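# Load the emergency-light soak-test board and set its sunken timer

## Robot

A 7-joint arm with a two-finger parallel gripper is mounted at the origin on the work surface. World frame = base frame: x ahead of the robot, y to its left, z up, the work surface at z = 0. Lengths are in m, angles in degrees, forces in N, time in s.
With the tool pointing down it reaches from about 0.425 to 0.875 m from the base axis. Payload 4.7 kg.
Tool frame: the origin (TCP) lies between the finger pads; the fingertips stand 19 mm ahead of it and the grasp point (between the pads) is the TCP; x points along the fingers, z is the direction in which the jaws open and shut, and the axes are right-handed (so a half turn about x gives the same grasp; the last joint's range is limited). The gripper opens to 87 mm and grips with 3 to 60 N. Pads are 19 mm wide; open, the fingers measure 117 mm over their backs; the gripper's body (75 mm by 190 mm) begins 51 mm behind the grasp point.
Start: joints at [68.016, 18.392, -4.016, 83.108, 1.295, 78.541, -3.26], TCP at [0.252, -0.599, 0.242] pointing down, gripper open.
Joint ranges: [-163.93, 163.93], [-17.29, 119.83], [-79.2, 71.16], [3.27, 140.29], [-89.18, 269.18], [5.43, 117.66], [-154.24, 154.24]. Speed limits (degrees/s): [147.25, 147.25, 180, 180, 180, 180, 180].

## Interface

Orientations are given as [roll, pitch, yaw] about the fixed x, y, z axes, in that order (R = Rz(yaw) Ry(pitch) Rx(roll)).
In Python, from cell import monitor, read_camera, camera_model, env, regions_of gives the robot as it stands. The module is installed in compiled form; this text tells all that it offers.
- The arm moves only by the tool step_arm, never from a script. Its argument "deltas" is a list of rows, each a list of 5 numbers: the gripper's target within -1 to 1 (fully open at 1, half-way at 0, shut at -1), then the shift along the tool's x, y, z in m, then the turn about the tool's x in degrees. A call has 1 to 12 rows; each row is the pose to reach, as a shift and turn from the pose commanded when the call began, along the tool's axes at that moment; what a row does not reach only later rows make up. A row lasts 1/8 s, in which the tool goes at most 62.5 mm and 10.7 degrees, less where a joint would pass 70% of its speed; a pose out of reach is approached as far as the arm can. A call with a gripper value outside its range is refused whole. The fingers move at their own pace and stop on an object; "newtons" is the grip in N (left out, the last holds). Time passes only in rows, so rows that repeat a pose let the fingers close. It gives the time, the measured TCP pose, the force and the opening at its end, in the units of the state.
- monitor.get_obs(): the state, without advancing time (a new reading comes with each control period).
- read_camera(name): name is "scene" or "top" or "wrist"; returns (picture, depth): 384x512x3 uint8, red, green, blue; 384x512 float32, m along the optical axis (not along the pixel's ray), 0 where there is no reading.
- camera_model(name): a dict with "fx", "fy", "cx", "cy" (pixels), "xyz" and "attitude" of the camera in the world. Camera axes: x right, y down, z forward; pixel columns grow to the right and rows downward; lengths in m; the calibration is good to about 2 mm. The wrist camera is an equidistant fisheye: a pixel r from the principal point sees the ray r / f radians off the axis. A picture is of the moment at which its call begins: read the wrist's pose just before it. camera_model takes no time and is no camera call; for the wrist camera it gives the pose at the moment of the call.
- env.sign_off(): hands the job in, once; it reports no verdict.
Trained networks look in the newest picture that a camera, given by its name, has taken for a name from the list of things; names that differ only in an ending like _2 or _b are one class to them, and where a whole thing is asked for, a point or a joint stands for the part that bears it (a point fixed in the world has none). Each returns a list of dicts, best first, with "p" (0 to 1); they miss things now and then, are a little off and sometimes report something else, mostly with a low value. They report only what shows in the picture. A call takes as long as a camera call. They do not tell look-alikes from the thing itself.
- regions_of(camera, thing): "pixels" (384x512 bool, what is visible of it) and "pixel" ([column, row] in pixels, amid what is visible of it).
The state is a dict: "time_s": time; "qpos": joint angles; "joint_velocities": joint speeds; "effort": joint torques, N m; "tool_pos": TCP position; "tool_rot": TCP orientation; "force": force on the tool from outside, world axes, zero at the start; "wrist_torque": the same for the moment, N m; "grip_width": finger opening in m.
Only numpy, scipy, OpenCV 4.12 (cv2) and the standard library are available. Lean on these libraries where they do the work, as an engineer would, in place of code of your own. Each camera call takes 0.05 s, during which the arm holds its last target. There are 200 camera calls.

## Task

Turn the sunken timer of the soak-test board fully back to zero so that its contacts are dead, then lower every gear tray that lies on the bench over the two locating pins of a free bay until its plate rests flush on the board, and only then set the timer to 3 hours. Set the trays down gently, without dropping or ramming them onto the board, and leave the meter, screwdriver and blue carton where they are.

Things in the scene. Friction and masses are not known exactly. Their poses are not given: they have to be found in the camera images.
- soak_board: Soak-test board fixed to the bench: grey steel base 180 (x) x 430 (y) x 18 mm high with four bays of two pins, and at its +y end a light grey timer housing 120 x 120 mm, lip 74 mm above the bench, centred 150 mm along +y. In it an open square well 92 x 92 mm, walls 14 mm, its floor (dial face) 22 mm above the bench. Origin: centre of underside; z up.
- timer (a joint): Timer knob at the well's centre, upright axis. Rad: 0 = zero (off, at its stop), grows clockwise seen from above, 0.45 per hour; 3 hours = 1.35; end stop 1.8. Stays where left (0.06 N m friction). At 0 the white pointer line is 0.9 rad counter-clockwise (from above) of the board's +x, at the red mark on dial and lip; black marks each half hour (short) and hour (long); 3 hours is green.
- timer_grip (a point): On the timer knob's axis, 50 mm above the bench, a good height to grip. Knob: upright bar 46 mm long, 12 mm thick, 26 to 62 mm above the bench (top 12 mm below the lip), over a 46 mm disc 4 mm thick; white line on top from the middle to the pointing end. Axes turn with the knob; the pointing end lies 0.9 rad counter-clockwise of this x.
- bay0 (a point): One of 4 like bays of the board: middle between its two upright steel pins, on the flat grey top where the tray's plate must rest. Pins 60 mm either side of this point along its x, 9 mm thick, 22 mm high, top 8 mm tapered to 3.6 mm. y runs to the next bay (76 mm on), z up. A tray fully home has its point 28 mm above this.
- bay1 (a point): One of 4 like bays of the board: middle between its two upright steel pins, on the flat grey top where the tray's plate must rest. Pins 60 mm either side of this point along its x, 9 mm thick, 22 mm high, top 8 mm tapered to 3.6 mm. y runs to the next bay (76 mm on), z up. A tray fully home has its point 28 mm above this.
- bay2 (a point): One of 4 like bays of the board: middle between its two upright steel pins, on the flat grey top where the tray's plate must rest. Pins 60 mm either side of this point along its x, 9 mm thick, 22 mm high, top 8 mm tapered to 3.6 mm. y runs to the next bay (76 mm on), z up. A tray fully home has its point 28 mm above this.
- bay3 (a point): One of 4 like bays of the board: middle between its two upright steel pins, on the flat grey top where the tray's plate must rest. Pins 60 mm either side of this point along its x, 9 mm thick, 22 mm high, top 8 mm tapered to 3.6 mm. y runs to the next bay (76 mm on), z up. A tray fully home has its point 28 mm above this.
- tray0_mid (a point): Gear tray, loose (3 or 4 alike; None if absent): steel plate 150 x 62 x 5 mm, 12 mm holes on its long centre line 60 mm either side of the middle; white pack with green band, 90 x 44 x 46 mm high, on it between the holes. 0.27-0.5 kg. Point: middle of pack, 28 mm above the underside; x along the plate. Grip the pack's 44 mm sides, tips above the plate, which juts out 9 mm there. Fits either way round.
- tray1_mid (a point): Gear tray, loose (3 or 4 alike; None if absent): steel plate 150 x 62 x 5 mm, 12 mm holes on its long centre line 60 mm either side of the middle; white pack with green band, 90 x 44 x 46 mm high, on it between the holes. 0.27-0.5 kg. Point: middle of pack, 28 mm above the underside; x along the plate. Grip the pack's 44 mm sides, tips above the plate, which juts out 9 mm there. Fits either way round.
- tray2_mid (a point): Gear tray, loose (3 or 4 alike; None if absent): steel plate 150 x 62 x 5 mm, 12 mm holes on its long centre line 60 mm either side of the middle; white pack with green band, 90 x 44 x 46 mm high, on it between the holes. 0.27-0.5 kg. Point: middle of pack, 28 mm above the underside; x along the plate. Grip the pack's 44 mm sides, tips above the plate, which juts out 9 mm there. Fits either way round.
- tray3_mid (a point): Gear tray, loose (3 or 4 alike; None if absent): steel plate 150 x 62 x 5 mm, 12 mm holes on its long centre line 60 mm either side of the middle; white pack with green band, 90 x 44 x 46 mm high, on it between the holes. 0.27-0.5 kg. Point: middle of pack, 28 mm above the underside; x along the plate. Grip the pack's 44 mm sides, tips above the plate, which juts out 9 mm there. Fits either way round.
- meter: Bystander: yellow multimeter 150 x 75 x 39 mm lying on the bench; origin under its centre.
- blue_carton: Bystander: dark blue carton 110 x 150 x 75 mm; origin under its centre.
- screwdriver: Bystander: screwdriver lying on the bench near the robot; origin under its middle.
Not all that is in view belongs to the job. Leave any pink or red look-alike of the part that bears tray1_mid alone.

How it is judged (in metres and radians):
On the way, in this order (a step that is already met when the one before it is completed fails the run):
1. the timer is turned back to zero (value of joint timer below 0.08 rad), for 0.2 s.
2. with the timer still at zero, every tray sits flush over the pins of a bay (value of joint timer below 0.08 rad and ((horizontal distance between tray0_mid and bay0 below 0.004 m and z of tray0_mid in the frame of bay0 between 0.0255 and 0.0305 m and angle between the x axis of tray0_mid and the x axis of bay0, either way round below 0.08 rad and angle between tray0_mid's own z axis and vertical below 0.035 rad) or (horizontal distance between tray0_mid and bay1 below 0.004 m and z of tray0_mid in the frame of bay1 between 0.0255 and 0.0305 m and angle between the x axis of tray0_mid and the x axis of bay1, either way round below 0.08 rad and angle between tray0_mid's own z axis and vertical below 0.035 rad) or (horizontal distance between tray0_mid and bay2 below 0.004 m and z of tray0_mid in the frame of bay2 between 0.0255 and 0.0305 m and angle between the x axis of tray0_mid and the x axis of bay2, either way round below 0.08 rad and angle between tray0_mid's own z axis and vertical below 0.035 rad) or (horizontal distance between tray0_mid and bay3 below 0.004 m and z of tray0_mid in the frame of bay3 between 0.0255 and 0.0305 m and angle between the x axis of tray0_mid and the x axis of bay3, either way round below 0.08 rad and angle between tray0_mid's own z axis and vertical below 0.035 rad)) and ((horizontal distance between tray1_mid and bay0 below 0.004 m and z of tray1_mid in the frame of bay0 between 0.0255 and 0.0305 m and angle between the x axis of tray1_mid and the x axis of bay0, either way round below 0.08 rad and angle between tray1_mid's own z axis and vertical below 0.035 rad) or (horizontal distance between tray1_mid and bay1 below 0.004 m and z of tray1_mid in the frame of bay1 between 0.0255 and 0.0305 m and angle between the x axis of tray1_mid and the x axis of bay1, either way round below 0.08 rad and angle between tray1_mid's own z axis and vertical below 0.035 rad) or (horizontal distance between tray1_mid and bay2 below 0.004 m and z of tray1_mid in the frame of bay2 between 0.0255 and 0.0305 m and angle between the x axis of tray1_mid and the x axis of bay2, either way round below 0.08 rad and angle between tray1_mid's own z axis and vertical below 0.035 rad) or (horizontal distance between tray1_mid and bay3 below 0.004 m and z of tray1_mid in the frame of bay3 between 0.0255 and 0.0305 m and angle between the x axis of tray1_mid and the x axis of bay3, either way round below 0.08 rad and angle between tray1_mid's own z axis and vertical below 0.035 rad)) and ((horizontal distance between tray2_mid and bay0 below 0.004 m and z of tray2_mid in the frame of bay0 between 0.0255 and 0.0305 m and angle between the x axis of tray2_mid and the x axis of bay0, either way round below 0.08 rad and angle between tray2_mid's own z axis and vertical below 0.035 rad) or (horizontal distance between tray2_mid and bay1 below 0.004 m and z of tray2_mid in the frame of bay1 between 0.0255 and 0.0305 m and angle between the x axis of tray2_mid and the x axis of bay1, either way round below 0.08 rad and angle between tray2_mid's own z axis and vertical below 0.035 rad) or (horizontal distance between tray2_mid and bay2 below 0.004 m and z of tray2_mid in the frame of bay2 between 0.0255 and 0.0305 m and angle between the x axis of tray2_mid and the x axis of bay2, either way round below 0.08 rad and angle between tray2_mid's own z axis and vertical below 0.035 rad) or (horizontal distance between tray2_mid and bay3 below 0.004 m and z of tray2_mid in the frame of bay3 between 0.0255 and 0.0305 m and angle between the x axis of tray2_mid and the x axis of bay3, either way round below 0.08 rad and angle between tray2_mid's own z axis and vertical below 0.035 rad)) and ((horizontal distance between tray3_mid and bay0 below 0.004 m and z of tray3_mid in the frame of bay0 between 0.0255 and 0.0305 m and angle between the x axis of tray3_mid and the x axis of bay0, either way round below 0.08 rad and angle between tray3_mid's own z axis and vertical below 0.035 rad) or (horizontal distance between tray3_mid and bay1 below 0.004 m and z of tray3_mid in the frame of bay1 between 0.0255 and 0.0305 m and angle between the x axis of tray3_mid and the x axis of bay1, either way round below 0.08 rad and angle between tray3_mid's own z axis and vertical below 0.035 rad) or (horizontal distance between tray3_mid and bay2 below 0.004 m and z of tray3_mid in the frame of bay2 between 0.0255 and 0.0305 m and angle between the x axis of tray3_mid and the x axis of bay2, either way round below 0.08 rad and angle between tray3_mid's own z axis and vertical below 0.035 rad) or (horizontal distance between tray3_mid and bay3 below 0.004 m and z of tray3_mid in the frame of bay3 between 0.0255 and 0.0305 m and angle between the x axis of tray3_mid and the x axis of bay3, either way round below 0.08 rad and angle between tray3_mid's own z axis and vertical below 0.035 rad))), for 0.3 s.
3. the timer is set to 3 hours, the trays still home (value of joint timer between 1.2375 and 1.4625 rad and ((horizontal distance between tray0_mid and bay0 below 0.004 m and z of tray0_mid in the frame of bay0 between 0.0255 and 0.0305 m and angle between the x axis of tray0_mid and the x axis of bay0, either way round below 0.08 rad and angle between tray0_mid's own z axis and vertical below 0.035 rad) or (horizontal distance between tray0_mid and bay1 below 0.004 m and z of tray0_mid in the frame of bay1 between 0.0255 and 0.0305 m and angle between the x axis of tray0_mid and the x axis of bay1, either way round below 0.08 rad and angle between tray0_mid's own z axis and vertical below 0.035 rad) or (horizontal distance between tray0_mid and bay2 below 0.004 m and z of tray0_mid in the frame of bay2 between 0.0255 and 0.0305 m and angle between the x axis of tray0_mid and the x axis of bay2, either way round below 0.08 rad and angle between tray0_mid's own z axis and vertical below 0.035 rad) or (horizontal distance between tray0_mid and bay3 below 0.004 m and z of tray0_mid in the frame of bay3 between 0.0255 and 0.0305 m and angle between the x axis of tray0_mid and the x axis of bay3, either way round below 0.08 rad and angle between tray0_mid's own z axis and vertical below 0.035 rad)) and ((horizontal distance between tray1_mid and bay0 below 0.004 m and z of tray1_mid in the frame of bay0 between 0.0255 and 0.0305 m and angle between the x axis of tray1_mid and the x axis of bay0, either way round below 0.08 rad and angle between tray1_mid's own z axis and vertical below 0.035 rad) or (horizontal distance between tray1_mid and bay1 below 0.004 m and z of tray1_mid in the frame of bay1 between 0.0255 and 0.0305 m and angle between the x axis of tray1_mid and the x axis of bay1, either way round below 0.08 rad and angle between tray1_mid's own z axis and vertical below 0.035 rad) or (horizontal distance between tray1_mid and bay2 below 0.004 m and z of tray1_mid in the frame of bay2 between 0.0255 and 0.0305 m and angle between the x axis of tray1_mid and the x axis of bay2, either way round below 0.08 rad and angle between tray1_mid's own z axis and vertical below 0.035 rad) or (horizontal distance between tray1_mid and bay3 below 0.004 m and z of tray1_mid in the frame of bay3 between 0.0255 and 0.0305 m and angle between the x axis of tray1_mid and the x axis of bay3, either way round below 0.08 rad and angle between tray1_mid's own z axis and vertical below 0.035 rad)) and ((horizontal distance between tray2_mid and bay0 below 0.004 m and z of tray2_mid in the frame of bay0 between 0.0255 and 0.0305 m and angle between the x axis of tray2_mid and the x axis of bay0, either way round below 0.08 rad and angle between tray2_mid's own z axis and vertical below 0.035 rad) or (horizontal distance between tray2_mid and bay1 below 0.004 m and z of tray2_mid in the frame of bay1 between 0.0255 and 0.0305 m and angle between the x axis of tray2_mid and the x axis of bay1, either way round below 0.08 rad and angle between tray2_mid's own z axis and vertical below 0.035 rad) or (horizontal distance between tray2_mid and bay2 below 0.004 m and z of tray2_mid in the frame of bay2 between 0.0255 and 0.0305 m and angle between the x axis of tray2_mid and the x axis of bay2, either way round below 0.08 rad and angle between tray2_mid's own z axis and vertical below 0.035 rad) or (horizontal distance between tray2_mid and bay3 below 0.004 m and z of tray2_mid in the frame of bay3 between 0.0255 and 0.0305 m and angle between the x axis of tray2_mid and the x axis of bay3, either way round below 0.08 rad and angle between tray2_mid's own z axis and vertical below 0.035 rad)) and ((horizontal distance between tray3_mid and bay0 below 0.004 m and z of tray3_mid in the frame of bay0 between 0.0255 and 0.0305 m and angle between the x axis of tray3_mid and the x axis of bay0, either way round below 0.08 rad and angle between tray3_mid's own z axis and vertical below 0.035 rad) or (horizontal distance between tray3_mid and bay1 below 0.004 m and z of tray3_mid in the frame of bay1 between 0.0255 and 0.0305 m and angle between the x axis of tray3_mid and the x axis of bay1, either way round below 0.08 rad and angle between tray3_mid's own z axis and vertical below 0.035 rad) or (horizontal distance between tray3_mid and bay2 below 0.004 m and z of tray3_mid in the frame of bay2 between 0.0255 and 0.0305 m and angle between the x axis of tray3_mid and the x axis of bay2, either way round below 0.08 rad and angle between tray3_mid's own z axis and vertical below 0.035 rad) or (horizontal distance between tray3_mid and bay3 below 0.004 m and z of tray3_mid in the frame of bay3 between 0.0255 and 0.0305 m and angle between the x axis of tray3_mid and the x axis of bay3, either way round below 0.08 rad and angle between tray3_mid's own z axis and vertical below 0.035 rad))), for 0.2 s.
At the end, for the whole second after the job is handed in: Every tray present sits on a bay: plate flush on the board (within 2.5 mm), middle within 4 mm of the bay's middle, square to the bay within 0.08 rad (either way round) and level; the timer stands at 3 hours, within a quarter of an hour (1.2375 to 1.4625 rad) (all of step 3); the robot touches nothing.
It fails at once if a tray is dropped onto the board (faster than 0.35 m/s low over the pins, its plate 4 to 27 mm above the board's top) ((z of tray0_mid in the frame of soak_board between 0.05 and 0.073 m and y of tray0_mid in the frame of soak_board between -0.21 and 0.08 m and x of tray0_mid in the frame of soak_board between -0.03 and 0.03 m and linear speed of tray0 above 0.35 m/s) or (z of tray1_mid in the frame of soak_board between 0.05 and 0.073 m and y of tray1_mid in the frame of soak_board between -0.21 and 0.08 m and x of tray1_mid in the frame of soak_board between -0.03 and 0.03 m and linear speed of tray1 above 0.35 m/s) or (z of tray2_mid in the frame of soak_board between 0.05 and 0.073 m and y of tray2_mid in the frame of soak_board between -0.21 and 0.08 m and x of tray2_mid in the frame of soak_board between -0.03 and 0.03 m and linear speed of tray2 above 0.35 m/s) or (z of tray3_mid in the frame of soak_board between 0.05 and 0.073 m and y of tray3_mid in the frame of soak_board between -0.21 and 0.08 m and x of tray3_mid in the frame of soak_board between -0.03 and 0.03 m and linear speed of tray3 above 0.35 m/s)).
It fails at once if a tray is rammed onto the board (over 80 N) (contact force between any of tray0, tray1, tray2, tray3 and soak_board above 80 N).
It fails at once if a bystander (meter, carton, screwdriver) is moved more than 3 cm (distance of any of meter, blue_carton, screwdriver from where it was at the start of the episode above 0.03 m).
Of tray0, tray1, tray2, tray3 only 3 to 4 are there at a start; the rules pass over those that are not, and their reading is None.
At some moment in a run one of tray0, tray1, tray2, tray3 may be knocked a few centimetres aside while the robot is not near it.
It also fails if it takes over 208 s, if anything falls off the work surface, if the arm or the gripper's body presses on something with over 40 N, if the wrist force passes 120 N, or if a joint passes its speed limit or range.

## Working session

There is one attempt and no reset: what is moved stays moved. The work goes in short steps, Python scripts to look and compute and a tool call to move; the robot and the scene stay as the last step left them, time stands still between calls to the robot, and variables do not carry over. Pictures are saved under pics/ and viewed, about 12 in all and at most 16, crops included, and the job is handed in when it is done.

Besides the shell and the picture viewer there is one more tool, called as name(argument=value, ...), one argument or row to a line, values as JSON. step_arm: Moves the arm, as the interface text tells. Its arguments: {"type":"object","properties":{"deltas":{"type":"array"},"newtons":{"type":"number"}},"required":["deltas"]}

```bash
mkdir -p pics; cat > h.py <<'E'
import numpy as np, cv2
from cell import monitor, read_camera, camera_model, env, regions_of
from scipy.spatial.transform import Rotation as R
def Rm(a): return R.from_euler('xyz',a,degrees=True).as_matrix()
def cloud(name,d,m):
    v,u=np.nonzero((d>0)) ; z=d[v,u]
    fx,fy,cx,cy=[m[k] for k in('fx','fy','cx','cy')]
    if name=='wrist':
        dx,dy=(u-cx)/fx,(v-cy)/fy; r=np.hypot(dx,dy)+1e-9; s=np.tan(r)/r
        P=np.c_[dx*s*z,dy*s*z,z]
    else: P=np.c_[(u-cx)/fx*z,(v-cy)/fy*z,z]
    W=P@Rm(m['attitude']).T+np.array(m['xyz'])
    out=np.full(d.shape+(3,),np.nan); out[v,u]=W; return out
def snap(name,save=None):
    m=camera_model(name); p,d=read_camera(name)
    if save: cv2.imwrite('pics/'+save,p[:,:,::-1])
    return p,cloud(name,d,m),m
def proj(name,m,X):
    P=(np.atleast_2d(X)-np.array(m['xyz']))@Rm(m['attitude'])
    x,y=P[:,0]/P[:,2],P[:,1]/P[:,2]
    if name=='wrist':
        t=np.hypot(x,y)+1e-12; s=np.arctan(t)/t; x,y=x*s,y*s
    return np.c_[m['fx']*x+m['cx'],m['fy']*y+m['cy']]
def state():
    o=monitor.get_obs(); print({k:np.round(o[k],4).tolist() for k in('time_s','tool_pos','tool_rot','force','grip_width','qpos')}); return o
E
python3 - <<'E'
from h import *
o=state()
for n in('scene','top','wrist'):
    p,W,m=snap(n,n+'0.png'); print(n,m)
    if n=='top':
        for t in('tray0_mid','soak_board','timer','meter','blue_carton','screwdriver'):
            for r in regions_of(n,t):
                k=r['pixels']; q=W[k]; q=q[~np.isnan(q[:,0])]
                print(t,round(r['p'],2),np.round(r['pixel']),k.sum(),np.round(np.median(q,0),3),np.round(np.percentile(q,[1,99],0),3).tolist())
E
```

```text
{'time_s': 0.0, 'tool_pos': [0.2516, -0.5988, 0.2405], 'tool_rot': [-176.1037, 89.8922, 116.6922], 'force': [0.5132, -0.0901, 0.6672], 'grip_width': 0.0872, 'qpos': [68.0144, 18.4401, -4.0164, 83.174, 1.2971, 78.5389, -3.2607]}
scene {'fx': 379.6745446590821, 'fy': 379.6745446590821, 'cx': 255.6658778585911, 'cy': 192.97873181795512, 'xyz': array([ 1.05711898, -0.55989766,  0.60500651]), 'attitude': array([-124.12678245,   -0.3367195 ,   49.40431272])}
top {'fx': 383.5420705147911, 'fy': 383.5420705147911, 'cx': 250.12935093521722, 'cy': 188.56991970672257, 'xyz': array([ 0.31081839, -0.05195911,  1.12027511]), 'attitude': array([-171.49343753,    0.17896518,  -89.81972487])}
soak_board 0.83 [165. 162.] 9192 [0.554 0.198 0.019] [[0.468, -0.018, 0.002], [0.648, 0.399, 0.076]]
timer 0.6 [116. 159.] 212 [0.554 0.338 0.041] [[0.533, 0.321, 0.021], [0.576, 0.365, 0.065]]
meter 0.67 [376. 135.] 1337 [ 0.642 -0.419  0.032] [[0.585, -0.497, 0.002], [0.698, -0.348, 0.042]]
blue_carton 0.89 [191.  93.] 2458 [0.743 0.121 0.075] [[0.689, 0.045, 0.001], [0.819, 0.204, 0.08]]
screwdriver 0.71 [148. 228.] 341 [0.366 0.242 0.023] [[0.233, 0.231, 0.009], [0.419, 0.255, 0.029]]
screwdriver 0.7 [315. 138.] 1063 [ 0.623 -0.241  0.027] [[0.56, -0.298, -0.001], [0.706, -0.194, 0.055]]
wrist {'fx': 297.3186396354542, 'fy': 297.3186396354542, 'cx': 254.84789499333084, 'cy': 191.7487935451753, 'xyz': array([ 0.31648298, -0.5724989 ,  0.38376878]), 'attitude': array([ 1.64969686e+02,  5.98007022e-02, -6.71890138e+01])}
```

```bash
python3 - <<'E'
import cv2
a=cv2.imread('pics/top0.png');cv2.imwrite('pics/top0b.png',cv2.resize(a,(800,600),interpolation=cv2.INTER_CUBIC))
E
```

```text
(no output)
```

View pics/top0b.png

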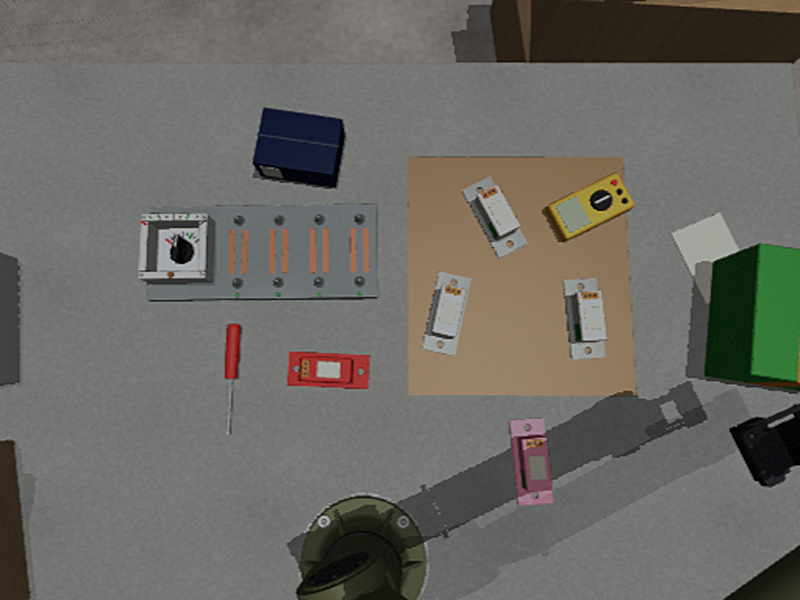

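View pics/scene0.png

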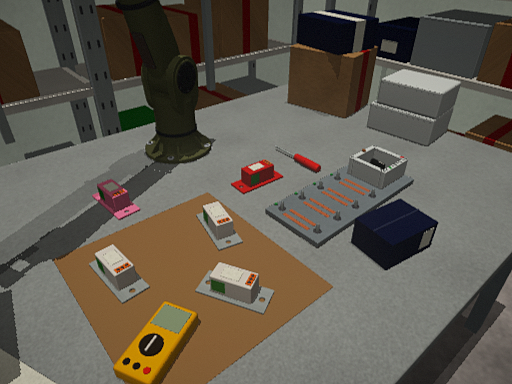

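Three white trays with a green band lie on the brown mat, at top-view pixels (full-res) ≈ (317,138), (286,200) and (376,203). The red one (210,237) and the pink one (340,295) are look-alikes, so I leave them. The board is at (165,162) with four free bays, and the timer is at (116,159) pointing off zero. Next I measure poses.

```bash
cat >> h.py <<'E'
def rect(P):
    (c,(w,h),a)=cv2.minAreaRect(P[:,:2].astype(np.float32)*1000)
    if w<h: w,h,a=h,w,a+90
    return np.round(np.array(c)/1000,4),round(w,1),round(h,1),round((a+90)%180-90,1)   # a: long-axis world yaw deg
def go(o,x,y,z,jaw=None):
    """tool shift to a world TCP; jaw = world yaw of the jaw axis (mod 180)"""
    T=Rm(o['tool_rot']); d=T.T@(np.array([x,y,z])-o['tool_pos']); j=np.degrees(np.arctan2(T[1,2],T[0,2])); t=0
    if jaw is not None:
        t=(jaw-j+90)%180-90; t=-t if T[2,0]<0 else t
    print('shift',np.round(d,4),'turn',round(t,2),'jaw now',round(j,2),'x,y axes',np.round(T[:,0],3),np.round(T[:,1],3))
E
python3 - <<'E'
from h import *
o=state(); 
p,W,m=snap('top')
z=W[...,2]; x,y=W[...,0],W[...,1]
for n,(c,r) in dict(A=(317,138),B=(286,200),C=(376,203)).items():
    X=W[r,c]; near=np.hypot(x-X[0],y-X[1])<.11
    for lo,hi,t in((.043,.062,'pack'),(.003,.062,'all')):
        k=near&(z>lo)&(z<hi)&(p.max(2).astype(int)-p.min(2)<60) if t=='all' else near&(z>lo)&(z<hi)
        nn,l,s,_=cv2.connectedComponentsWithStats(k.astype(np.uint8)); k=l==l[r,c]
        print(n,t,k.sum(),np.round(np.median(W[k],0),4),*rect(W[k]))
k=(z>.010)&(z<.026)&(x>.4)&(x<.7)&(y>-.1)&(y<.45); print('board',np.median(z[k]),*rect(W[k]))
k=(z>.066)&(z<.085)&(x>.45)&(x<.66)&(y>.26)&(y<.45); print('lip',np.median(z[k]),*rect(W[k]))
k=(z>.030)&(z<.06)&(x>.44)&(x<.67)&(y>-.05)&(y<.27)
nn,l,s,c=cv2.connectedComponentsWithStats(k.astype(np.uint8))
for i in range(1,nn):
    if s[i,4]>5: print('pin',s[i,4],np.round(W[l==i].mean(0),4))
go(o,.55,-.3,.3,None)
E
```

```text
{'time_s': 0.45, 'tool_pos': [0.2518, -0.5992, 0.2415], 'tool_rot': [-153.0174, 89.9925, 139.7772], 'force': [-0.6371, -0.2036, -0.0943], 'grip_width': 0.0871, 'qpos': [68.0147, 18.3967, -4.0158, 83.1143, 1.2953, 78.5408, -3.2594]}
A pack 475 [ 0.629  -0.2455  0.0513] [ 0.6294 -0.2462] 88.6 44.7 27.3
A all 964 [ 0.6192 -0.2435  0.0311] [ 0.6347 -0.2475] 160.8 77.5 25.8
B pack 501 [ 0.4438 -0.1518  0.0511] [ 0.444  -0.1526] 90.3 44.1 -12.8
B all 969 [ 0.4359 -0.1491  0.0178] [ 0.4414 -0.1543] 161.1 78.9 -6.4
C pack 518 [ 0.4338 -0.4076  0.051 ] [ 0.4353 -0.4085] 90.3 46.1 3.3
C all 1065 [ 0.4302 -0.4009  0.0285] [ 0.435  -0.4124] 158.2 80.0 5.8
board 0.01834045310894239 [0.5486 0.1913] 454.2 274.1 -78.7
lip 0.07345858666282112 [0.5561 0.3428] 120.9 120.2 -89.2
pin 8 [0.6172 0.163  0.0382]
pin 8 [0.6189 0.0871 0.037 ]
pin 6 [0.6201 0.011  0.0372]
pin 8 [0.4968 0.237  0.0356]
pin 7 [0.4983 0.1622 0.0347]
pin 8 [0.5005 0.0859 0.0356]
pin 8 [0.5009 0.0101 0.0364]
shift [-0.0585  0.3909 -0.1603] turn 0 jaw now -67.21 x,y axes [-0.  0. -1.] [ 0.922  0.387 -0.   ]
```

step_arm(
  deltas=[
    [0, 0, 0.468, -0.346, 0],
    [0, 0, 0.468, -0.346, 0],
    [0, 0, 0.468, -0.346, 0],
    [0, 0, 0.468, -0.346, 0],
    [0, 0, 0.468, -0.346, 0],
    [0, 0, 0.468, -0.346, 0],
    [0, 0, 0.468, -0.346, 0],
    [0, 0, 0.468, -0.346, 0],
    [0, 0, 0.468, -0.346, 0],
    [0, 0, 0.468, -0.346, 0],
    [0, 0, 0.468, -0.346, 0],
  ],
)

```text
time_s: 1.88
tool_pos: [0.5497, -0.0969, 0.2416]
tool_rot: [136.9, 90.0, 70.0]
force: [0.0, 0.5, -0.2]
grip_width: 0.0437
```

step_arm(
  deltas=[
    [-0.3, 0, 0.12, -0.416, 0],
    [-0.3, 0, 0.12, -0.416, 0],
    [-0.3, 0, 0.12, -0.416, 0],
    [-0.3, 0, 0.12, -0.416, 0],
    [-0.3, 0, 0.12, -0.416, 0],
    [-0.3, 0, 0.12, -0.416, 0],
    [-0.3, 0, 0.12, -0.416, 0],
    [-0.3, 0, 0.12, -0.416, 0],
    [-0.3, 0, 0.12, -0.416, 0],
  ],
)

```text
time_s: 3.0
tool_pos: [0.4997, 0.3287, 0.2411]
tool_rot: [-19.3, 89.9, -86.7]
force: [0.9, -0.6, -0.0]
grip_width: 0.0304
```

```bash
python3 - <<'E'
from h import *
o=state()
p,W,m=snap('wrist','w1.png'); np.savez('w1.npz',p=p,W=W)
z=W[...,2]; x,y=W[...,0],W[...,1]
k=(z>.066)&(z<.085)&(x>.45)&(x<.66)&(y>.26)&(y<.45); print('lip',np.median(z[k]),*rect(W[k]))
k=(z>.050)&(z<.067)&(x>.52)&(x<.60)&(y>.31)&(y<.38); print('bar',k.sum(),np.median(z[k]),*rect(W[k]))
# rectified top view around timer (0.25 mm/px), plane z=0.062
g=np.arange(-.065,.065,.00025); X,Y=np.meshgrid(.556+g,.342-g) # cols=+x, rows=-y
uv=proj('wrist',m,np.c_[X.ravel(),Y.ravel(),np.full(X.size,.062)]).astype(np.float32)
im=cv2.remap(p,uv[:,0].reshape(X.shape),uv[:,1].reshape(X.shape),cv2.INTER_LINEAR)
cv2.imwrite('pics/timer1.png',im[:,:,::-1])
E
```

```text
{'time_s': 3.0, 'tool_pos': [0.4997, 0.3287, 0.2411], 'tool_rot': [-19.3271, 89.8788, -86.6645], 'force': [0.9107, -0.6028, -0.0325], 'grip_width': 0.0304, 'qpos': [1.463, 17.2342, -45.413, 89.5976, 12.5319, 78.4695, -112.5322]}
lip 0.07288829612672112 [0.5541 0.3435] 121.0 120.8 1.1
bar 540 0.06097120854211796 [0.5654 0.355 ] 69.3 50.1 -0.4
```

View pics/timer1.png

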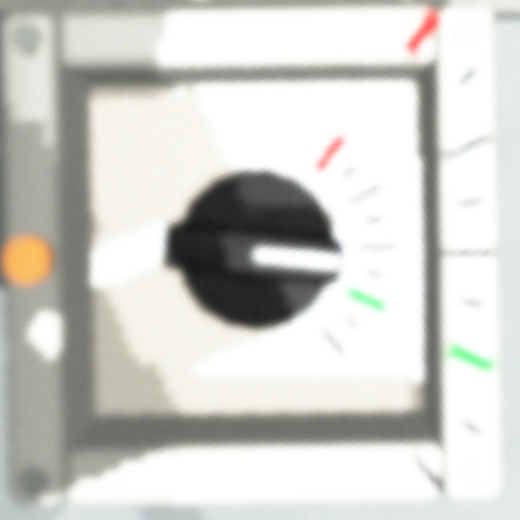

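The pointer is at about −7° in the world, so the timer reads ≈1.04 rad (2.3 h) and has to turn about 60° counter-clockwise to zero. I rotate the jaws across the bar, leaving joint 7 room.

step_arm(
  deltas=[
    [-0.3, 0, 0.0563, 0.0074, 105],
    [-0.3, 0, 0.0563, 0.0074, 105],
    [-0.3, 0, 0.0563, 0.0074, 105],
    [-0.3, 0, 0.0563, 0.0074, 105],
    [-0.3, 0, 0.0563, 0.0074, 105],
    [-0.3, 0, 0.0563, 0.0074, 105],
    [-0.3, 0, 0.0563, 0.0074, 105],
    [-0.3, 0, 0.0563, 0.0074, 105],
    [-0.3, 0, 0.0563, 0.0074, 105],
    [-0.3, 0, 0.0563, 0.0074, 105],
    [-0.3, 0, 0.0563, 0.0074, 105],
  ],
)

```text
time_s: 4.42
tool_pos: [0.5685, 0.3307, 0.2325]
tool_rot: [-27.0, 85.0, -174.7]
force: [21.5, -84.7, 73.8]
grip_width: 0.0304
```

step_arm(
  deltas=[
    [-0.3, 0, 0, 0, 105],
    [-0.3, 0, 0, 0, 105],
    [-0.3, 0, 0, 0, 105],
    [-0.3, 0, 0, 0, 105],
    [-0.3, 0, 0, 0, 105],
    [-0.3, 0, 0, 0, 105],
    [-0.3, 0, 0, 0, 105],
    [-0.3, 0, 0, 0, 105],
    [-0.3, 0, 0, 0, 105],
    [-0.3, 0, 0, 0, 105],
    [-0.3, 0, 0, 0, 105],
  ],
)

```text
time_s: 5.8
tool_pos: [0.5744, 0.1704, 0.0463]
tool_rot: [-81.3, 63.0, 82.7]
force: [0.3, -0.1, -0.1]
grip_width: 0.0305
```

```bash
python3 - <<'E'
from h import *
o=state(); go(o,.5545,.3437,.05,83)
p,W,m=snap('wrist','w2.png')
z=W[...,2]; x,y=W[...,0],W[...,1]
k=(z>.066)&(z<.085)&(x>.45)&(x<.66)&(y>.26)&(y<.45); print('lip',np.median(z[k]),*rect(W[k]))
k=(z>.054)&(z<.066)&(abs(x-.5545)<.026)&(abs(y-.344)<.026);print('bar',k.sum(),np.median(z[k]),*rect(W[k]))
E
```

```text
{'time_s': 5.8, 'tool_pos': [0.5744, 0.1704, 0.0463], 'tool_rot': [-81.3139, 62.9797, 82.6812], 'force': [0.2644, -0.0934, -0.1402], 'grip_width': 0.0305, 'qpos': [-59.3529, 42.3809, 71.1549, 111.6819, -71.641, 75.3006, -154.1418]}
shift [ 0.0737 -0.1444  0.0643] turn 81.93 jaw now 164.93 x,y axes [ 0.058  0.451 -0.891] [-0.262 -0.854 -0.449]
lip nan [0. 0.] 0.0 0.0 0.0
bar 0 nan [0. 0.] 0.0 0.0 0.0
  return _methods._mean(a, axis=axis, dtype=dtype,
  ret = ret.dtype.type(ret / rcount)
```

The turn direction ran joints 3 and 7 into their limits and the arm deviated. I look before recovering.

```bash
python3 - <<'E'
from h import *
o=state()
a,W,m=snap('scene'); b,W,m=snap('top')
cv2.imwrite('pics/s2.png',np.hstack([cv2.resize(a,(400,300)),cv2.resize(b,(400,300))])[:,:,::-1])
E
```

```text
{'time_s': 5.85, 'tool_pos': [0.5708, 0.1682, 0.0432], 'tool_rot': [-80.592, 63.1179, 83.0366], 'force': [-3.1317, -1.7412, -2.5532], 'grip_width': 0.0305, 'qpos': [-59.3394, 42.4327, 71.1343, 112.1146, -71.59, 75.216, -154.1491]}
```

View pics/s2.png

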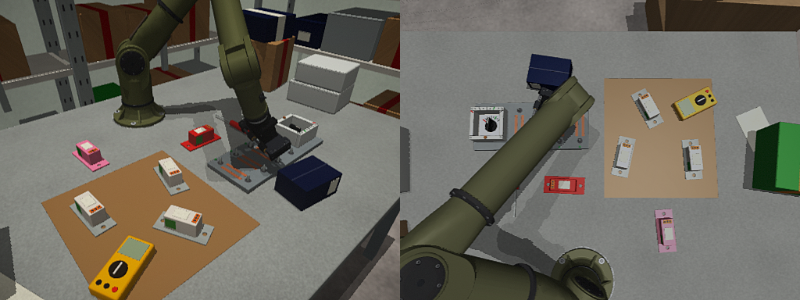

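step_arm(
  deltas=[
    [-0.3, -0.02, 0, 0, 0],
    [-0.3, -0.04, 0, 0, 0],
    [-0.3, -0.06, 0, 0, 0],
    [-0.3, -0.06, 0, 0, 0],
  ],
)

```text
time_s: 6.45
tool_pos: [0.5737, 0.137, 0.0895]
tool_rot: [-82.4, 62.0, 82.9]
force: [0.3, -0.3, -0.4]
grip_width: 0.0308
```

```bash
python3 - <<'E'
from h import *
o=state(); go(o,.5545,.3437,.05,83)
b,W,m=snap('top')
for t in('blue_carton','screwdriver','meter'):
  for r in regions_of('top',t):
    q=W[r['pixels']]; q=q[~np.isnan(q[:,0])]; print(t,round(r['p'],2),r['pixels'].sum(),np.round(np.median(q,0),3),np.round(np.percentile(q,[1,99],0),3).tolist())
E
```

```text
{'time_s': 6.45, 'tool_pos': [0.5737, 0.137, 0.0895], 'tool_rot': [-82.387, 62.0388, 82.9091], 'force': [0.3379, -0.3428, -0.431], 'grip_width': 0.0308, 'qpos': [-56.1746, 35.8493, 71.1343, 110.4038, -64.7682, 76.3101, -154.1728]}
shift [ 0.1299 -0.1532  0.0654] turn 83.18 jaw now 166.18 x,y axes [ 0.058  0.465 -0.883] [-0.24  -0.852 -0.465]
blue_carton 0.61 2025 [0.75  0.13  0.075] [[0.701, 0.045, 0.007], [0.81, 0.202, 0.08]]
meter 0.61 1278 [ 0.642 -0.42   0.032] [[0.586, -0.496, 0.012], [0.699, -0.348, 0.041]]
meter 0.52 1199 [ 0.431 -0.402  0.022] [[0.363, -0.446, -0.001], [0.51, -0.376, 0.055]]
meter 0.51 1108 [ 0.441 -0.149  0.009] [[0.371, -0.192, -0.001], [0.519, -0.112, 0.055]]
```

step_arm(
  deltas=[
    [-0.3, -0.03, 0, 0, -10],
    [-0.3, -0.06, 0, 0, -20],
    [-0.3, -0.09, 0, 0, -30],
    [-0.3, -0.1, 0, 0, -40],
    [-0.3, -0.1, 0, 0, -40],
  ],
)

```text
time_s: 7.28
tool_pos: [0.567, 0.0913, 0.1765]
tool_rot: [-122.0, 62.1, 83.1]
force: [-0.4, -0.5, 0.0]
grip_width: 0.0305
```

```bash
python3 - <<'E'
from h import *
o=state(); go(o,.5545,.3437,.05,83)
E
```

```text
{'time_s': 7.275, 'tool_pos': [0.567, 0.0913, 0.1765], 'tool_rot': [-122.0453, 62.0978, 83.1385], 'force': [-0.3836, -0.5026, 0.0311], 'grip_width': 0.0305, 'qpos': [-53.1796, 22.5249, 69.7601, 106.4934, -50.1433, 77.6455, -121.9763]}
shift [ 0.2284 -0.159  -0.0494] turn -60.91 jaw now -157.91 x,y axes [ 0.056  0.465 -0.884] [ 0.437 -0.807 -0.397]
```

The tilt persists in the commanded pose, and the interface has no tilt axis. I'll fit a kinematic model so I can plan a way to undo it through the reach limits.

```bash
cat > fk.py <<'E'
import numpy as np, itertools
from scipy.optimize import least_squares
from scipy.spatial.transform import Rotation as R
D=[([68.0147,18.3967,-4.0158,83.1143,1.2953,78.5408,-3.2594],[.2518,-.5992,.2415],[-153.0174,89.9925,139.7772]),
([1.463,17.2342,-45.413,89.5976,12.5319,78.4695,-112.5322],[.4997,.3287,.2411],[-19.3271,89.8788,-86.6645]),
([-59.3529,42.3809,71.1549,111.6819,-71.641,75.3006,-154.1418],[.5744,.1704,.0463],[-81.3139,62.9797,82.6812]),
([-56.1746,35.8493,71.1343,110.4038,-64.7682,76.3101,-154.1728],[.5737,.137,.0895],[-82.387,62.0388,82.9091]),
([-53.1796,22.5249,69.7601,106.4934,-50.1433,77.6455,-121.9763],[.567,.0913,.1765],[-122.0453,62.0978,83.1385])]
def fk(q,L,s):
    q=np.radians(q)*s; T=np.eye(3); p=np.array([0,0,L[0]])
    rz=lambda a:R.from_euler('z',a).as_matrix(); ry=lambda a:R.from_euler('y',a).as_matrix()
    T=T@rz(q[0])@ry(q[1])@rz(q[2]); p=p+T@[L[4],L[5],L[1]]
    T=T@ry(q[3])@rz(q[4]); p=p+T@[L[6],L[7],L[2]]
    T=T@ry(q[5])@rz(q[6]); p=p+T@[0,0,L[3]]
    return p,T
def fit():
    best=None
    for s in itertools.product([1,-1],repeat=7):
        if s[1]<0 or s[3]<0 or s[5]<0 or s[0]>0: continue
        s=np.array(s,float)
        f=lambda L:np.concatenate([fk(q,L,s)[0]-p for q,p,_ in D])
        r=least_squares(f,[.28,.42,.31,.3,0,0,0,0])
        e=[np.degrees(np.arccos(np.clip(fk(q,r.x,s)[1][:,2]@R.from_euler('xyz',a,degrees=True).as_matrix()[:,0],-1,1))) for q,_,a in D]
        c=np.abs(r.fun).max()+.01*max(e)
        if best is None or c<best[0]: best=(c,s,r.x,np.abs(r.fun).max(),e)
    return best
if __name__=='__main__':
    b=fit(); print(b)
    for q,_,a in D:
        M=fk(q,b[2],b[1])[1].T@R.from_euler('xyz',a,degrees=True).as_matrix(); print(np.round(M,3).tolist())
E
python3 fk.py
```

```text
(np.float64(0.011136040417331655), array([-1.,  1., -1.,  1., -1.,  1.,  1.]), array([ 0.22240463,  0.48477778,  0.42291732,  0.7176015 ,  0.00884844,
       -0.01934316, -0.37013073, -0.00128755]), np.float64(0.011134909819850547), [np.float64(4.3121908572965124e-05), np.float64(3.747862095939591e-05), np.float64(0.00011305974811089862), np.float64(3.6222548091772e-06), np.float64(7.347911509349895e-05)])
[[0.0, -0.114, -0.994], [0.0, 0.994, -0.114], [1.0, 0.0, 0.0]]
[[0.0, 0.708, 0.706], [0.0, -0.706, 0.708], [1.0, 0.0, -0.0]]
[[0.0, 0.785, -0.62], [0.0, 0.62, 0.785], [1.0, -0.0, -0.0]]
[[0.0, 0.784, -0.62], [0.0, 0.62, 0.784], [1.0, -0.0, -0.0]]
[[-0.0, 0.898, 0.439], [0.0, -0.439, 0.898], [1.0, 0.0, -0.0]]
```

```bash
cat > fk2.py <<'E'
import numpy as np
from fk import D,R
from scipy.optimize import least_squares
S=np.array([-1,1,-1,1,-1,1,-1.])
def rz(a): return R.from_euler('z',a).as_matrix()
def ry(a): return R.from_euler('y',a).as_matrix()
def fk(q,L):
    q=np.radians(q)*S; p=np.array([0,0,L[0]])
    T=rz(q[0])@ry(q[1])@rz(q[2]); p=p+T@[L[4],0,L[1]]
    T=T@ry(q[3]); p=p+T@[L[5],0,0]; T=T@rz(q[4]); p=p+T@[L[6],0,L[2]]
    T=T@ry(q[5]); p=p+T@[L[7],0,0]; T=T@rz(q[6]); p=p+T@[0,0,L[3]]
    return p,T
def fit(D=D):
    best=None
    for h0 in ([.28,.42,.31,.3,0,0,0,0],[.267,.293,.3425,.25,.05,-.05,0,.076],[.33,.32,.38,.25,.08,-.08,0,.088]):
        f=lambda L:np.concatenate([(fk(q,L)[0]-p)*1000 for q,p,_ in D]+[.5*(L-np.array(h0))])
        r=least_squares(f,h0); c=np.abs(r.fun[:-8]).max()
        print(np.round(r.x,4),'max resid mm',round(c,2),np.round(r.fun[:-8],1))
        if best is None or c<best[0]: best=(c,r.x)
    return best[1]
if __name__=='__main__':
    np.save('L.npy',fit())
E
python3 fk2.py
```

```text
[ 0.0652  0.5094 -0.2884  0.2703 -0.0012 -0.0405  0.1361 -0.7894] max resid mm 21.25 [21.2 12.6  0.6  0.2  5.7  2.9  3.6  2.8  4.4  2.4  1.3 -1.7 -7.4 -3.
 -6.3]
[ 0.0652  0.5094 -0.2883  0.2703 -0.0012 -0.0405  0.1361 -0.7893] max resid mm 21.25 [21.2 12.6  0.6  0.2  5.7  2.9  3.6  2.8  4.4  2.4  1.3 -1.7 -7.4 -3.
 -6.3]
[ 0.0652  0.5094 -0.2883  0.2703 -0.0012 -0.0405  0.1361 -0.7893] max resid mm 21.25 [21.2 12.6  0.6  0.2  5.7  2.9  3.6  2.8  4.4  2.4  1.3 -1.7 -7.4 -3.
 -6.3]
```

```bash
cat > fk2.py <<'E'
import numpy as np
from fk import D,R
from scipy.optimize import least_squares
S=np.array([-1,1,-1,1,-1,1,-1.])
def rz(a): return R.from_euler('z',a).as_matrix()
def ry(a): return R.from_euler('y',a).as_matrix()
def fk(q,L):
    q=np.radians(q)*S; p=np.array([0,0,L[0]])
    T=rz(q[0]); p=p+T@[0,L[4],0]; T=T@ry(q[1])@rz(q[2]); p=p+T@[0,L[5],L[1]]
    T=T@ry(q[3])@rz(q[4]); p=p+T@[0,L[6],L[2]]
    T=T@ry(q[5])@rz(q[6]); p=p+T@[0,0,L[3]]
    return p,T
def fit(D=D):
    h0=[.285,.42,.314,.3,0.012,.012,0]; w=np.array([10,10,10,3,10,10,10.])*20
    f=lambda L:np.concatenate([(fk(q,L)[0]-p)*1000 for q,p,_ in D]+[w*(L-np.array(h0))])
    r=least_squares(f,h0); print(np.round(r.x,4),np.round(r.fun[:-7],1)); return r.x
if __name__=='__main__':
    np.save('L.npy',fit())
E
python3 fk2.py
```

```text
[ 0.2656  0.46    0.5131  0.3585 -0.0172 -0.0086 -0.0016] [-1.8  2.  -0.2 -2.7 -1.   0.2 -1.4 -0.6  0.7 -1.1  0.3  0.3 -0.2  1.6
 -0.2]
```

```bash
cat > sim.py <<'E'
import numpy as np
from fk2 import fk,R
L=np.load('L.npy')
LO=np.array([-163.93,-17.29,-79.2,3.27,-89.18,5.43,-154.24]);HI=np.array([163.93,119.83,71.16,140.29,269.18,117.66,154.24])
V=.7*np.array([147.25,147.25,180,180,180,180,180])/8
C=np.array([[0,0,1],[0,1,0],[-1,0,0]]).T  # flange z -> tool x
C=np.array([[0,0,-1.],[0,1,0],[1,0,0]])   # tool axes as columns in flange frame: x=flange z
def pose(q):
    p,T=fk(q,L); return p,T@C
def err(q,P,Rt):
    p,T=pose(q); return np.r_[P-p,R.from_matrix(Rt@T.T).as_rotvec()]
def ik(q,P,Rt,lam=.02,n=60,w=1.0):
    q=q.copy()
    W=np.r_[np.ones(3),np.full(3,w)]
    for _ in range(n):
        e=err(q,P,Rt)*W
        J=np.array([(err(q,P,Rt)*W-err(q+np.eye(7)[i]*.05,P,Rt)*W)/np.radians(.05) for i in range(7)]).T
        q=np.clip(q+np.degrees(J.T@np.linalg.solve(J@J.T+lam**2*np.eye(6),e)),LO,HI)
    return q
def call(q,rows,**k):
    """rows of (sx,sy,sz,turn)"""
    P0,T0=pose(q); P,Tc=P0,T0
    for s in rows:
        G=P0+T0@np.array(s[:3]); RG=T0@R.from_euler('x',s[3],degrees=True).as_matrix()
        d=G-P; d=d*min(1,.0625/(np.linalg.norm(d)+1e-9)); P1=P+d
        rv=R.from_matrix(RG@Tc.T).as_rotvec(); rv=rv*min(1,np.radians(10.7)/(np.linalg.norm(rv)+1e-9)); T1=R.from_rotvec(rv).as_matrix()@Tc
        qn=ik(q,P1,T1,**k); r=np.abs(qn-q)/V; q=q+(qn-q)/max(1,r.max()); P,Tc=pose(q)
    return q
if __name__=='__main__':
    q2=np.array([1.463,17.2342,-45.413,89.5976,12.5319,78.4695,-112.5322])
    q0=np.array([68.0147,18.3967,-4.0158,83.1143,1.2953,78.5408,-3.2594])
    for k in(dict(lam=.02,w=1),dict(lam=.02,w=.3),dict(lam=.1,w=1,n=20)):
        a=call(call(q0,[(0,.468,-.346,0)]*11,**k),[(0,.12,-.416,0)]*9,**k); print(k,'after move',np.round(a,1),np.round(pose(a)[0],3))
        b=call(q2,[(0,.0563,.0074,105)]*11,**k); c=call(b,[(0,0,0,105)]*11,**k)
        for q in(b,c): print(np.round(q,1),np.round(pose(q)[0],3),np.round(pose(q)[1][:,0],2))
E
python3 sim.py
```

```text
{'lam': 0.02, 'w': 1} after move [   1.2   17.7  -45.8   89.2   12.8   78.5 -113. ] [0.497 0.333 0.241]
[ -80.3   38.7   71.2   81.4  -36.2   90.2 -154.2] [0.54  0.358 0.23 ] [-0.08 -0.02 -1.  ]
[ -69.5   47.9   71.2   75.1  -53.2  106.5 -154.2] [0.524 0.378 0.216] [-0.35  0.12 -0.93]
{'lam': 0.02, 'w': 0.3} after move [   1.2   17.7  -45.7   89.2   12.8   78.5 -113. ] [0.497 0.333 0.241]
[ -80.3   38.7   71.2   81.4  -36.2   90.2 -154.2] [0.54  0.358 0.23 ] [-0.08 -0.02 -1.  ]
[ -69.5   47.8   71.2   75.2  -53.3  106.4 -154.2] [0.524 0.378 0.216] [-0.35  0.12 -0.93]
{'lam': 0.1, 'w': 1, 'n': 20} after move [   1.1   17.7  -45.6   89.2   12.8   78.5 -112.9] [0.497 0.333 0.241]
[ -82.2   36.3   71.2   83.6  -34.5   86.6 -154.2] [0.542 0.356 0.231] [-0.04 -0.   -1.  ]
[ -71.1   45.7   71.2   77.6  -51.9  102.9 -154.2] [0.526 0.375 0.216] [-0.3   0.14 -0.94]
```

The model reproduces the first moves well. I simulate candidate tilt corrections.

```bash
cat >> sim.py <<'E'
def wcall(q,P,turn=0,n=12,**k):
    p,T=pose(q); s=T.T@(np.array(P)-p); return call(q,[(*s,turn)]*n,**k)
def show(t,q): p,T=pose(q); print(t,np.round(q,0),np.round(p,3),'axis',np.round(T[:,0],3),'tilt',np.round(np.degrees(np.arccos(-T[2,0])),1))
E
cat > t1.py <<'E'
from sim import *
q=np.array([-53.1796,22.5249,69.7601,106.4934,-50.1433,77.6455,-121.9763]); show('start',q)
K=dict(n=15)
a=wcall(q,(.55,.05,.33),-60,8,**K); show('up',a)
print('-- near at +y')
b=wcall(a,(.40,.35,.35),-60,10,**K); show('mid',b)
b=wcall(b,(.06,.50,.35),0,10,**K); show('az83',b)
for y in (.4,.3,.25,.2): b=wcall(b,(.05,y,.35),0,4,**K); show('near',b)
print('-- far at -y')
b=wcall(a,(.45,-.4,.4),-60,10,**K); show('mid',b)
b=wcall(b,(.1,-.65,.45),0,8,**K); show('az',b)
for y in (-.8,-.9,-1.,-1.1): b=wcall(b,(-.05,y,.5),0,4,**K); show('far',b)
print('-- near at +y, turn first')
E
python3 t1.py
```

```text
start [ -53.   23.   70.  106.  -50.   78. -122.] [0.567 0.093 0.176] axis [ 0.056  0.465 -0.884] tilt 27.9Traceback (most recent call last):
  File "t1.py", line 4, in <module>
    a=wcall(q,(.55,.05,.33),-60,8,**K); show('up',a)
TypeError: wcall() got multiple values for argument 'n'
```

```bash
sed -i 's/K=dict(n=15)/K={}/' t1.py; sed -i 's/lam=.02,n=60/lam=.02,n=15/' sim.py; python3 t1.py
```

```text
start [ -53.   23.   70.  106.  -50.   78. -122.] [0.567 0.093 0.176] axis [ 0.056  0.465 -0.884] tilt 27.9
up [-53.   6.  67.  96. -33.  86. -76.] [0.55 0.05 0.33] axis [ 0.056  0.465 -0.884] tilt 27.9
-- near at +y
mid [-75. -17.  37. 108. -10.  66. -70.] [0.4  0.35 0.35] axis [ 0.056  0.465 -0.884] tilt 27.9
az83 [ -70.  -17.  -13.  119.   -6.   56. -116.] [0.061 0.498 0.267] axis [ 0.026  0.382 -0.924] tilt 22.5
near [ -72.  -17.  -10.  128.   -8.   64. -114.] [0.039 0.371 0.164] axis [-0.067  0.1   -0.993] tilt 6.9
near [ -68.  -17.   -9.  127.  -10.   82. -111.] [0.035 0.277 0.185] axis [-0.168 -0.157 -0.973] tilt 13.3
near [ -64.  -17.   -7.  113.   -9.  103. -109.] [0.053 0.256 0.319] axis [-0.218 -0.261 -0.94 ] tilt 19.9
near [ -60.  -17.   -8.  114.   -9.  109. -105.] [0.054 0.207 0.323] axis [-0.279 -0.367 -0.888] tilt 27.4
-- far at -y
mid [ 23.  31.  47.  62. -39. 118.  23.] [ 0.453 -0.405  0.398] axis [ 0.065  0.452 -0.89 ] tilt 27.1
az [ 82.  73.  25.   3. -45. 118.  25.] [ 0.187 -0.833  0.204] axis [ 0.278  0.274 -0.92 ] tilt 23.0
far [ 95.  76.  33.   3. -54. 118.  31.] [-0.006 -0.85   0.158] axis [ 0.346  0.252 -0.904] tilt 25.3
far [106.  80.  43.   3. -65. 118.  29.] [-0.145 -0.829  0.099] axis [ 0.438  0.237 -0.867] tilt 29.9
far [116.  86.  50.   3. -79. 118.  17.] [-0.26  -0.786  0.034] axis [ 0.598  0.176 -0.782] tilt 38.5
far [126.  91.  53.   3. -89. 118.   1.] [-0.349 -0.738 -0.005] axis [ 0.722  0.061 -0.689] tilt 46.4
-- near at +y, turn first
```

```bash
cat > t2.py <<'E'
from sim import *
q=np.array([-53.1796,22.5249,69.7601,106.4934,-50.1433,77.6455,-121.9763])
for P,t,n in(((.55,.05,.33),-60,8),((.40,.35,.35),-60,10),((.06,.50,.35),0,10)):
    p,T=pose(q); print('shift',np.round(T.T@(np.array(P)-p),3),t,n); q=wcall(q,P,t,n); show('',q)
for P in((.08,.45,.33),(.07,.41,.32),(.07,.39,.30),(.07,.37,.3)): q=wcall(q,P,0,3); show('near',q)
E
python3 t2.py
```

```text
shift [-0.157 -0.034 -0.007] -60 8
 [-53.   6.  67.  96. -33.  86. -76.] [0.55 0.05 0.33] axis [ 0.056  0.465 -0.884] tilt 27.9
shift [ 0.113 -0.175 -0.263] -60 10
 [-75. -17.  37. 108. -10.  66. -70.] [0.4  0.35 0.35] axis [ 0.056  0.465 -0.884] tilt 27.9
shift [ 0.051 -0.082 -0.359] 0 10
 [ -70.  -17.  -13.  119.   -6.   56. -116.] [0.061 0.498 0.267] axis [ 0.026  0.382 -0.924] tilt 22.5
near [ -69.  -17.   -9.  117.   -8.   65. -112.] [0.08  0.45  0.268] axis [-0.02   0.261 -0.965] tilt 15.2
near [ -69.  -17.   -9.  116.   -8.   73. -111.] [0.07  0.411 0.27 ] axis [-0.064  0.149 -0.987] tilt 9.4
near [ -68.  -17.   -8.  115.   -9.   78. -111.] [0.07  0.391 0.277] axis [-0.086  0.096 -0.992] tilt 7.4
near [ -67.  -17.   -8.  115.   -9.   81. -110.] [0.07  0.371 0.28 ] axis [-0.107  0.045 -0.993] tilt 6.7
```

step_arm(
  deltas=[
    [-0.3, -0.157, -0.034, -0.007, -60],
    [-0.3, -0.157, -0.034, -0.007, -60],
    [-0.3, -0.157, -0.034, -0.007, -60],
    [-0.3, -0.157, -0.034, -0.007, -60],
    [-0.3, -0.157, -0.034, -0.007, -60],
    [-0.3, -0.157, -0.034, -0.007, -60],
    [-0.3, -0.157, -0.034, -0.007, -60],
    [-0.3, -0.157, -0.034, -0.007, -60],
  ],
)

```text
time_s: 8.28
tool_pos: [0.5493, 0.049, 0.3292]
tool_rot: [178.3, 62.2, 83.4]
force: [-0.5, 0.1, 0.1]
grip_width: 0.0306
```

step_arm(
  deltas=[
    [-0.3, 0.02, -0.03, -0.045, -8],
    [-0.3, 0.04, -0.06, -0.09, -16],
    [-0.3, 0.057, -0.088, -0.13, -24],
    [-0.3, 0.08, -0.12, -0.18, -32],
    [-0.3, 0.1, -0.15, -0.22, -40],
    [-0.3, 0.113, -0.175, -0.263, -48],
    [-0.3, 0.113, -0.175, -0.263, -54],
    [-0.3, 0.113, -0.175, -0.263, -60],
    [-0.3, 0.113, -0.175, -0.263, -60],
  ],
)

```text
time_s: 9.4
tool_pos: [0.399, 0.3481, 0.3496]
tool_rot: [118.2, 62.2, 83.4]
force: [0.7, 0.3, 0.2]
grip_width: 0.0304
```

```bash
cat > plan.py <<'E'
import sys; from sim import *; from h import state
o=state(); q=np.array(o['qpos']); show('now',q)
E
cat > t3.py <<'E'
from plan import *
for X in((.06,.5,.35),(0,.5,.35),(.12,.5,.35)):
  b=q; p,T=pose(b); print('shift',np.round(T.T@(np.array(X)-p),3)); b=wcall(b,X,0,10); show('',b)
  for y in(.45,.41,.38,.36): b=wcall(b,(X[0]+.01,y,.33),0,3); show('near',b)
E
python3 t3.py
```

```text
{'time_s': 9.4, 'tool_pos': [0.399, 0.3481, 0.3496], 'tool_rot': [118.2242, 62.1693, 83.3676], 'force': [0.6693, 0.3195, 0.2409], 'grip_width': 0.0304, 'qpos': [-69.9982, -15.4456, 33.3392, 107.5075, -12.6757, 66.584, -67.9247]}
now [-70. -15.  33. 108. -13.  67. -68.] [0.401 0.354 0.35 ] axis [ 0.054  0.464 -0.884] tilt 27.8
shift [ 0.049 -0.086 -0.358]
 [ -70.  -17.  -13.  117.   -6.   57. -116.] [0.061 0.501 0.283] axis [ 0.024  0.383 -0.924] tilt 22.5
near [ -70.  -17.  -10.  118.   -7.   65. -113.] [0.07  0.45  0.264] axis [-0.022  0.255 -0.967] tilt 14.9
near [ -69.  -17.   -9.  115.   -8.   75. -112.] [0.071 0.412 0.282] axis [-0.063  0.148 -0.987] tilt 9.3
near [ -68.  -17.   -8.  113.   -9.   82. -111.] [0.071 0.383 0.297] axis [-0.095  0.069 -0.993] tilt 6.8
near [ -67.  -17.   -8.  112.   -9.   87. -110.] [0.071 0.362 0.309] axis [-0.118  0.017 -0.993] tilt 6.8
shift [ 0.046 -0.12  -0.407]
 [ -77.  -17.  -16.  135.   -4.   43. -126.] [0.005 0.434 0.127] axis [ 0.021  0.325 -0.945] tilt 19.0
near [ -79.  -17.  -12.  124.   -4.   60. -125.] [0.006 0.433 0.203] axis [ 0.001  
[... 187 characters left out ...]
.383 0.296] axis [-0.037  0.03  -0.999] tilt 2.7
near [ -79.  -17.   -9.  111.   -5.   88. -122.] [0.011 0.363 0.309] axis [-0.049 -0.029 -0.998] tilt 3.2
shift [ 0.053 -0.053 -0.308]
 [ -66.  -17.   -9.  114.   -8.   59. -107.] [0.121 0.503 0.318] axis [ 0.031  0.412 -0.91 ] tilt 24.4
near [ -63.  -17.   -7.  117.  -10.   63. -103.] [0.13  0.451 0.272] axis [-0.022  0.309 -0.951] tilt 18.0
near [ -60.  -17.   -7.  115.  -12.   72. -101.] [0.131 0.412 0.283] axis [-0.076  0.215 -0.974] tilt 13.2
near [-58. -17.  -7. 113. -12.  79. -99.] [0.131 0.382 0.298] axis [-0.119  0.147 -0.982] tilt 10.9
near [-56. -17.  -7. 112. -12.  84. -98.] [0.131 0.362 0.31 ] axis [-0.148  0.103 -0.984] tilt 10.4
```

```bash
cat > t3.py <<'E'
from plan import *
for x in(-.03,-.06,-.09):
  b=q; X=(x,.48,.33); p,T=pose(b); print(x,'shift',np.round(T.T@(np.array(X)-p),3)); b=wcall(b,X,0,11); show('',b)
  for y in(.42,.40,.38,.36): b=wcall(b,(X[0],y,.33),0,3); show('near',b)
E
python3 t3.py
```

```text
{'time_s': 9.4, 'tool_pos': [0.399, 0.3481, 0.3496], 'tool_rot': [118.2242, 62.1693, 83.3676], 'force': [0.6693, 0.3195, 0.2409], 'grip_width': 0.0304, 'qpos': [-69.9982, -15.4456, 33.3392, 107.5075, -12.6757, 66.584, -67.9247]}
now [-70. -15.  33. 108. -13.  67. -68.] [0.401 0.354 0.35 ] axis [ 0.054  0.464 -0.884] tilt 27.8
-0.03 shift [ 0.053 -0.159 -0.417]
 [ -85.  -17.  -19.  140.   -1.   40. -137.] [-0.043  0.39   0.078] axis [ 0.022  0.289 -0.957] tilt 16.8
near [ -88.  -17.  -13.  133.   -2.   56. -134.] [-0.037  0.364  0.121] axis [ 0.016  0.126 -0.992] tilt 7.3
near [ -88.  -17.  -10.  118.   -2.   75. -132.] [-0.032  0.388  0.246] axis [ 0.014  0.069 -0.998] tilt 4.0
near [ -88.  -17.   -9.  111.   -2.   85. -131.] [-0.03   0.382  0.314] axis [ 0.012  0.026 -1.   ] tilt 1.6
near [ -88.  -17.   -9.  111.   -2.   88. -131.] [-0.03   0.362  0.31 ] axis [ 0.009 -0.028 -1.   ] tilt 1.7
-0.06 shift [ 0.051 -0.176 -0.442]
 [ -88.  -17.  -20.  140.    2.   40. -144.] [-0.064  0.386  0.078] axis [ 0.034  0.295 -0.955] tilt 17.3
near [ -93.  -17.  -13.  133.    1.   57. -141.] [-0.0
[... 259 characters left out ...]
998] tilt 3.7
near [ -94.  -17.  -10.  111.   -0.   87. -137.] [-0.06   0.362  0.31 ] axis [ 0.05  -0.01  -0.999] tilt 2.9
-0.09 shift [ 0.05  -0.193 -0.467]
 [ -92.  -17.  -21.  140.    5.   40. -151.] [-0.084  0.385  0.08 ] axis [ 0.046  0.314 -0.948] tilt 18.5
near [ -97.  -17.  -14.  132.    3.   56. -147.] [-0.084  0.37   0.132] axis [ 0.064  0.173 -0.983] tilt 10.6
near [ -98.  -17.  -12.  117.    3.   75. -144.] [-0.089  0.392  0.259] axis [ 0.071  0.12  -0.99 ] tilt 8.0
near [ -99.  -17.  -11.  111.    3.   83. -143.] [-0.09   0.382  0.312] axis [ 0.078  0.076 -0.994] tilt 6.3
near [-100.  -17.  -10.  111.    2.   86. -144.] [-0.09   0.362  0.31 ] axis [ 0.087  0.024 -0.996] tilt 5.2
```

step_arm(
  deltas=[
    [-0.3, 0.01, -0.02, -0.06, 0],
    [-0.3, 0.02, -0.03, -0.12, 0],
    [-0.3, 0.03, -0.05, -0.18, 0],
    [-0.3, 0.035, -0.06, -0.24, 0],
    [-0.3, 0.04, -0.07, -0.3, 0],
    [-0.3, 0.049, -0.086, -0.358, 0],
    [-0.3, 0.049, -0.086, -0.358, 0],
    [-0.3, 0.049, -0.086, -0.358, 0],
  ],
)

```text
time_s: 10.4
tool_pos: [0.1658, 0.4917, 0.3184]
tool_rot: [119.9, 64.0, 84.5]
force: [0.5, 0.3, 1.3]
grip_width: 0.0305
```

```bash
cat > t3.py <<'E'
from plan import *
for x in(0,-.03,-.06):
  b=q; 
  for y in(.44,.41,.38,.36,.35): 
    X=(x,y,.34); p,T=pose(b); print(x,'shift',np.round(T.T@(np.array(X)-p),3)); b=wcall(b,X,0,3); show('near',b)
E
python3 t3.py
```

```text
{'time_s': 10.4, 'tool_pos': [0.1658, 0.4917, 0.3184], 'tool_rot': [119.9024, 64.0162, 84.4583], 'force': [0.511, 0.3062, 1.2808], 'grip_width': 0.0305, 'qpos': [-69.5595, -17.244, -0.4333, 114.3537, -7.5745, 57.8483, -102.8359]}
now [ -70.  -17.   -0.  114.   -8.   58. -103.] [0.168 0.497 0.319] axis [ 0.042  0.436 -0.899] tilt 26.0
0 shift [-0.051 -0.13  -0.112]
near [ -75.  -17.  -13.  126.   -6.   58. -121.] [0.023 0.431 0.191] axis [-0.012  0.235 -0.972] tilt 13.6
0 shift [-0.149 -0.003 -0.029]
near [ -78.  -17.  -12.  117.   -6.   73. -124.] [0.002 0.41  0.259] axis [-0.037  0.12  -0.992] tilt 7.2
0 shift [-0.084 -0.019  0.008]
near [ -78.  -17.  -10.  112.   -6.   84. -124.] [0.001 0.384 0.305] axis [-0.056  0.029 -0.998] tilt 3.6
0 shift [-0.035 -0.02   0.011]
near [ -78.  -17.   -9.  110.   -7.   89. -123.] [0.001 0.363 0.319] axis [-0.068 -0.03  -0.997] tilt 4.3
0 shift [-0.021 -0.012  0.007]
near [ -78.  -17.   -9.  109.   -7.   92. -123.] [0.    0.352 0.329] axis [-0.075 -0.061 -0.995] tilt 5.6
-0.03 shift [-0.052 -0.147 -0.136]
near [ -76.  -17.  -14.  126.   -5.   57. -
[... 657 characters left out ...]
54 -0.164 -0.161]
near [ -77.  -17.  -14.  126.   -5.   56. -125.] [0.002 0.441 0.192] axis [ 0.001  0.257 -0.966] tilt 14.9
-0.06 shift [-0.151 -0.029 -0.055]
near [ -84.  -17.  -15.  119.   -4.   70. -133.] [-0.053  0.409  0.243] axis [-0.013  0.132 -0.991] tilt 7.6
-0.06 shift [-0.099 -0.018  0.002]
near [ -87.  -17.  -12.  112.   -4.   83. -134.] [-0.06   0.384  0.304] axis [-0.018  0.038 -0.999] tilt 2.4
-0.06 shift [-0.037 -0.019  0.012]
near [ -88.  -17.  -11.  110.   -5.   88. -134.] [-0.06   0.363  0.318] axis [-0.02  -0.022 -1.   ] tilt 1.7
-0.06 shift [-0.021 -0.011  0.008]
near [ -89.  -17.  -11.  109.   -5.   91. -135.] [-0.06   0.352  0.329] axis [-0.021 -0.054 -0.998] tilt 3.3
```

step_arm(
  deltas=[
    [-0.3, -0.012, -0.045, -0.046, -10],
    [-0.3, -0.025, -0.09, -0.09, -20],
    [-0.3, -0.04, -0.135, -0.14, -30],
    [-0.3, -0.054, -0.181, -0.186, -30],
    [-0.3, -0.054, -0.181, -0.186, -30],
  ],
)

```text
time_s: 11.02
tool_pos: [0.025, 0.4976, 0.2831]
tool_rot: [95.9, 67.7, 84.6]
force: [2.5, -0.0, 0.5]
grip_width: 0.0304
```

```bash
cat > t3.py <<'E'
from plan import *
for x in(-.03,-.06,-.09):
  b=q; 
  for y in(.40,.38,.36): 
    X=(x,y,.34); p,T=pose(b); print(x,'shift',np.round(T.T@(np.array(X)-p),3)); b=wcall(b,X,0,3); show('near',b)
E
python3 t3.py
```

```text
{'time_s': 11.025, 'tool_pos': [0.025, 0.4976, 0.2831], 'tool_rot': [95.8763, 67.7005, 84.6011], 'force': [2.4793, -0.0038, 0.5199], 'grip_width': 0.0304, 'qpos': [-81.0646, -17.2551, -8.9261, 117.1802, -0.6501, 57.6683, -101.1482]}
now [ -81.  -17.   -9.  117.   -1.   58. -101.] [0.027 0.503 0.284] axis [ 0.036  0.378 -0.925] tilt 22.3
-0.03 shift [-0.093 -0.083 -0.038]
near [ -86.  -17.  -11.  126.   -2.   65. -108.] [-0.025  0.385  0.179] axis [ 0.016  0.11  -0.994] tilt 6.4
-0.03 shift [-0.16   0.012 -0.005]
near [ -87.  -17.  -10.  113.   -2.   82. -107.] [-0.03   0.382  0.291] axis [ 0.011  0.031 -0.999] tilt 1.9
-0.03 shift [-0.05  -0.02   0.004]
near [ -87.  -17.  -10.  110.   -3.   88. -107.] [-0.03   0.363  0.319] axis [ 0.008 -0.028 -1.   ] tilt 1.7
-0.06 shift [-0.094 -0.088 -0.068]
near [ -89.  -17.  -13.  126.   -1.   64. -112.] [-0.049  0.389  0.183] axis [ 0.03   0.129 -0.991] tilt 7.6
-0.06 shift [-0.158  0.01  -0.009]
near [ -91.  -17.  -11.  113.   -1.   81. -113.] [-0.059  0.382  0.29 ] axis [ 0.031  0.047 -0.998] tilt 3.2
-0.06 shift [-0.051 -0.019  0.005]
near [ -92.  -17.  -10.  110.   -1.   88. -113.] [-0.06   0.363  0.318] axis [ 0.033 -0.013 -0.999] tilt 2.0
-0.09 shift [-0.095 -0.094 -0.097]
near [ -92.  -17.  -14.  126.    1.   63. -117.] [-0.071  0.394  0.186] axis [ 0.041  0.156 -0.987] tilt 9.3
-0.09 shift [-0.155  0.008 -0.015]
near [ -95.  -17.  -13.  114.    0.   80. -118.] [-0.089  0.383  0.288] axis [ 0.048  0.072 -0.996] tilt 5.0
-0.09 shift [-0.053 -0.018  0.005]
near [ -96.  -17.  -12.  110.   -0.   87. -118.] [-0.09   0.363  0.318] axis [ 0.055  0.013 -0.998] tilt 3.2
```

step_arm(
  deltas=[
    [-0.3, -0.03, -0.027, -0.013, 0],
    [-0.3, -0.06, -0.054, -0.025, 0],
    [-0.3, -0.093, -0.083, -0.038, 0],
    [-0.3, -0.093, -0.083, -0.038, 0],
  ],
)

```text
time_s: 11.52
tool_pos: [-0.024, 0.4536, 0.2435]
tool_rot: [114.4, 74.2, 103.0]
force: [-0.8, -0.8, 0.3]
grip_width: 0.0308
```

```bash
cat > t3.py <<'E'
from plan import *
for x in(-.01,-.03,-.05):
  b=q; 
  for y in(.38,.37,.36): 
    X=(x,y,.34); p,T=pose(b); print(x,'shift',np.round(T.T@(np.array(X)-p),3)); b=wcall(b,X,0,3); show('near',b)
E
python3 t3.py
```

```text
{'time_s': 11.525, 'tool_pos': [-0.024, 0.4536, 0.2435], 'tool_rot': [114.3856, 74.1857, 102.9705], 'force': [-0.8224, -0.7828, 0.2735], 'grip_width': 0.0308, 'qpos': [-85.3723, -17.1938, -7.5318, 120.2219, -5.6529, 61.3421, -102.252]}
now [ -85.  -17.   -8.  120.   -6.   61. -102.] [-0.023  0.458  0.243] axis [-0.061  0.266 -0.962] tilt 15.8
-0.01 shift [-0.114 -0.047  0.017]
near [-82. -17.  -8. 123.  -8.  72. -99.] [-0.014  0.371  0.207] axis [-0.093  0.043 -0.995] tilt 5.9
-0.01 shift [-0.132  0.003 -0.01 ]
near [ -81.  -17.   -7.  110.   -8.   88. -100.] [-0.01   0.373  0.323] axis [-0.101 -0.003 -0.995] tilt 5.8
-0.01 shift [-0.017 -0.013  0.001]
near [-80. -17.  -7. 109.  -8.  90. -99.] [-0.01   0.362  0.329] axis [-0.106 -0.034 -0.994] tilt 6.4
-0.03 shift [-0.113 -0.051 -0.003]
near [ -84.  -17.   -9.  123.   -8.   72. -102.] [-0.031  0.371  0.207] axis [-0.085  0.041 -0.996] tilt 5.4
-0.03 shift [-0.132  0.003 -0.011]
near [ -83.  -17.   -8.  110.   -8.   87. -103.] [-0.03   0.373  0.323] axis [-0.091 -0.006 -0.996] tilt 5.2
-0.03 shift [-0.017 -0.013  0.001]
near [ -83.  -17.   -8.  109.   -8.   90. -103.] [-0.03   0.362  0.329] axis [-0.094 -0.036 -0.995] tilt 5.8
-0.05 shift [-0.112 -0.055 -0.023]
near [ -86.  -17.  -10.  123.   -7.   71. -105.] [-0.049  0.371  0.207] axis [-0.076  0.044 -0.996] tilt 5.0
-0.05 shift [-0.132  0.002 -0.012]
near [ -86.  -17.   -9.  110.   -7.   87. -106.] [-0.05   0.373  0.322] axis [-0.08  -0.004 -0.997] tilt 4.6
-0.05 shift [-0.018 -0.013  0.001]
near [ -86.  -17.   -9.  109.   -7.   90. -106.] [-0.05   0.362  0.329] axis [-0.082 -0.035 -0.996] tilt 5.1
```

```bash
cat > t3.py <<'E'
from plan import *
for x in(-.10,-.15,-.2):
  b=q; 
  for y in(.39,.38,.36,.34): 
    X=(x,y,.34); p,T=pose(b); print(x,'shift',np.round(T.T@(np.array(X)-p),3)); b=wcall(b,X,0,3); show('near',b)
E
python3 t3.py
```

```text
{'time_s': 11.525, 'tool_pos': [-0.024, 0.4536, 0.2435], 'tool_rot': [114.3856, 74.1857, 102.9705], 'force': [-0.8224, -0.7828, 0.2735], 'grip_width': 0.0308, 'qpos': [-85.3723, -17.1938, -7.5318, 120.2219, -5.6529, 61.3421, -102.252]}
now [ -85.  -17.   -8.  120.   -6.   61. -102.] [-0.023  0.458  0.243] axis [-0.061  0.266 -0.962] tilt 15.8
-0.1 shift [-0.106 -0.056 -0.073]
near [ -91.  -17.  -12.  120.   -6.   71. -113.] [-0.093  0.389  0.234] axis [-0.058  0.094 -0.994] tilt 6.4
-0.1 shift [-0.106 -0.002 -0.013]
near [ -92.  -17.  -11.  110.   -6.   84. -114.] [-0.1    0.383  0.321] axis [-0.057  0.046 -0.997] tilt 4.2
-0.1 shift [-0.02  -0.022  0.003]
near [ -93.  -17.  -11.  110.   -6.   87. -115.] [-0.1    0.363  0.32 ] axis [-0.054 -0.008 -0.999] tilt 3.1
-0.1 shift [-0.02  -0.023  0.004]
near [ -94.  -17.  -10.  110.   -7.   90. -115.] [-0.1    0.343  0.321] axis [-0.05  -0.063 -0.997] tilt 4.6
-0.15 shift [-0.103 -0.066 -0.122]
near [ -94.  -17.  -15.  118.   -5.   70. -119.] [-0.133  0.396  0.247] axis [-0.052  0.134 -0.99 ] tilt 8.3
-0.15 shift [-0.093 -0.007 -0.021]
near
[... 265 characters left out ...]
021 -0.022  0.004]
near [-101.  -17.  -12.  110.   -5.   87. -124.] [-0.151  0.343  0.321] axis [-0.03  -0.014 -0.999] tilt 1.9
-0.2 shift [-0.1   -0.077 -0.171]
near [ -95.  -17.  -18.  117.   -5.   69. -123.] [-0.163  0.403  0.258] axis [-0.054  0.177 -0.983] tilt 10.7
-0.2 shift [-0.083 -0.016 -0.039]
near [ -99.  -17.  -19.  109.   -4.   79. -128.] [-0.2    0.382  0.326] axis [-0.049  0.145 -0.988] tilt 8.8
-0.2 shift [-0.017 -0.02   0.004]
near [-103.  -17.  -17.  110.   -4.   81. -130.] [-0.201  0.363  0.322] axis [-0.039  0.1   -0.994] tilt 6.2
-0.2 shift [-0.02  -0.02   0.004]
near [-106.  -17.  -15.  110.   -4.   84. -131.] [-0.201  0.343  0.322] axis [-0.026  0.054 -0.998] tilt 3.4
```

step_arm(
  deltas=[
    [-0.3, -0.03, -0.02, -0.05, 0],
    [-0.3, -0.06, -0.04, -0.1, 0],
    [-0.3, -0.1, -0.077, -0.171, 0],
    [-0.3, -0.1, -0.077, -0.171, 0],
    [-0.3, -0.1, -0.077, -0.171, 0],
  ],
)

```text
time_s: 12.15
tool_pos: [-0.2149, 0.4017, 0.3251]
tool_rot: [110.3, 76.0, 99.3]
force: [1.0, 0.6, 0.2]
grip_width: 0.0306
```

```bash
cat > t3.py <<'E'
from plan import *
for x in(-.1,-.15,-.2,-.25):
  b=q; 
  for y in(.38,.36,.34): 
    X=(x,y,.34); p,T=pose(b); print(x,'shift',np.round(T.T@(np.array(X)-p),3)); b=wcall(b,X,0,3); show('near',b)
E
python3 t3.py
```

```text
{'time_s': 12.15, 'tool_pos': [-0.2149, 0.4017, 0.3251], 'tool_rot': [110.3486, 75.9924, 99.3034], 'force': [1.0439, 0.6432, 0.2152], 'grip_width': 0.0306, 'qpos': [-131.122, -17.2149, 3.727, 110.73, 7.9606, 74.1741, -139.8369]}
now [-131.  -17.    4.  111.    8.   74. -140.] [-0.216  0.406  0.325] axis [-0.039  0.239 -0.97 ] tilt 14.0
-0.1 shift [-0.025  0.001  0.117]
near [-112.  -17.    0.  118.    3.   76. -123.] [-0.101  0.379  0.256] axis [ 0.028  0.075 -0.997] tilt 4.6
-0.1 shift [-0.085 -0.012  0.006]
near [-109.  -17.   -3.  111.    2.   87. -122.] [-0.101  0.363  0.317] axis [ 0.048  0.018 -0.999] tilt 2.9
-0.1 shift [-0.023 -0.022  0.006]
near [-107.  -17.   -5.  110.    1.   90. -122.] [-0.101  0.343  0.321] axis [ 0.064 -0.032 -0.997] tilt 4.1
-0.15 shift [-0.023 -0.009  0.068]
near [-118.  -17.   -1.  114.    4.   77. -131.] [-0.151  0.382  0.287] axis [ 0.022  0.126 -0.992] tilt 7.3
-0.15 shift [-0.056 -0.015  0.005]
near [-116.  -17.   -4.  111.    3.   84. -130.] [-0.151  0.363  0.318] axis [ 0.046  0.076 -0.996] tilt 5.1
-0.15 shift [-0.023 -0.02   0.006]
near [-115
[... 260 characters left out ...]
3 -0.016  0.005]
near [-124.  -17.   -4.  111.    5.   81. -139.] [-0.201  0.362  0.32 ] axis [ 0.027  0.145 -0.989] tilt 8.5
-0.2 shift [-0.023 -0.018  0.006]
near [-123.  -17.   -6.  110.    4.   84. -139.] [-0.201  0.342  0.322] axis [ 0.051  0.107 -0.993] tilt 6.8
-0.25 shift [-0.019 -0.028 -0.03 ]
near [-133.  -17.   -0.  109.    8.   76. -145.] [-0.25  0.38  0.34] axis [-0.039  0.239 -0.97 ] tilt 14.0
-0.25 shift [-0.005 -0.019  0.004]
near [-131.  -17.   -3.  111.    7.   77. -146.] [-0.251  0.362  0.325] axis [-0.018  0.215 -0.977] tilt 12.4
-0.25 shift [-0.019 -0.017  0.004]
near [-131.  -17.   -5.  111.    7.   80. -147.] [-0.252  0.342  0.323] axis [ 0.008  0.185 -0.983] tilt 10.7
```

step_arm(
  deltas=[
    [-0.3, -0.01, 0, 0.04, 0],
    [-0.3, -0.018, 0.001, 0.08, 0],
    [-0.3, -0.025, 0.001, 0.117, 0],
    [-0.3, -0.025, 0.001, 0.117, 0],
  ],
)

```text
time_s: 12.65
tool_pos: [-0.0945, 0.4024, 0.2713]
tool_rot: [150.0, 81.3, 137.5]
force: [-0.4, -0.5, -0.2]
grip_width: 0.0307
```

```bash
cat > t3.py <<'E'
from plan import *
for x in(0,-.03,-.06,-.1,):
  b=q; 
  for y in(.38,.37,.36): 
    X=(x,y,.34); p,T=pose(b); print(x,'shift',np.round(T.T@(np.array(X)-p),3)); b=wcall(b,X,0,3); show('near',b)
E
python3 t3.py
```

```text
{'time_s': 12.65, 'tool_pos': [-0.0945, 0.4024, 0.2713], 'tool_rot': [149.9615, 81.3019, 137.5389], 'force': [-0.4322, -0.5101, -0.2063], 'grip_width': 0.0307, 'qpos': [-106.3721, -17.209, 2.9377, 116.0721, -4.148, 73.9335, -115.0354]}
now [-106.  -17.    3.  116.   -4.   74. -115.] [-0.095  0.406  0.271] axis [-0.112  0.102 -0.988] tilt 8.7
0 shift [-0.081  0.001  0.089]
near [ -94.  -17.    4.  112.   -5.   84. -102.] [-0.     0.384  0.308] axis [-0.106  0.021 -0.994] tilt 6.2
0 shift [-0.032 -0.013 -0.   ]
near [ -91.  -17.    2.  109.   -6.   89. -102.] [-0.     0.372  0.328] axis [-0.106 -0.011 -0.994] tilt 6.1
0 shift [-0.012 -0.012  0.001]
near [ -89.  -17.    0.  109.   -6.   90. -101.] [0.    0.362 0.33 ] axis [-0.106 -0.038 -0.994] tilt 6.5
-0.03 shift [-0.078 -0.006  0.06 ]
near [ -96.  -17.    2.  112.   -5.   84. -106.] [-0.03   0.384  0.308] axis [-0.103  0.019 -0.994] tilt 6.0
-0.03 shift [-0.032 -0.013 -0.   ]
near [ -93.  -17.   -0.  110.   -6.   88. -106.] [-0.03   0.372  0.328] axis [-0.101 -0.013 -0.995] tilt 5.9
-0.03 shift [-0.012 -0.012  0.002]
near [ -91.  -17
[... 253 characters left out ...]
031 -0.013  0.   ]
near [ -96.  -17.   -1.  110.   -6.   88. -110.] [-0.06   0.372  0.328] axis [-0.096 -0.01  -0.995] tilt 5.6
-0.06 shift [-0.012 -0.012  0.002]
near [ -95.  -17.   -3.  109.   -6.   89. -110.] [-0.06   0.362  0.33 ] axis [-0.094 -0.037 -0.995] tilt 5.8
-0.1 shift [-0.07  -0.021 -0.008]
near [-102.  -17.   -2.  111.   -5.   83. -116.] [-0.101  0.383  0.314] axis [-0.097  0.037 -0.995] tilt 6.0
-0.1 shift [-0.027 -0.012  0.001]
near [-101.  -17.   -3.  110.   -6.   86. -116.] [-0.1    0.372  0.328] axis [-0.092  0.006 -0.996] tilt 5.3
-0.1 shift [-0.012 -0.012  0.002]
near [-100.  -17.   -4.  109.   -6.   88. -116.] [-0.1    0.362  0.33 ] axis [-0.087 -0.021 -0.996] tilt 5.1
```

```bash
cat > t3.py <<'E'
from plan import *
from h import snap,proj
p_,W,m=snap('scene'); 
k=(np.abs(W[...,0]+.32)<.25)&(np.abs(W[...,1]-.3)<.25)&(W[...,2]>.05)
print('pts near target',k.sum(),np.round(np.nanpercentile(W[k],[2,50,98],0),2).tolist() if k.sum() else '')
print('pixel of target',proj('scene',m,[[-.34,.31,.33],[-.45,.4,.33],[-.34,.31,0.0]]).round())
b=q
for X,t in(((-.22,.40,.33),-40),((-.33,.31,.33),0),((-.31,.29,.34),0),((-.29,.27,.34),0),((-.27,.25,.34),0)):
    p,T=pose(b); print('shift',np.round(T.T@(np.array(X)-p),3),t); b=wcall(b,X,t,5); show('',b)
E
python3 t3.py
```

```text
{'time_s': 12.65, 'tool_pos': [-0.0945, 0.4024, 0.2713], 'tool_rot': [149.9615, 81.3019, 137.5389], 'force': [-0.4322, -0.5101, -0.2063], 'grip_width': 0.0307, 'qpos': [-106.3721, -17.209, 2.9377, 116.0721, -4.148, 73.9335, -115.0354]}
now [-106.  -17.    3.  116.   -4.   74. -115.] [-0.095  0.406  0.271] axis [-0.112  0.102 -0.988] tilt 8.7
pts near target 1275 [[-0.43, 0.36, 0.06], [-0.4, 0.42, 0.3], [-0.07, 0.44, 0.41]]
pixel of target [[192.  19.]
 [196.  13.]
 [199. 100.]]
shift [-0.045 -0.029 -0.127] -40
 [-117.  -13.   -3.  107.   -3.   79.  -92.] [-0.22  0.4   0.33] axis [-0.112  0.102 -0.988] tilt 8.7
shift [ 0.003 -0.029 -0.139] 0
 [-123.  -14.  -15.  107.   -4.   78. -109.] [-0.33  0.31  0.33] axis [-0.112  0.102 -0.988] tilt 8.7
shift [-0.014 -0.025  0.008] 0
 [-123.  -17.  -13.  109.   -4.   80. -109.] [-0.311  0.291  0.335] axis [-0.104  0.091 -0.99 ] tilt 8.0
shift [-0.009 -0.027  0.008] 0
 [-126.  -17.  -11.  111.   -4.   82. -109.] [-0.292  0.273  0.313] axis [-0.063  0.035 -0.997] tilt 4.2
shift [-0.03  -0.029  0.008] 0
 [-127.  -17.  -10.  111.   -5.   86. -109.] [-0.272  0.253  0.311] axis [-0.016 -0.027 -0.999] tilt 1.8
```

```bash
cat > t3.py <<'E'
from plan import *
b=q
for X,t,n in(((.15,.44,.33),-40,7),((.45,.30,.33),-40,8),((.55,-.05,.35),0,8),((.52,-.44,.40),0,8)):
    p,T=pose(b); print('shift',np.round(T.T@(np.array(X)-p),3),t); b=wcall(b,X,t,n); show('',b)
c=b
for r in(.72,.76,.8,.84,.88,.92,.96):
    b=wcall(b,(r*.74,-r*.67,.5),0,3); show('far',b)
b=c
for z in(.45,.55,.65,.7,.75,.8): b=wcall(b,(.52,-.44,z),0,4); show('up',b)
E
python3 t3.py
```

```text
{'time_s': 12.7, 'tool_pos': [-0.094, 0.4024, 0.2712], 'tool_rot': [149.9848, 81.3131, 137.5406], 'force': [1.4671, 0.0529, -0.8528], 'grip_width': 0.0304, 'qpos': [-106.306, -17.213, 2.9418, 116.0799, -4.1493, 73.945, -114.987]}
now [-106.  -17.    3.  116.   -4.   74. -115.] [-0.095  0.406  0.271] axis [-0.111  0.102 -0.989] tilt 8.7
shift [-0.082  0.092  0.222] -40
 [-103.  -12.   30.  103.   -2.   83.  -46.] [0.15 0.44 0.33] axis [-0.111  0.102 -0.989] tilt 8.7
shift [-0.048 -0.259  0.2  ] -40
 [-92.   9.  69.  91. -16.  90.  45.] [0.45 0.3  0.33] axis [-0.111  0.102 -0.989] tilt 8.7
shift [-0.067 -0.22  -0.283] 0
 [-49.  19.  70.  83. -21.  98.  88.] [ 0.55 -0.05  0.35] axis [-0.111  0.102 -0.989] tilt 8.7
shift [-0.086 -0.111 -0.368] 0
 [ 10.  39.  62.  52. -33. 113. 123.] [ 0.52 -0.44  0.4 ] axis [-0.111  0.102 -0.989] tilt 8.7
far [ 39.  52.  46.   4. -45. 118. 108.] [ 0.605 -0.561  0.492] axis [ 0.106 -0.071 -0.992] tilt 7.3
far [ 20.  36.  54.  38. -34. 108. 118.] [ 0.562 -0.509  0.5  ] axis [ 0.106 -0.071 -0.992] tilt 7.3
far [ 29.  44.  51.  23. -40. 113. 114.] [ 0.592 -0
[... 360 characters left out ...]
 67.  72.  57.   3. -87. 118.  66.] [ 0.441 -0.739  0.254] axis [ 0.355  0.374 -0.857] tilt 31.0
up [ 15.  38.  56.  43. -31. 118. 120.] [ 0.523 -0.443  0.449] axis [-0.104  0.093 -0.99 ] tilt 8.0
up [ 43.  54.  42.   3. -46. 118. 102.] [ 0.596 -0.582  0.47 ] axis [ 0.137 -0.009 -0.991] tilt 7.9
up [ 48.  50.  41.   3. -52. 118.  94.] [ 0.567 -0.587  0.53 ] axis [ 0.248  0.002 -0.969] tilt 14.4
up [ 51.  48.  43.   3. -59. 118.  88.] [ 0.543 -0.592  0.566] axis [ 0.326  0.014 -0.945] tilt 19.0
up [ 56.  47.  46.   3. -68. 118.  81.] [ 0.508 -0.614  0.584] axis [ 0.402  0.045 -0.915] tilt 23.8
up [ 64.  48.  48.   3. -80. 118.  72.] [ 0.458 -0.647  0.596] axis [ 0.498  0.087 -0.863] tilt 30.3
```

```bash
cat > cal.py <<'E'
from sim import *
Q=[[-69.9982,-15.4456,33.3392,107.5075,-12.6757,66.584,-67.9247],[-69.5595,-17.244,-0.4333,114.3537,-7.5745,57.8483,-102.8359],[-81.0646,-17.2551,-8.9261,117.1802,-.6501,57.6683,-101.1482],
[-85.3723,-17.1938,-7.5318,120.2219,-5.6529,61.3421,-102.252],[-131.122,-17.2149,3.727,110.73,7.9606,74.1741,-139.8369],[-106.3721,-17.209,2.9377,116.0721,-4.148,73.9335,-115.0354]]
ROWS=[[(.01,-.02,-.06,0),(.02,-.03,-.12,0),(.03,-.05,-.18,0),(.035,-.06,-.24,0),(.04,-.07,-.3,0)]+[(.049,-.086,-.358,0)]*3,
[(-.012,-.045,-.046,-10),(-.025,-.09,-.09,-20),(-.04,-.135,-.14,-30)]+[(-.054,-.181,-.186,-30)]*2,
[(-.03,-.027,-.013,0),(-.06,-.054,-.025,0)]+[(-.093,-.083,-.038,0)]*2,
[(-.03,-.02,-.05,0),(-.06,-.04,-.1,0)]+[(-.1,-.077,-.171,0)]*3,
[(-.01,0,.04,0),(-.018,.001,.08,0)]+[(-.025,.001,.117,0)]*2]
if __name__=='__main__':
    for k in(dict(),dict(w=.3),dict(w=.1),dict(w=3),dict(n=1),dict(n=3),dict(lam=.1),dict(lam=.3,n=3)):
        s=[];tot=0
        for i,r in enumerate(ROWS):
            a=call(np.array(Q[i]),r,**k); e=a-np.array(Q[i+1]); tot+=np.abs(e).mean(); pa,Ta=pose(a); pb,Tb=pose(np.array(Q[i+1]))
            s.append((np.round((pa-pb)*1000).astype(int).tolist(),np.round(Ta[:2,0]-Tb[:2,0],2).tolist()))
        print(k,round(tot,1),s)
E
python3 cal.py
```

```text
{} 28.3 [([-98, -3, -60], [-0.03, -0.06]), ([-83, -84, -116], [-0.0, -0.14]), ([-3, -81, -73], [0.08, -0.17]), ([15, -13, -21], [-0.01, -0.05]), ([-5, -27, -14], [0.13, -0.03])]
{'w': 0.3} 28.3 [([-98, -3, -59], [-0.02, -0.06]), ([-84, -84, -115], [-0.0, -0.14]), ([-3, -80, -72], [0.08, -0.17]), ([15, -13, -21], [-0.01, -0.05]), ([-5, -27, -13], [0.13, -0.03])]
{'w': 0.1} 28.0 [([-99, -2, -53], [-0.02, -0.06]), ([-85, -81, -108], [-0.0, -0.14]), ([-3, -77, -65], [0.08, -0.17]), ([15, -13, -20], [-0.01, -0.05]), ([-5, -26, -9], [0.13, -0.03])]
{'w': 3} 28.3 [([-98, -3, -60], [-0.03, -0.06]), ([-83, -84, -116], [-0.0, -0.14]), ([-3, -81, -73], [0.08, -0.17]), ([15, -13, -21], [-0.01, -0.05]), ([-5, -27, -14], [0.13, -0.03])]
{'n': 1} 36.7 [([-89, -19, -98], [-0.01, -0.07]), ([-76, -78, -123], [-0.02, -0.12]), ([-1, -69, -75], [0.07, -0.13]), ([19, -17, -43], [-0.02, -0.08]), ([-6, -27, -26], [0.19, -0.02])]
{'n': 3} 33.8 [([-93, -10, -79], [-0.02, -0.06]), ([-85, -85, -117], [-0.02, -0.14]), ([-4, -81, -73], [0.07, -0.17]), ([16, -13, -24], [-0.02, -0.07]), ([-5, -28, -19], [0.18, -0.03])]
{'lam': 0.1} 27.7 [([-100, 5, -39], [-0.02, -0.05]), ([-86, -68, -99], [-0.0, -0.11]), ([-4, -66, -64], [0.08, -0.13]), ([15, -12, -19], [-0.01, -0.05]), ([-7, -22, -6], [0.13, -0.02])]
{'lam': 0.3, 'n': 3} 31.2 [([-98, 17, -6], [-0.0, -0.03]), ([-87, -23, -33], [-0.01, -0.03]), ([-4, -11, -8], [0.08, -0.02]), ([12, -2, -13], [-0.02, -0.04]), ([-18, 0, 16], [0.15, 0.03])]
```

```bash
cat > sim2.py <<'E'
import sim; from sim import *
from scipy.optimize import lsq_linear
def ikb(q,P,Rt,lam=.02,n=8,w=1.0,reg=0):
    q0=q.copy(); q=q.copy(); W=np.r_[np.ones(3),np.full(3,w)]
    for _ in range(n):
        e=err(q,P,Rt)*W
        J=np.array([(e-err(q+np.eye(7)[i]*.05,P,Rt)*W)/np.radians(.05) for i in range(7)]).T
        A=np.r_[J,lam*np.eye(7)]; b=np.r_[e,reg*lam*np.radians(q0-q)]
        r=lsq_linear(A,b,(np.radians(np.minimum(LO-q,0)-1e-6),np.radians(np.maximum(HI-q,0)+1e-6)))
        q=np.clip(q+np.degrees(r.x),LO,HI)
        if np.abs(r.x).max()<1e-4: break
    return q
sim.ik=ikb
if __name__=='__main__':
    from cal import Q,ROWS
    for k in(dict(),dict(w=.3),dict(w=.1),dict(w=.3,n=2),dict(w=.3,lam=.1,n=3),dict(w=.3,lam=.1,n=1),dict(w=.3,lam=.05,reg=1),dict(w=.1,lam=.1,n=3)):
        s=[];tot=0
        for i,r in enumerate(ROWS):
            a=call(np.array(Q[i]),r,**k); e=a-np.array(Q[i+1]); tot+=np.abs(e).mean(); pa,Ta=pose(a); pb,Tb=pose(np.array(Q[i+1]))
            s.append((np.round((pa-pb)*1000).astype(int).tolist(),np.round(Ta[:2,0]-Tb[:2,0],2).tolist()))
        print(k,round(tot,1),s)
E
python3 sim2.py
```

```text
{} 26.6 [([-106, 27, -4], [-0.01, -0.01]), ([-95, -17, -40], [-0.01, -0.01]), ([-21, -22, -39], [-0.07, -0.04]), ([4, 2, -8], [-0.01, -0.01]), ([-13, -2, -1], [-0.02, 0.0])]
{'w': 0.3} 49.7 [([-106, 22, 18], [-0.0, -0.03]), ([-97, -19, -10], [0.02, -0.05]), ([-18, -21, -27], [0.05, -0.08]), ([9, -5, 14], [0.0, -0.02]), ([-15, -2, 17], [0.08, -0.02])]
{'w': 0.1} 40.6 [([-108, 6, 31], [-0.0, -0.07]), ([-119, -57, 56], [0.09, -0.11]), ([-7, -53, 96], [0.15, -0.17]), ([15, -14, 14], [0.02, -0.04]), ([-6, -21, 69], [0.12, -0.03])]
{'w': 0.3, 'n': 2} 44.1 [([-106, 22, 18], [-0.0, -0.03]), ([-108, -23, -13], [-0.01, -0.04]), ([-18, -17, -17], [0.03, -0.07]), ([9, -5, 13], [0.0, -0.02]), ([-15, -2, 17], [0.08, -0.01])]
{'w': 0.3, 'lam': 0.1, 'n': 3} 36.7 [([-105, 21, 31], [0.0, -0.03]), ([-126, -31, 54], [0.04, -0.05]), ([-13, -13, 95], [0.13, -0.06]), ([9, -4, 14], [0.0, -0.02]), ([-14, 2, 68], [0.11, 0.03])]
{'w': 0.3, 'lam': 0.1, 'n': 1} 36.4 [([-102, 21, 31], [-0.02, -0.03]), ([-104, -19, 51], [-0.0, -0.05]), ([-9, -11, 92], [0.11, -0.06]), ([10, -2, 14], [-0.01, -0.03]), ([-18, 2, 68], [0.13, 0.03])]
{'w': 0.3, 'lam': 0.05, 'reg': 1} 35.9 [([-105, 21, 31], [0.0, -0.03]), ([-126, -31, 54], [0.04, -0.05]), ([-14, -13, 94], [0.13, -0.06]), ([9, -4, 14], [0.0, -0.02]), ([-14, 2, 68], [0.11, 0.03])]
{'w': 0.1, 'lam': 0.1, 'n': 3} 42.4 [([-107, 6, 31], [-0.04, -0.06]), ([-118, -57, 56], [0.01, -0.15]), ([-7, -53, 96], [0.11, -0.18]), ([15, -14, 14], [0.0, -0.07]), ([-7, -21, 69], [0.17, -0.04])]
```

```bash
cat > t4.py <<'E'
from sim2 import *
from h import state
import sys
o=state(); q=np.array(o['qpos']); show('now',q)
rng=np.random.default_rng(0); out=[]
p0=pose(q)[0]
for i in range(int(sys.argv[1])):
    X=p0+rng.uniform([-.12,-.14,-.1],[.15,.05,.14]); t=0
    b=wcall(q,X,t,4,n=4); p,T=pose(b)
    if p[2]<.15 or p[0]<-.22: continue
    out.append((np.degrees(np.arccos(-T[2,0])),X,b))
out.sort(key=lambda a:a[0])
p,T=pose(q)
for c,X,b in out[:6]: print(round(c,2),np.round(X,3),'shift',np.round(T.T@(X-p),3)); show('',b)
E
time python3 t4.py 120
```

```text
{'time_s': 12.7, 'tool_pos': [-0.094, 0.4024, 0.2712], 'tool_rot': [149.9848, 81.3131, 137.5406], 'force': [1.4671, 0.0529, -0.8528], 'grip_width': 0.0304, 'qpos': [-106.306, -17.213, 2.9418, 116.0799, -4.1493, 73.945, -114.987]}
now [-106.  -17.    3.  116.   -4.   74. -115.] [-0.095  0.406  0.271] axis [-0.111  0.102 -0.989] tilt 8.7Traceback (most recent call last):
  File "t4.py", line 9, in <module>
    b=wcall(q,X,t,4,n=4); p,T=pose(b)
TypeError: wcall() got multiple values for argument 'n'

real	0m1.402s
user	0m1.762s
sys	0m0.179s
```

```bash
sed -i 's/t,4,n=4)/t,4)/' t4.py; time timeout 300 python3 t4.py 100
```

```text
{'time_s': 12.7, 'tool_pos': [-0.094, 0.4024, 0.2712], 'tool_rot': [149.9848, 81.3131, 137.5406], 'force': [1.4671, 0.0529, -0.8528], 'grip_width': 0.0304, 'qpos': [-106.306, -17.213, 2.9418, 116.0799, -4.1493, 73.945, -114.987]}
now [-106.  -17.    3.  116.   -4.   74. -115.] [-0.095  0.406  0.271] axis [-0.111  0.102 -0.989] tilt 8.7
7.09 [-0.199  0.338  0.274] shift [ 0.002 -0.088 -0.087]
 [-127.  -17.    4.  118.   -2.   73. -135.] [-0.208  0.353  0.255] axis [-0.104  0.067 -0.992] tilt 7.1
7.86 [-0.059  0.38   0.402] shift [-0.136 -0.007  0.023]
 [-103.  -17.    5.  103.   -5.   89. -111.] [-0.06   0.402  0.387] axis [-0.119  0.067 -0.991] tilt 7.9
7.92 [-0.044  0.36   0.21 ] shift [ 0.05  -0.038  0.067]
 [-101.  -17.    6.  126.   -5.   67. -107.] [-0.047  0.376  0.188] axis [-0.123  0.061 -0.99 ] tilt 7.9
8.1 [-0.02   0.366  0.245] shift [ 0.013 -0.025  0.084]
 [ -99.  -17.    7.  122.   -5.   72. -103.] [-0.022  0.383  0.22 ] axis [-0.131  0.053 -0.99 ] tilt 8.1
8.15 [-0.1    0.384  0.41 ] shift [-0.139 -0.012 -0.019]
 [-103.  -17.   -1.  101.   -5.   90. -116.] [-0.103  0.4    0.406] axis [-0.112  0.087 -0.99 ] tilt 8.2
8.16 [-0.137  0.377  0.304] shift [-0.031 -0.035 -0.039]
 [-107.  -17.   -2.  113.   -5.   77. -121.] [-0.141  0.392  0.298] axis [-0.11  0.09 -0.99] tilt 8.2
real	0m14.569s
user	0m15.046s
sys	0m0.077s
```

```bash
cat > t5.py <<'E'
from sim2 import *
from h import state,snap
o=state(); q=np.array(o['qpos'])
p_,W,m=snap('scene')
k=(W[...,0]<-.17)&(W[...,0]>-.7)&(np.abs(W[...,1]-.1)<.5)&(W[...,2]>.03)
P=W[k]; H,xe,ye=np.histogram2d(P[:,0],P[:,1],[np.arange(-.7,-.1,.1),np.arange(-.4,.65,.1)]); print(H.astype(int)); 
k2=(W[...,0]<-.17)&(W[...,0]>-.7)&(np.abs(W[...,1]-.1)<.5)&(np.abs(W[...,2])<.03); P=W[k2]; print('bench',np.histogram2d(P[:,0],P[:,1],[xe,ye])[0].astype(int))
for az in(135,145,155):
  b=q; print(az)
  for r,t in((.42,-40),(.39,0),(.36,0),(.34,0),(.32,0)):
    X=(r*np.cos(np.radians(az)),r*np.sin(np.radians(az)),.33); p,T=pose(b); print('shift',np.round(T.T@(np.array(X)-p),3)); b=wcall(b,X,t,6 if t else 3); show('',b)
E
python3 t5.py
```

```text
{'time_s': 12.7, 'tool_pos': [-0.094, 0.4024, 0.2712], 'tool_rot': [149.9848, 81.3131, 137.5406], 'force': [1.4671, 0.0529, -0.8528], 'grip_width': 0.0304, 'qpos': [-106.306, -17.213, 2.9418, 116.0799, -4.1493, 73.945, -114.987]}
[[1214 1402  253 1348 1547 1508  197    0  551  633]
 [   0    0    0    0    0    0    0    0    0    0]
 [   0    0    0    0    0    0    0    0  776    0]
 [   0    0    0    0    0    0    0    0   18    0]
 [   0    0    0    0    0    0    0    0    0    0]]
bench [[ 69  70  64 188 150  42   0   0   0  16]
 [  0   0   0   0   0   0   0   0   0   0]
 [  0   0   0   0   0   0   0   0  47   0]
 [  0   0   0   0   0   0   0   0   0   0]
 [215 189 162 143  43   1  96  94  83  82]]
135
shift [-0.047 -0.146 -0.181]
 [-127.  -17.   -9.  109.   -3.   79. -108.] [-0.303  0.303  0.33 ] axis [-0.109  0.1   -0.989] tilt 8.5
shift [-0.006 -0.036  0.011]
 [-108.  -17.  -25.  111.   -8.   79. -104.] [-0.295  0.286  0.299] axis [-0.062  0.06  -0.996] tilt 5.0
shift [-0.036 -0.044  0.021]
 [-113.  -17.  -23.  112.   -5.   83. -106.] [-0.274  0.26   0.29 ] axis [ 0.012 
[... 939 characters left out ...]
29 -0.142 -0.989] tilt 8.3
155
shift [-0.05  -0.28  -0.237]
 [-147.  -17.   -9.  110.    0.   79. -129.] [-0.378  0.196  0.324] axis [-0.11   0.101 -0.989] tilt 8.6
shift [-0.012 -0.038  0.007]
 [-164.  -17.    2.  112.    3.   80. -134.] [-0.373  0.173  0.306] axis [-0.075  0.068 -0.995] tilt 5.8
shift [-0.029 -0.038  0.031]
 [-161.  -17.    2.  114.   -1.   83. -131.] [-0.345  0.161  0.289] axis [-0.023 -0.014 -1.   ] tilt 1.6
shift [-0.041 -0.032  0.024]
 [-164.  -17.    6.  112.   -1.   87. -130.] [-0.327  0.152  0.3  ] axis [ 0.023 -0.068 -0.997] tilt 4.1
shift [-0.028 -0.034  0.024]
 [-164.  -17.    7.  112.   -2.   91. -129.] [-0.309  0.144  0.306] axis [ 0.065 -0.113 -0.992] tilt 7.5
```

step_arm(
  deltas=[
    [-0.3, -0.02, -0.03, -0.034, -8],
    [-0.3, -0.04, -0.06, -0.067, -16],
    [-0.3, -0.047, -0.09, -0.1, -24],
    [-0.3, -0.047, -0.12, -0.134, -32],
    [-0.3, -0.047, -0.15, -0.167, -40],
    [-0.3, -0.047, -0.178, -0.198, -40],
    [-0.3, -0.047, -0.178, -0.198, -40],
  ],
)

```text
time_s: 13.62
tool_pos: [-0.332, 0.2651, 0.3318]
tool_rot: [108.3, 81.5, 136.9]
force: [1.2, 0.0, -0.8]
grip_width: 0.0306
```

```bash
cat > t6.py <<'E'
from sim2 import *
from h import state
o=state(); q=np.array(o['qpos']); show('now',q)
for az in(125,135,145,155):
  b=q; print(az)
  for r in(.39,.375,.36,.345):
    X=(r*np.cos(np.radians(az)),r*np.sin(np.radians(az)),.33); p,T=pose(b); print('shift',np.round(T.T@(np.array(X)-p),3)); b=wcall(b,X,0,3); show('',b)
E
python3 t6.py
```

```text
{'time_s': 13.625, 'tool_pos': [-0.332, 0.2651, 0.3318], 'tool_rot': [108.3375, 81.5097, 136.8851], 'force': [1.2378, 0.0091, -0.8125], 'grip_width': 0.0306, 'qpos': [-135.0782, -17.2355, -8.4933, 109.1952, -1.578, 79.4247, -114.6575]}
now [-135.  -17.   -8.  109.   -2.   79. -115.] [-0.334  0.268  0.332] axis [-0.108  0.101 -0.989] tilt 8.5
125
shift [-0.005 -0.007  0.121]
 [-99. -17. -24. 111.  -9.  80. -92.] [-0.24   0.332  0.301] axis [-0.072  0.056 -0.996] tilt 5.2
shift [-0.032 -0.031  0.009]
 [-98. -17. -24. 110.  -9.  83. -91.] [-0.23   0.321  0.309] axis [-0.047  0.02  -0.999] tilt 2.9
shift [-0.022 -0.034  0.007]
 [-98. -17. -23. 110.  -8.  86. -91.] [-0.221  0.309  0.311] axis [-0.023 -0.015 -1.   ] tilt 1.6
shift [-0.019 -0.034  0.007]
 [-98. -17. -23. 110.  -8.  88. -91.] [-0.212  0.296  0.312] axis [ 0.001 -0.05  -0.999] tilt 2.9
135
shift [-0.004 -0.021  0.055]
 [-108.  -17.  -25.  111.   -8.   79. -103.] [-0.295  0.285  0.299] axis [-0.061  0.061 -0.996] tilt 5.0
shift [-0.034 -0.03   0.016]
 [-110.  -17.  -24.  110.   -7.   83. -103.] [-0.282  0.276  0.309] axis [-0.
[... 675 characters left out ...]
14 -0.016 -1.   ] tilt 1.2
shift [-0.02  -0.031  0.016]
 [-155.  -17.    6.  111.   -0.   88. -121.] [-0.299  0.209  0.311] axis [ 0.014 -0.05  -0.999] tilt 3.0
155
shift [-0.007 -0.081 -0.067]
 [-164.  -17.    2.  112.    3.   80. -133.] [-0.373  0.173  0.307] axis [-0.074  0.069 -0.995] tilt 5.8
shift [-0.026 -0.026  0.021]
 [-164.  -17.    3.  112.    2.   83. -133.] [-0.359  0.167  0.308] axis [-0.039  0.037 -0.999] tilt 3.1
shift [-0.024 -0.027  0.021]
 [-164.  -17.    4.  111.    1.   85. -132.] [-0.345  0.16   0.309] axis [-0.005  0.005 -1.   ] tilt 0.4
shift [-0.021 -0.028  0.021]
 [-164.  -17.    4.  111.    0.   88. -131.] [-0.331  0.154  0.31 ] axis [ 0.029 -0.026 -0.999] tilt 2.2
```

step_arm(
  deltas=[
    [-0.3, -0.002, -0.01, 0.02, 0],
    [-0.3, -0.004, -0.02, 0.04, 0],
    [-0.3, -0.004, -0.025, 0.045, 0],
    [-0.3, -0.004, -0.025, 0.045, 0],
  ],
)

```text
time_s: 14.12
tool_pos: [-0.295, 0.2798, 0.2996]
tool_rot: [105.6, 85.5, 133.6]
force: [-0.3, 0.0, -0.6]
grip_width: 0.0305
```

```bash
python3 t6.py
```

```text
{'time_s': 14.125, 'tool_pos': [-0.295, 0.2798, 0.2996], 'tool_rot': [105.6395, 85.5156, 133.5582], 'force': [-0.2771, 0.0247, -0.5595], 'grip_width': 0.0305, 'qpos': [-108.13, -17.2033, -25.641, 111.1767, -7.5079, 79.9823, -104.1111]}
now [-108.  -17.  -26.  111.   -8.   80. -104.] [-0.295  0.282  0.299] axis [-0.054  0.057 -0.997] tilt 4.5
125
shift [-0.033  0.002  0.08 ]
 [-117.  -17.   -9.  109.   -3.   84.  -98.] [-0.23   0.329  0.33 ] axis [-0.052  0.053 -0.997] tilt 4.3
shift [-0.002 -0.026  0.003]
 [-102.  -17.  -21.  110.   -7.   84.  -94.] [-0.228  0.321  0.316] axis [-0.034  0.028 -0.999] tilt 2.5
shift [-0.016 -0.032  0.007]
 [-99. -17. -23. 110.  -7.  86. -93.] [-0.221  0.309  0.311] axis [-0.01  -0.006 -1.   ] tilt 0.7
shift [-0.019 -0.034  0.008]
 [-99. -17. -23. 110.  -7.  88. -93.] [-0.212  0.296  0.312] axis [ 0.015 -0.041 -0.999] tilt 2.5
135
shift [-0.032 -0.013  0.013]
 [-128.  -17.   -9.  109.   -2.   84. -108.] [-0.284  0.284  0.33 ] axis [-0.051  0.054 -0.997] tilt 4.2
shift [-0.002 -0.025  0.008]
 [-112.  -17.  -21.  110.   -6.   84. -105.] [-0.281  0.276  0.
[... 689 characters left out ...]
1   0.015 -1.   ] tilt 1.1
shift [-0.019 -0.029  0.02 ]
 [-121.  -17.  -23.  110.   -6.   88. -115.] [-0.301  0.205  0.312] axis [ 0.046 -0.007 -0.999] tilt 2.7
155
shift [-0.034 -0.074 -0.107]
 [-147.  -17.   -9.  109.   -1.   84. -128.] [-0.357  0.182  0.327] axis [-0.051  0.055 -0.997] tilt 4.3
shift [-0.005 -0.028  0.004]
 [-164.  -17.    3.  111.    2.   84. -134.] [-0.357  0.165  0.318] axis [-0.029  0.04  -0.999] tilt 2.8
shift [-0.014 -0.025  0.021]
 [-164.  -17.    3.  111.    2.   86. -133.] [-0.344  0.16   0.313] axis [ 0.001  0.015 -1.   ] tilt 0.8
shift [-0.018 -0.027  0.022]
 [-164.  -17.    4.  111.    1.   88. -132.] [-0.331  0.154  0.311] axis [ 0.034 -0.014 -0.999] tilt 2.1
```

step_arm(
  deltas=[
    [-0.3, -0.032, -0.013, 0.013, 0],
    [-0.3, -0.032, -0.013, 0.013, 0],
    [-0.3, -0.032, -0.013, 0.013, 0],
  ],
)

```text
time_s: 14.5
tool_pos: [-0.2862, 0.2783, 0.3322]
tool_rot: [107.1, 85.8, 135.5]
force: [-0.6, 0.6, 0.1]
grip_width: 0.0306
```

step_arm(
  deltas=[
    [-0.3, -0.002, -0.025, 0.008, 0],
    [-0.3, -0.002, -0.025, 0.008, 0],
    [-0.3, -0.002, -0.025, 0.008, 0],
  ],
)

```text
time_s: 14.88
tool_pos: [-0.2796, 0.2708, 0.3198]
tool_rot: [102.6, 87.8, 130.8]
force: [0.3, -0.3, -0.5]
grip_width: 0.0302
```

```bash
sed -i 's/(125,135,145,155)/(130,135,140)/;s/(.39,.375,.36,.345)/(.375,.37,.36,.35)/' t6.py; python3 t6.py
```

```text
{'time_s': 14.875, 'tool_pos': [-0.2796, 0.2708, 0.3198], 'tool_rot': [102.607, 87.8395, 130.8355], 'force': [0.2984, -0.2877, -0.5023], 'grip_width': 0.0302, 'qpos': [-115.8817, -17.2092, -18.8072, 109.5029, -5.3769, 84.6942, -105.3799]}
now [-116.  -17.  -19.  110.   -5.   85. -105.] [-0.28   0.273  0.319] axis [-0.025  0.029 -0.999] tilt 2.2
130
shift [-0.011 -0.006  0.041]
 [-123.  -17.   -9.  109.   -3.   86. -103.] [-0.249  0.297  0.33 ] axis [-0.022  0.025 -0.999] tilt 1.9
shift [-0.001 -0.017  0.003]
 [-121.  -17.  -10.  109.   -3.   86. -102.] [-0.248  0.295  0.329] axis [-0.018  0.021 -1.   ] tilt 1.6
shift [-0.001 -0.025  0.005]
 [-108.  -17.  -20.  110.   -6.   87.  -99.] [-0.245  0.288  0.318] axis [-0.    -0.001 -1.   ] tilt 0.0
shift [-0.012 -0.027  0.008]
 [-108.  -17.  -20.  110.   -6.   88.  -99.] [-0.238  0.28   0.318] axis [ 0.018 -0.022 -1.   ] tilt 1.6
135
shift [-0.011 -0.014  0.009]
 [-128.  -17.   -9.  109.   -2.   86. -108.] [-0.274  0.274  0.33 ] axis [-0.022  0.025 -0.999] tilt 1.9
shift [-0.001 -0.016  0.005]
 [-127.  -17.  -10.  109.   -3.   86. -108.] [
[... 166 characters left out ...]
02  0.002 -1.   ] tilt 0.2
shift [-0.012 -0.026  0.011]
 [-114.  -17.  -20.  110.   -6.   88. -104.] [-0.262  0.258  0.318] axis [ 0.023 -0.018 -1.   ] tilt 1.7
140
shift [-0.011 -0.025 -0.022]
 [-133.  -17.   -9.  109.   -2.   86. -113.] [-0.296  0.249  0.33 ] axis [-0.021  0.026 -0.999] tilt 1.9
shift [-0.001 -0.016  0.006]
 [-131.  -17.  -10.  109.   -3.   86. -113.] [-0.295  0.247  0.329] axis [-0.017  0.022 -1.   ] tilt 1.6
shift [-0.001 -0.023  0.009]
 [-119.  -17.  -20.  110.   -6.   87. -110.] [-0.291  0.241  0.318] axis [ 0.005  0.005 -1.   ] tilt 0.4
shift [-0.012 -0.025  0.013]
 [-119.  -17.  -20.  110.   -5.   88. -110.] [-0.283  0.234  0.318] axis [ 0.026 -0.013 -1.   ] tilt 1.7
```

Nearly vertical (2.2°). I follow the 130° prediction, which moves it toward zero tilt.

step_arm(
  deltas=[
    [-0.3, -0.011, -0.006, 0.041, 0],
    [-0.3, -0.011, -0.006, 0.041, 0],
    [-0.3, -0.011, -0.006, 0.041, 0],
  ],
)

```text
time_s: 15.25
tool_pos: [-0.2488, 0.2921, 0.3306]
tool_rot: [106.3, 88.3, 134.7]
force: [-0.4, 1.1, 0.0]
grip_width: 0.0301
```

step_arm(
  deltas=[
    [-0.3, -0.001, -0.017, 0.003, 0],
    [-0.3, -0.001, -0.017, 0.003, 0],
    [-0.3, -0.001, -0.017, 0.003, 0],
  ],
)

```text
time_s: 15.62
tool_pos: [-0.2457, 0.2887, 0.3307]
tool_rot: [105.8, 89.1, 134.2]
force: [-0.7, 0.6, 0.4]
grip_width: 0.0303
```

step_arm(
  deltas=[
    [-0.3, -0.001, -0.025, 0.005, 0],
    [-0.3, -0.001, -0.025, 0.005, 0],
    [-0.3, -0.001, -0.025, 0.005, 0],
  ],
)

```text
time_s: 16.0
tool_pos: [-0.2406, 0.2819, 0.3217]
tool_rot: [-100.0, 89.1, -71.6]
force: [1.1, -0.0, -1.0]
grip_width: 0.0306
```

```bash
python3 t6.py
```

```text
{'time_s': 16.0, 'tool_pos': [-0.2406, 0.2819, 0.3217], 'tool_rot': [-99.9891, 89.0684, -71.5502], 'force': [1.1377, -0.0106, -1.0128], 'grip_width': 0.0306, 'qpos': [-136.7394, -17.2178, 1.9679, 109.9841, 0.1681, 88.0585, -106.4319]}
now [-137.  -17.    2.  110.    0.   88. -106.] [-0.242  0.284  0.322] axis [ 0.005 -0.015 -1.   ] tilt 0.9
130
shift [-0.009  0.002  0.002]
 [-137.  -17.    2.  109.    0.   89. -106.] [-0.241  0.287  0.33 ] axis [ 0.005 -0.015 -1.   ] tilt 0.9
shift [ 0.    -0.005  0.001]
 [-127.  -17.   -5.  109.   -2.   89. -104.] [-0.238  0.283  0.33 ] axis [ 0.005 -0.015 -1.   ] tilt 0.9
shift [ 0.    -0.01   0.002]
 [-122.  -17.   -9.  109.   -3.   89. -102.] [-0.237  0.282  0.33 ] axis [ 0.007 -0.018 -1.   ] tilt 1.1
shift [ 0.    -0.018  0.004]
 [-114.  -17.  -15.  109.   -5.   89. -100.] [-0.235  0.279  0.326] axis [ 0.015 -0.027 -1.   ] tilt 1.8
135
shift [-0.008 -0.005 -0.03 ]
 [-138.  -17.   -1.  109.   -1.   89. -110.] [-0.265  0.265  0.33 ] axis [ 0.005 -0.015 -1.   ] tilt 0.9
shift [ 0.    -0.005  0.001]
 [-131.  -17.   -6.  109.   -2.   89. -108.] [-0.2
[... 162 characters left out ...]
07 -0.018 -1.   ] tilt 1.1
shift [ 0.    -0.018  0.005]
 [-119.  -17.  -16.  109.   -5.   89. -105.] [-0.259  0.258  0.326] axis [ 0.016 -0.027 -1.   ] tilt 1.8
140
shift [-0.008 -0.016 -0.061]
 [-139.  -17.   -4.  109.   -2.   89. -114.] [-0.287  0.241  0.33 ] axis [ 0.005 -0.015 -1.   ] tilt 0.9
shift [ 0.    -0.005  0.002]
 [-134.  -17.   -7.  109.   -3.   89. -113.] [-0.284  0.238  0.33 ] axis [ 0.005 -0.015 -1.   ] tilt 0.9
shift [ 0.    -0.009  0.004]
 [-132.  -17.   -9.  109.   -3.   89. -112.] [-0.283  0.237  0.33 ] axis [ 0.008 -0.018 -1.   ] tilt 1.1
shift [ 0.    -0.018  0.007]
 [-123.  -17.  -16.  109.   -5.   89. -110.] [-0.28   0.234  0.325] axis [ 0.018 -0.026 -0.999] tilt 1.8
```

```bash
cat > lib.py <<'E'
from sim2 import *
from h import state
def jaw(T): return np.degrees(np.arctan2(T[1,2],T[0,2]))
def plan(q,legs):
    """legs: (world target, jaw yaw abs or None, extra half turns, rows) -> prints shifts; CW positive turn"""
    for X,j,ex,n in legs:
        p,T=pose(q); s=T.T@(np.array(X)-p); t=0
        if j is not None: t=-((j-jaw(T)+90)%180-90)+180*ex
        q=wcall(q,X,t,n); print('shift',np.round(s,3),'turn',round(t,1),'n',n); show('   ',q)
    return q
E
cat > t7.py <<'E'
from lib import *
o=state(); q=np.array(o['qpos']); print(jaw(pose(q)[1]))
a=plan(q,[((-.1,.44,.33),None,0,5)])
for m,jj in((1,0),(2,-1)):
    print('option',m)
    b=plan(a,[((.2,.45,.33),83-30*m,0,6),((.45,.38,.30),83,0,8),((.5545,.3437,.2),83,jj,10),((.5545,.3437,.05),83,0,4),((.5545,.3437,.05),83+60,0,7)])
E
python3 t7.py
```

```text
{'time_s': 16.0, 'tool_pos': [-0.2406, 0.2819, 0.3217], 'tool_rot': [-99.9891, 89.0684, -71.5502], 'force': [1.1377, -0.0106, -1.0128], 'grip_width': 0.0306, 'qpos': [-136.7394, -17.2178, 1.9679, 109.9841, 0.1681, 88.0585, -106.4319]}
28.437548384925837
shift [-0.01   0.07   0.199] turn 0 n 5
    [-129.   -8.   20.  101.    3.   87.  -81.] [-0.1   0.44  0.33] axis [ 0.005 -0.015 -1.   ] tilt 0.9
option 1
shift [ 0.001 -0.134  0.269] turn -24.6 n 6
    [-118.   -5.   46.   98.    4.   87.  -20.] [0.2  0.45 0.33] axis [ 0.005 -0.015 -1.   ] tilt 0.9
shift [ 0.032 -0.241  0.095] turn -30.0 n 8
    [-95.  16.  63.  88. -14.  85.  52.] [0.45 0.38 0.3 ] axis [ 0.005 -0.015 -1.   ] tilt 0.9
shift [ 0.101 -0.107 -0.022] turn 0.0 n 10
    [-77.  30.  58.  87. -25.  78.  67.] [0.554 0.344 0.2  ] axis [ 0.005 -0.015 -1.   ] tilt 0.9
shift [0.15  0.001 0.002] turn -0.0 n 4
    [-73.  38.  52.  95. -32.  64.  71.] [0.554 0.344 0.05 ] axis [ 0.005 -0.015 -1.   ] tilt 0.9
shift [ 0. -0.  0.] turn -60.0 n 7
    [-65.  33.  40.  95. -22.  61. 124.] [0.554 0.344 0.05 ] axis [ 0.005 -0.015 -1.   ] tilt 0.9
option 2
shift [ 0.001 -0.134  0.269] turn 5.4 n 6
    [-115.   -5.   43.   98.    4.   87.  -49.] [0.2  0.45 0.33] axis [ 0.005 -0.015 -1.   ] tilt 0.9
shift [ 0.032 -0.162  0.203] turn -60.0 n 8
    [-90.  14.  56.  88. -11.  84.  49.] [0.45 0.38 0.3 ] axis [ 0.005 -0.015 -1.   ] tilt 0.9
shift [ 0.101 -0.107 -0.022] turn -180.0 n 10
    [-83.  37.  71.  87. -34.  81. -34.] [0.555 0.344 0.2  ] axis [ 0.005 -0.015 -1.   ] tilt 0.9
shift [ 0.15   0.002 -0.002] turn 73.0 n 4
    [-83.  50.  71.  95. -49.  72. -68.] [0.554 0.344 0.05 ] axis [ 0.005 -0.015 -1.   ] tilt 0.9
shift [-0.  0.  0.] turn -29.8 n 7
    [-81.  46.  66.  95. -44.  69. -41.] [0.554 0.344 0.05 ] axis [ 0.005 -0.015 -1.   ] tilt 0.9
```

```bash
cat > t8.py <<'E'
from lib import *
o=state(); q=np.array(o['qpos'])
def c(az,r,z): return (r*np.cos(np.radians(az)),r*np.sin(np.radians(az)),z)
a=plan(q,[(c(100,.45,.33),None,0,6)])
print('A: extended travel'); 
b=plan(a,[(c(75,.58,.36),None,0,6),(c(50,.7,.36),None,0,6),(c(25,.75,.36),None,0,6),(c(0,.78,.36),None,0,6),(c(-30,.78,.36),None,0,8)])
print('fold and back'); d=plan(b,[(c(-30,.5,.42),None,0,6),(c(0,.47,.42),None,0,6),(c(32,.5,.42),None,0,6),((.5545,.3437,.25),83,0,10)])
E
python3 t8.py
```

```text
{'time_s': 16.0, 'tool_pos': [-0.2406, 0.2819, 0.3217], 'tool_rot': [-99.9891, 89.0684, -71.5502], 'force': [1.1377, -0.0106, -1.0128], 'grip_width': 0.0306, 'qpos': [-136.7394, -17.2178, 1.9679, 109.9841, 0.1681, 88.0585, -106.4319]}
shift [-0.01   0.062  0.22 ] turn 0 n 6
    [-128.   -9.   22.  102.    3.   87.  -78.] [-0.078  0.443  0.33 ] axis [ 0.005 -0.015 -1.   ] tilt 0.9
A: extended travel
shift [-0.031 -0.006  0.256] turn 0 n 6
    [-113.   10.   41.   83.   -6.   91.  -44.] [0.15 0.56 0.36] axis [ 0.005 -0.015 -1.   ] tilt 0.9
shift [ 0.002 -0.164  0.252] turn 0 n 6
    [-81.  29.  47.  63. -20.  96. -12.] [0.45  0.536 0.36 ] axis [ 0.005 -0.015 -1.   ] tilt 0.9
shift [ 0.005 -0.302  0.098] turn 0 n 6
    [-51.  37.  48.  53. -26.  99.  14.] [0.68  0.317 0.36 ] axis [ 0.005 -0.015 -1.   ] tilt 0.9
shift [ 0.005 -0.326 -0.063] turn 0 n 6
    [-23.  41.  48.  46. -29. 101.  39.] [0.78 0.   0.36] axis [ 0.005 -0.015 -1.   ] tilt 0.9
shift [ 0.005 -0.293 -0.278] turn 0 n 8
    [  6.  41.  49.  47. -30. 101.  69.] [ 0.675 -0.39   0.36 ] axis [ 0.005 -0.015 -1.   ] tilt 0.9
fold and back
shift [-0.063  0.238 -0.147] turn 0 n 6
    [-34.  -7.  55.  88.   7.  96.  50.] [ 0.433 -0.25   0.42 ] axis [ 0.005 -0.015 -1.   ] tilt 0.9
shift [-0.004  0.202  0.152] turn 0 n 6
    [-43.  -8.  34.  90.   6.  96.  20.] [0.47 0.   0.42] axis [ 0.005 -0.015 -1.   ] tilt 0.9
shift [-0.004  0.255  0.086] turn 0 n 6
    [-54.  -2.  18.  86.   2.  96.  -8.] [0.424 0.265 0.42 ] axis [ 0.005 -0.015 -1.   ] tilt 0.9
shift [0.169 0.01  0.153] turn -54.6 n 10
    [-48.  19.  17.  82.  -5.  80.  52.] [0.554 0.344 0.25 ] axis [ 0.005 -0.015 -1.   ] tilt 0.9
```

step_arm(
  deltas=[
    [-0.3, -0.01, 0.062, 0.22, 0],
    [-0.3, -0.01, 0.062, 0.22, 0],
    [-0.3, -0.01, 0.062, 0.22, 0],
    [-0.3, -0.01, 0.062, 0.22, 0],
    [-0.3, -0.01, 0.062, 0.22, 0],
    [-0.3, -0.041, 0.056, 0.476, 0],
    [-0.3, -0.041, 0.056, 0.476, 0],
    [-0.3, -0.041, 0.056, 0.476, 0],
    [-0.3, -0.041, 0.056, 0.476, 0],
    [-0.3, -0.041, 0.056, 0.476, 0],
    [-0.3, -0.041, 0.056, 0.476, 0],
  ],
)

```text
time_s: 17.38
tool_pos: [0.1506, 0.5584, 0.3605]
tool_rot: [-104.7, 89.1, -76.3]
force: [-0.9, 0.7, -0.4]
grip_width: 0.0303
```

step_arm(
  deltas=[
    [-0.3, 0, -0.2, 0.16, 0],
    [-0.3, 0, -0.2, 0.16, 0],
    [-0.3, 0, -0.2, 0.16, 0],
    [-0.3, 0, -0.2, 0.16, 0],
    [-0.3, 0, -0.2, 0.16, 0],
    [-0.3, 0, -0.466, 0.351, 0],
    [-0.3, 0, -0.466, 0.351, 0],
    [-0.3, 0, -0.466, 0.351, 0],
    [-0.3, 0, -0.466, 0.351, 0],
    [-0.3, 0, -0.466, 0.351, 0],
    [-0.3, 0, -0.466, 0.351, 0],
  ],
)

```text
time_s: 18.75
tool_pos: [0.6831, 0.3131, 0.3651]
tool_rot: [-111.1, 89.1, -83.0]
force: [0.4, -0.6, 0.2]
grip_width: 0.0299
```

```bash
cat > t8.py <<'E'
from lib import *
o=state(); q=np.array(o['qpos'])
def c(az,r,z): return (r*np.cos(np.radians(az)),r*np.sin(np.radians(az)),z)
b=plan(q,[(c(0,.78,.36),None,0,6),(c(-30,.78,.36),None,0,8)])
print('fold and back'); d=plan(b,[(c(-30,.5,.42),None,0,6),(c(0,.47,.42),None,0,6),(c(32,.5,.42),None,0,6),((.5545,.3437,.25),83,0,10)])
E
python3 t8.py
```

```text
{'time_s': 18.75, 'tool_pos': [0.6831, 0.3131, 0.3651], 'tool_rot': [-111.1303, 89.099, -82.9663], 'force': [0.441, -0.5719, 0.2437], 'grip_width': 0.0299, 'qpos': [-51.4603, 37.3773, 50.0618, 52.6332, -27.2899, 100.0329, 15.0796]}
shift [ 0.01  -0.319 -0.059] turn 0 n 6
    [-24.  42.  50.  46. -31. 102.  39.] [0.78 0.   0.36] axis [ 0.002 -0.016 -1.   ] tilt 0.9
shift [ 0.006 -0.294 -0.276] turn 0 n 8
    [  6.  42.  51.  47. -31. 101.  69.] [ 0.675 -0.39   0.36 ] axis [ 0.002 -0.016 -1.   ] tilt 0.9
fold and back
shift [-0.063  0.237 -0.148] turn 0 n 6
    [-37.  -8.  58.  88.   8.  96.  49.] [ 0.433 -0.25   0.42 ] axis [ 0.002 -0.016 -1.   ] tilt 0.9
shift [-0.004  0.203  0.151] turn 0 n 6
    [-45.  -9.  37.  90.   6.  97.  20.] [0.47 0.   0.42] axis [ 0.002 -0.016 -1.   ] tilt 0.9
shift [-0.004  0.255  0.085] turn 0 n 6
    [-57.  -2.  20.  86.   1.  96.  -8.] [0.424 0.265 0.42 ] axis [ 0.002 -0.016 -1.   ] tilt 0.9
shift [0.169 0.01  0.153] turn -54.8 n 10
    [-49.  19.  19.  82.  -5.  80.  53.] [0.554 0.344 0.25 ] axis [ 0.002 -0.016 -1.   ] tilt 0.9
```

step_arm(
  deltas=[
    [-0.3, 0.01, -0.319, -0.059, 0],
    [-0.3, 0.01, -0.319, -0.059, 0],
    [-0.3, 0.01, -0.319, -0.059, 0],
    [-0.3, 0.01, -0.319, -0.059, 0],
    [-0.3, 0.01, -0.319, -0.059, 0],
    [-0.3, 0.016, -0.613, -0.335, 0],
    [-0.3, 0.016, -0.613, -0.335, 0],
    [-0.3, 0.016, -0.613, -0.335, 0],
    [-0.3, 0.016, -0.613, -0.335, 0],
    [-0.3, 0.016, -0.613, -0.335, 0],
    [-0.3, 0.016, -0.613, -0.335, 0],
    [-0.3, 0.016, -0.613, -0.335, 0],
  ],
)

```text
time_s: 20.25
tool_pos: [0.678, -0.3831, 0.3614]
tool_rot: [-92.5, 89.3, -64.1]
force: [0.2, 0.7, 0.2]
grip_width: 0.0305
```

step_arm(
  deltas=[
    [-0.3, -0.063, 0.237, -0.148, 0],
    [-0.3, -0.063, 0.237, -0.148, 0],
    [-0.3, -0.063, 0.237, -0.148, 0],
    [-0.3, -0.063, 0.237, -0.148, 0],
    [-0.3, -0.063, 0.237, -0.148, 0],
    [-0.3, -0.063, 0.237, -0.148, 0],
    [-0.3, -0.067, 0.44, 0.003, 0],
    [-0.3, -0.067, 0.44, 0.003, 0],
    [-0.3, -0.067, 0.44, 0.003, 0],
    [-0.3, -0.067, 0.44, 0.003, 0],
    [-0.3, -0.067, 0.44, 0.003, 0],
  ],
)

```text
time_s: 21.62
tool_pos: [0.472, 0.0143, 0.4198]
tool_rot: [-113.1, 89.1, -84.0]
force: [-0.2, 0.2, -0.6]
grip_width: 0.0307
```

step_arm(
  deltas=[
    [-0.3, -0.004, 0.255, 0.085, 0],
    [-0.3, -0.004, 0.255, 0.085, 0],
    [-0.3, -0.004, 0.255, 0.085, 0],
    [-0.3, -0.004, 0.255, 0.085, 0],
    [-0.3, -0.004, 0.255, 0.085, 0],
    [-0.3, -0.004, 0.255, 0.085, 0],
  ],
)

```text
time_s: 22.38
tool_pos: [0.425, 0.272, 0.4203]
tool_rot: [-107.1, 89.0, -78.6]
force: [0.8, -0.9, 0.7]
grip_width: 0.0307
```

```bash
cat > t8.py <<'E'
from lib import *
o=state(); q=np.array(o['qpos'])
print('A');plan(q,[((.5545,.3437,.2),83,0,8),((.5545,.3437,.05),83,0,4),((.5545,.3437,.05),83+62,0,7)])
E
python3 t8.py
```

```text
{'time_s': 22.375, 'tool_pos': [0.425, 0.272, 0.4203], 'tool_rot': [-107.13, 89.0171, -78.5872], 'force': [0.8182, -0.9193, 0.6515], 'grip_width': 0.0307, 'qpos': [-57.3368, -1.3055, 20.7242, 85.307, 1.3596, 96.331, -7.9314]}
A
shift [0.219 0.005 0.148] turn -54.5 n 8
    [-50.  21.  19.  86.  -6.  75.  53.] [0.554 0.344 0.2  ] axis [ 0.003 -0.017 -1.   ] tilt 1.0
shift [0.15  0.001 0.002] turn -0.0 n 4
    [-49.  28.  18.  94.  -9.  59.  55.] [0.554 0.344 0.05 ] axis [ 0.003 -0.017 -1.   ] tilt 1.0
shift [ 0. -0.  0.] turn -62.0 n 7
    [-39.  28.   6.  93.  -2.  59. 112.] [0.554 0.344 0.05 ] axis [ 0.003 -0.017 -1.   ] tilt 1.0
```

step_arm(
  deltas=[
    [-0.3, 0.219, 0.005, 0.148, -54.5],
    [-0.3, 0.219, 0.005, 0.148, -54.5],
    [-0.3, 0.219, 0.005, 0.148, -54.5],
    [-0.3, 0.219, 0.005, 0.148, -54.5],
    [-0.3, 0.219, 0.005, 0.148, -54.5],
    [-0.3, 0.219, 0.005, 0.148, -54.5],
    [-0.3, 0.219, 0.005, 0.148, -54.5],
  ],
)

```text
time_s: 23.25
tool_pos: [0.5553, 0.3409, 0.2038]
tool_rot: [-146.8, 89.1, -64.2]
force: [0.3, -0.7, 0.2]
grip_width: 0.0302
```

```bash
cat > w.py <<'E'
from h import *
def rectify(p,m,cx,cy,z,half,name,px=.00025):
    g=np.arange(-half,half,px); X,Y=np.meshgrid(cx+g,cy-g)
    uv=proj('wrist',m,np.c_[X.ravel(),Y.ravel(),np.full(X.size,z)]).astype(np.float32)
    im=cv2.remap(p,uv[:,0].reshape(X.shape),uv[:,1].reshape(X.shape),cv2.INTER_LINEAR)
    if name: cv2.imwrite('pics/'+name,im[:,:,::-1])
    return im
E
cat > t9.py <<'E'
from w import *; from lib import *; import sys
o=state(); p,W,m=snap('wrist'); z=W[...,2]; x,y=W[...,0],W[...,1]
k=(z>.066)&(z<.085)&(x>.45)&(x<.66)&(y>.26)&(y<.45); print('lip',np.median(z[k]),*rect(W[k]))
rectify(p,m,.5545,.3437,.062,.065,sys.argv[1])
E
python3 t9.py timer2.png
```

```text
{'time_s': 23.25, 'tool_pos': [0.5553, 0.3409, 0.2038], 'tool_rot': [-146.7607, 89.119, -64.1664], 'force': [0.2766, -0.6677, 0.1784], 'grip_width': 0.0302, 'qpos': [-49.582, 20.1301, 19.4922, 86.475, -5.93, 74.6247, 52.9826]}
lip 0.07286453082866168 [0.5535 0.3434] 120.8 119.9 -89.1
```

View pics/timer2.png

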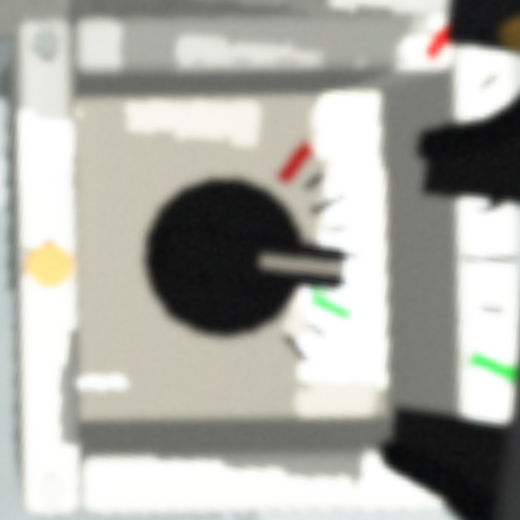

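step_arm(
  deltas=[
    [-0.3, 0.04, 0.002, 0.003, 0],
    [-0.3, 0.08, 0.002, 0.004, 0],
    [-0.3, 0.11, 0.002, 0.005, 0],
    [-0.3, 0.135, 0.002, 0.005, 0],
    [-0.3, 0.154, 0.002, 0.005, 0],
    [-0.3, 0.154, 0.002, 0.005, 0],
    [-1, 0.154, 0.002, 0.005, 0],
    [-1, 0.154, 0.002, 0.005, 0],
    [-1, 0.154, 0.002, 0.005, 0],
    [-1, 0.154, 0.002, 0.005, 0],
  ],
  newtons=25,
)

```text
time_s: 24.55
tool_pos: [0.5541, 0.3443, 0.0493]
tool_rot: [-153.4, 89.1, -70.6]
force: [-2.0, -3.9, 6.9]
grip_width: 0.0119
```

```bash
python3 -c "
from lib import *
o=state(); q=np.array(o['qpos']); p,T=pose(q); print(jaw(T)); show('',q); plan(q,[((.5535,.3435,.05),146,0,7)])"
```

```text
{'time_s': 24.55, 'tool_pos': [0.5541, 0.3443, 0.0493], 'tool_rot': [-153.3905, 89.0781, -70.5586], 'force': [-2.0277, -3.933, 6.8968], 'grip_width': 0.0119, 'qpos': [-48.5963, 28.0624, 17.8702, 94.5491, -8.6405, 59.0509, 54.6151]}
82.82896744330822
 [-49.  28.  18.  95.  -9.  59.  55.] [0.552 0.341 0.049] axis [ 0.005 -0.015 -1.   ] tilt 0.9
shift [-0.001 -0.001  0.003] turn -63.2 n 7
    [-39.  28.   6.  94.  -2.  59. 113.] [0.553 0.343 0.05 ] axis [ 0.005 -0.015 -1.   ] tilt 0.9
```

step_arm(
  deltas=[
    [-1, 0, 0, 0, -6],
    [-1, 0, 0, 0, -13],
    [-1, 0, 0, 0, -20],
    [-1, 0, 0, 0, -27],
    [-1, 0, 0, 0, -34],
    [-1, 0, 0, 0, -41],
    [-1, 0, 0, 0, -47],
    [-1, 0, 0, 0, -52],
    [-1, 0, 0, 0, -56],
    [-1, 0, 0, 0, -59],
    [-1, 0, 0, 0, -61],
    [-1, 0, 0, 0, -62],
  ],
)

```text
time_s: 26.05
tool_pos: [0.5544, 0.344, 0.0492]
tool_rot: [145.3, 89.1, -69.9]
force: [-1.9, -4.2, 5.5]
grip_width: 0.012
```

```bash
python3 -c "
from lib import *
from h import monitor,Rm
o=state(); print(jaw(Rm(o['tool_rot'])),o['wrist_torque'])"
```

```text
{'time_s': 26.05, 'tool_pos': [0.5544, 0.344, 0.0492], 'tool_rot': [145.3379, 89.0864, -69.9213], 'force': [-1.8975, -4.1673, 5.4898], 'grip_width': 0.012, 'qpos': [-39.3066, 27.327, 5.9704, 94.1711, -2.1616, 58.8667, 111.8691]}
144.74419437060448 [-0.48591206  0.22987196 -0.52276774]
```

step_arm(
  deltas=[
    [-0.3, 0, 0, 0, 1.5],
    [-0.3, 0, 0, 0, 1.5],
    [-0.3, 0, 0, 0, 1.5],
    [-0.3, -0.05, 0, 0, 1.5],
    [-0.3, -0.1, 0, 0, 1.5],
    [-0.3, -0.15, 0, 0, 1.5],
    [-0.3, -0.19, 0, 0, 1.5],
    [-0.3, -0.19, 0, 0, 1.5],
  ],
)

```text
time_s: 27.05
tool_pos: [0.5543, 0.3496, 0.2426]
tool_rot: [175.9, 89.1, -40.7]
force: [0.6, -0.6, -0.5]
grip_width: 0.0304
```

```bash
sed -i 's/^rectify.*/rectify(p,m,.5545,.3437,.062,.065,sys.argv[1]); rectify(p,m,.56,.123,.018,.17,"bays.png",.0006)/' t9.py; python3 t9.py timer3.png; python3 - <<'E'
import cv2,numpy as np
a=cv2.imread('pics/timer3.png');b=cv2.imread('pics/bays.png');b=cv2.resize(b,(270,270));a=cv2.resize(a,(500,500))
c=np.zeros((500,775,3),np.uint8);c[:,:500]=a;c[:270,505:]=b;cv2.imwrite('pics/t3.png',c)
E
```

```text
{'time_s': 27.05, 'tool_pos': [0.5543, 0.3496, 0.2426], 'tool_rot': [175.9125, 89.1422, -40.6777], 'force': [0.6422, -0.5903, -0.4792], 'grip_width': 0.0304, 'qpos': [-40.3779, 18.6784, 6.8914, 82.7922, -1.4041, 78.4295, 109.8381]}
lip 0.07288679137109694 [0.5537 0.3435] 120.6 120.2 -89.2
```

View pics/t3.png

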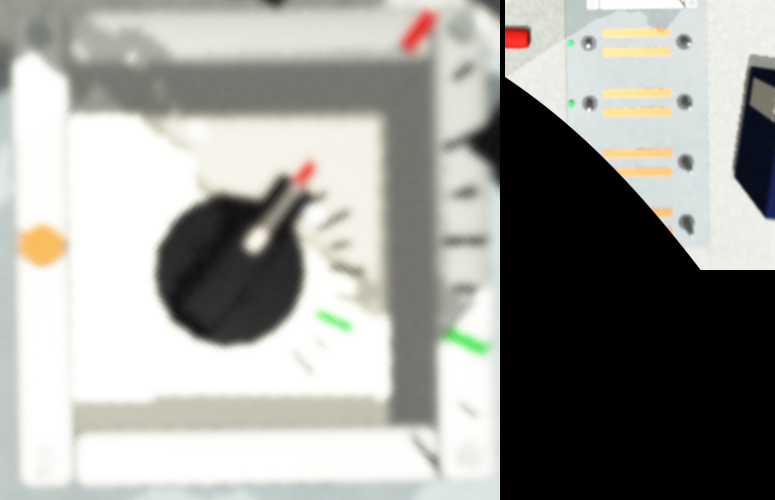

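Timer pointer sits on the red zero mark. Now over the bays to measure the pins from near.

```bash
python3 -c "
from lib import *
o=state(); q=np.array(o['qpos']); 
plan(q,[((.56,.09,.28),90.9,0,7),((.629,-.246,.2),117.3,0,7),((.56,.09,.2),90.9,0,7),((.444,-.152,.2),77.2,0,7),((.56,.16,.2),90.9,0,7),((.435,-.408,.2),93.3,0,12)])"
```

```text
{'time_s': 27.1, 'tool_pos': [0.5532, 0.3488, 0.2397], 'tool_rot': [157.8963, 89.1674, -58.6977], 'force': [-1.0595, 0.4222, -0.2125], 'grip_width': 0.0302, 'qpos': [-40.3717, 18.7812, 6.8846, 82.9832, -1.4087, 78.4021, 109.84]}
shift [-0.037  0.201 -0.16 ] turn 52.5 n 7
    [-30.   7.  20.  93.  -2.  80.  80.] [0.56 0.09 0.28] axis [ 0.008 -0.012 -1.   ] tilt 0.8
shift [ 0.085 -0.063 -0.336] turn -26.4 n 7
    [ -3.  24.  29.  84. -11.  75. 144.] [ 0.629 -0.246  0.2  ] axis [ 0.008 -0.012 -1.   ] tilt 0.8
shift [-0.005 -0.093  0.33 ] turn 26.4 n 7
    [-34.  10.  25.  99.  -3.  71.  82.] [0.56 0.09 0.2 ] axis [ 0.008 -0.012 -1.   ] tilt 0.8
shift [ 0.002  0.12  -0.24 ] turn 13.7 n 7
    [-23.  -5.  37. 113.   4.  71.  90.] [ 0.444 -0.152  0.2  ] axis [ 0.008 -0.012 -1.   ] tilt 0.8
shift [-0.003 -0.044  0.33 ] turn -13.7 n 7
    [-39.  12.  23.  97.  -4.  72.  75.] [0.56 0.16 0.2 ] axis [ 0.008 -0.012 -1.   ] tilt 0.8
shift [ 0.006  0.134 -0.566] turn -2.4 n 12
    [  0.  16.  48.  96. -12.  72. 144.] [ 0.435 -0.408  0.2  ] axis [ 0.008 -0.012 -1.   ] tilt 0.8
```

```bash
python3 -c "
from lib import *
o=state(); q=np.array(o['qpos']); 
q=plan(q,[((.56,.09,.28),90.9,0,7)]); p,T=pose(q)
for i in range(2): q=call(q,[(0,0,0,90)]*10); show('flip',q)
plan(q,[((.629,-.246,.2),117.3,0,7),((.56,.01,.2),90.9,0,7),((.444,-.152,.2),77.2,0,7),((.56,.09,.2),90.9,0,7),((.435,-.408,.2),93.3,0,12),((.56,.16,.2),90.9,0,12)])"
```

```text
{'time_s': 27.1, 'tool_pos': [0.5532, 0.3488, 0.2397], 'tool_rot': [157.8963, 89.1674, -58.6977], 'force': [-1.0595, 0.4222, -0.2125], 'grip_width': 0.0302, 'qpos': [-40.3717, 18.7812, 6.8846, 82.9832, -1.4087, 78.4021, 109.84]}
shift [-0.037  0.201 -0.16 ] turn 52.5 n 7
    [-30.   7.  20.  93.  -2.  80.  80.] [0.56 0.09 0.28] axis [ 0.008 -0.012 -1.   ] tilt 0.8
flip [-35.   7.  25.  93.  -2.  80.  -9.] [0.56 0.09 0.28] axis [ 0.008 -0.012 -1.   ] tilt 0.8
flip [-40.   7.  31.  93.  -3.  80. -98.] [0.56 0.09 0.28] axis [ 0.008 -0.012 -1.   ] tilt 0.8
shift [0.085 0.063 0.336] turn -26.4 n 7
    [-10.  26.  39.  84. -16.  75. -33.] [ 0.629 -0.246  0.2  ] axis [ 0.008 -0.012 -1.   ] tilt 0.8
shift [-0.004  0.056 -0.259] turn 26.4 n 7
    [-40.  10.  40. 101.  -6.  71. -88.] [0.56 0.01 0.2 ] axis [ 0.008 -0.012 -1.   ] tilt 0.8
shift [ 0.001 -0.119  0.16 ] turn 13.7 n 7
    [-34.  -7.  47. 113.   6.  71. -92.] [ 0.444 -0.152  0.2  ] axis [ 0.008 -0.012 -1.   ] tilt 0.8
shift [-0.002  0.06  -0.262] turn -13.7 n 7
    [-46.  11.  38. 100.  -6.  71. -96.] [0.56 0.09 0.2 ] axis [ 0.008 -0.012 -1.   ] tilt 0.8
shift [ 0.005 -0.133  0.496] turn -2.4 n 12
    [ -6.  19.  57.  97. -16.  73. -33.] [ 0.435 -0.408  0.2  ] axis [ 0.008 -0.012 -1.   ] tilt 0.8
shift [-0.006  0.158 -0.56 ] turn 2.4 n 12
    [ -53.   13.   39.   98.   -8.   72. -101.] [0.56 0.16 0.2 ] axis [ 0.008 -0.012 -1.   ] tilt 0.8
```

step_arm(
  deltas=[
    [-0.3, -0.037, 0.201, -0.16, 52.5],
    [-0.3, -0.037, 0.201, -0.16, 52.5],
    [-0.3, -0.037, 0.201, -0.16, 52.5],
    [-0.3, -0.037, 0.201, -0.16, 52.5],
    [-0.3, -0.037, 0.201, -0.16, 52.5],
    [-0.3, -0.037, 0.201, -0.16, 52.5],
  ],
)

```text
time_s: 27.85
tool_pos: [0.5604, 0.0907, 0.2774]
tool_rot: [-170.3, 89.1, -79.5]
force: [-0.2, 0.3, 0.6]
grip_width: 0.0305
```

step_arm(
  deltas=[
    [0, 0, 0, 0, 90],
    [0, 0, 0, 0, 90],
    [0, 0, 0, 0, 90],
    [0, 0, 0, 0, 90],
    [0, 0, 0, 0, 90],
    [0, 0, 0, 0, 90],
    [0, 0, 0, 0, 90],
    [0, 0, 0, 0, 90],
    [0, 0, 0, 0, 90],
    [0, 0, 0, 0, 90],
  ],
)

```text
time_s: 29.1
tool_pos: [0.5603, 0.0938, 0.2774]
tool_rot: [-80.8, 89.1, -79.6]
force: [-0.2, -0.3, 0.7]
grip_width: 0.0431
```

step_arm(
  deltas=[
    [0, 0, 0, 0, 90],
    [0, 0, 0, 0, 90],
    [0, 0, 0, 0, 90],
    [0, 0, 0, 0, 90],
    [0, 0, 0, 0, 90],
    [0, 0, 0, 0, 90],
    [0, 0, 0, 0, 90],
    [0, 0, 0, 0, 90],
    [0, 0, 0, 0, 90],
    [0, 0, 0, 0, 90],
  ],
)

```text
time_s: 30.35
tool_pos: [0.5606, 0.0929, 0.2781]
tool_rot: [13.0, 89.1, -75.8]
force: [0.2, -0.3, 0.8]
grip_width: 0.0438
```

```bash
cat > look.py <<'E'
from w import *; from lib import *
def pins():
    p,W,m=snap('wrist'); z=W[...,2]; x,y=W[...,0],W[...,1]
    k=(z>.026)&(z<.05)&(x>.44)&(x<.67)&(y>-.05)&(y<.27)
    nn,l,s,c=cv2.connectedComponentsWithStats(k.astype(np.uint8))
    for i in range(1,nn):
        if 8<s[i,4]<400: print('pin',s[i,4],np.round(W[l==i].mean(0),4),np.round(np.ptp(W[l==i],0),3))
    k=(z>.066)&(z<.085)&(x>.45)&(x<.66)&(y>.26)&(y<.45); print('lip',k.sum(),*(rect(W[k]) if k.sum() else []))
    k=(abs(x-.56)<.06)&(abs(y-.09)<.1)&(z>.005)&(z<.024); print('board z',np.median(z[k]))
    return p,W,m
E
python3 - <<'E'
from look import *
o=state(); p,W,m=pins(); rectify(p,m,.557,.123,.030,.15,'bays2.png',.0005)
E
```

```text
{'time_s': 30.35, 'tool_pos': [0.5606, 0.0929, 0.2781], 'tool_rot': [13.0406, 89.1202, -75.7944], 'force': [0.1542, -0.2859, 0.7535], 'grip_width': 0.0438, 'qpos': [-41.1306, 7.7593, 31.6787, 93.0632, -3.2354, 80.2684, -97.9789]}
pin 41 [0.6169 0.1636 0.0348] [0.008 0.009 0.013]
pin 33 [0.6177 0.0891 0.035 ] [0.007 0.008 0.01 ]
pin 35 [0.6194 0.0138 0.0343] [0.008 0.007 0.013]
pin 37 [0.6159 0.2388 0.0346] [0.007 0.007 0.014]
pin 38 [0.497  0.2371 0.0336] [0.008 0.008 0.013]
pin 40 [0.4982 0.1619 0.0339] [0.007 0.008 0.014]
pin 40 [0.4998 0.0871 0.0338] [0.006 0.008 0.014]
pin 37 [0.5004 0.0113 0.0345] [0.009 0.009 0.011]
lip 2669 [0.5542 0.3428] 121.0 120.2 -88.9
board z 0.01732108544364
```

View pics/bays2.png

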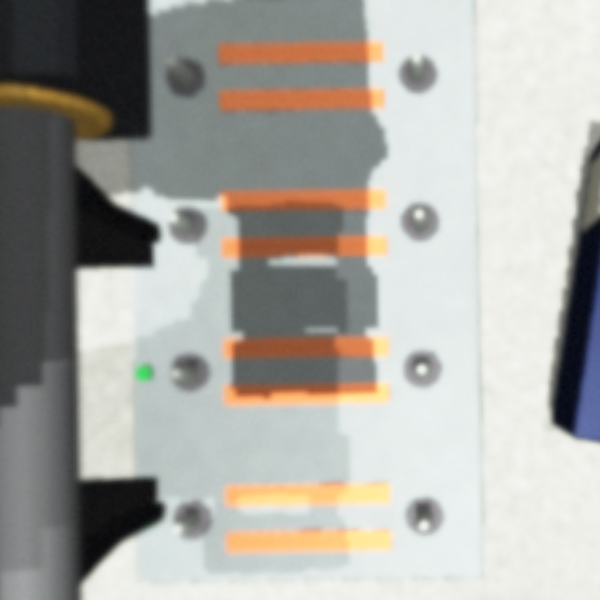

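step_arm(
  deltas=[
    [0.5, 0.06, 0.063, 0.336, -26.4],
    [0.5, 0.06, 0.063, 0.336, -26.4],
    [0.5, 0.06, 0.063, 0.336, -26.4],
    [0.5, 0.06, 0.063, 0.336, -26.4],
    [0.5, 0.06, 0.063, 0.336, -26.4],
    [0.5, 0.06, 0.063, 0.336, -26.4],
    [0.5, 0.06, 0.063, 0.336, -26.4],
  ],
)

```text
time_s: 31.28
tool_pos: [0.6275, -0.2494, 0.2225]
tool_rot: [-21.8, 89.0, -84.7]
force: [-0.2, 0.3, 0.1]
grip_width: 0.0655
```

```bash
cat >> look.py <<'E'
def tray(cx,cy,name=None):
    """white pack near (cx,cy): rect from wrist depth; returns centre, yaw"""
    p,W,m=snap('wrist'); z=W[...,2]; x,y=W[...,0],W[...,1]
    k=(z>.042)&(z<.062)&(np.hypot(x-cx,y-cy)<.09)
    nn,l,s,c=cv2.connectedComponentsWithStats(k.astype(np.uint8)); i=1+np.argmax(s[1:,4]); k=l==i
    r=rect(W[k]); print('pack top',k.sum(),np.round(np.median(z[k]),4),*r,'mean',np.round(W[k].mean(0),4),'median rgb',np.median(p[k],0))
    k2=(z>-.004)&(z<.012)&(np.hypot(x-cx,y-cy)<.1); 
    if name: rectify(p,m,cx,cy,.03,.12,name,.0005)
    return r
E
python3 - <<'E'
from look import *
o=state(); show('',np.array(o['qpos'])); r=tray(.628,-.246,'trayA.png'); import h
go(o,r[0][0],r[0][1],.029,r[3]+90)
E
```

```text
{'time_s': 31.275, 'tool_pos': [0.6275, -0.2494, 0.2225], 'tool_rot': [-21.7547, 88.9808, -84.7485], 'force': [-0.1996, 0.2853, 0.1303], 'grip_width': 0.0655, 'qpos': [-9.9804, 25.0219, 39.6028, 82.3868, -15.1335, 77.6997, -32.9649]}
 [-10.  25.  40.  82. -15.  78. -33.] [ 0.625 -0.251  0.222] axis [ 0.002 -0.018 -1.   ] tilt 1.0
pack top 3203 0.0503 [ 0.6278 -0.2456] 88.9 44.1 27.5 mean [ 0.6293 -0.245   0.0503] median rgb [230. 203. 184.]
shift [ 0.1934  0.0033 -0.0065] turn -0.49 jaw now -62.99 x,y axes [ 0.002 -0.018 -1.   ] [ 0.891  0.454 -0.007]
```

View pics/trayA.png

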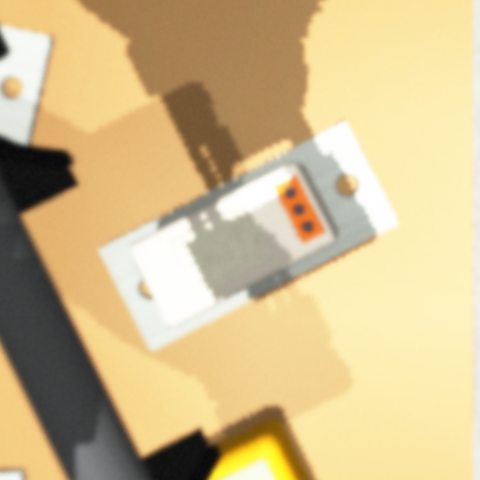

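step_arm(
  deltas=[
    [0.5, 0.05, 0.003, -0.006, -0.5],
    [0.5, 0.1, 0.003, -0.006, -0.5],
    [0.5, 0.15, 0.003, -0.006, -0.5],
    [0.5, 0.18, 0.003, -0.006, -0.5],
    [0.5, 0.193, 0.003, -0.006, -0.5],
    [0.5, 0.193, 0.003, -0.006, -0.5],
    [-1, 0.193, 0.003, -0.006, -0.5],
    [-1, 0.193, 0.003, -0.006, -0.5],
    [-1, 0.193, 0.003, -0.006, -0.5],
    [-1, 0.193, 0.003, -0.006, -0.5],
    [-1, 0.193, 0.003, -0.006, -0.5],
  ],
  newtons=35,
)

```text
time_s: 32.7
tool_pos: [0.6314, -0.2412, 0.0326]
tool_rot: [-1.5, 89.0, -63.7]
force: [0.9, -2.3, 6.6]
grip_width: 0.0441
```

```bash
python3 - <<'E'
from lib import *; from h import go,Rm
o=state(); q=np.array(o['qpos']); p,T=pose(q); 
Tm=Rm(o['tool_rot']); print('jaw',jaw(Tm))
plan(q,[(p+[0,0,.13],None,0,4),((.5597,.0122,.17),90.95,0,8),((.5597,.0122,.09),90.95,0,4)])
E
```

```text
{'time_s': 32.7, 'tool_pos': [0.6314, -0.2412, 0.0326], 'tool_rot': [-1.4658, 88.9739, -63.7108], 'force': [0.89, -2.3171, 6.6435], 'grip_width': 0.0441, 'qpos': [-7.8345, 34.3131, 35.0788, 92.8033, -21.3878, 59.0354, -28.8287]}
jaw -62.24478465069764
shift [-0.13  -0.     0.002] turn 0 n 4
    [-10.  27.  39.  87. -17.  71. -32.] [ 0.627 -0.243  0.163] axis [ 0.008 -0.016 -1.   ] tilt 1.0
shift [-0.012  0.059 -0.257] turn 26.8 n 8
    [-41.  11.  41. 103.  -7.  68. -87.] [0.56  0.012 0.17 ] axis [ 0.008 -0.016 -1.   ] tilt 1.0
shift [ 0.08  -0.001 -0.001] turn -0.0 n 4
    [-39.  17.  40. 108. -12.  59. -84.] [0.56  0.012 0.09 ] axis [ 0.008 -0.016 -1.   ] tilt 1.0
```

step_arm(
  deltas=[
    [-1, -0.02, 0, 0, 0],
    [-1, -0.06, 0, 0, 0.2],
    [-1, -0.1, 0, 0.001, 0.2],
    [-1, -0.13, 0, 0.002, 0.2],
    [-1, -0.13, 0, 0.002, 0.2],
    [-1, -0.13, 0, 0.002, 0.2],
    [-1, -0.13, 0, 0.002, 0.2],
  ],
)

```text
time_s: 33.58
tool_pos: [0.6293, -0.239, 0.1586]
tool_rot: [-23.8, 89.2, -86.2]
force: [-0.4, -0.5, -5.0]
grip_width: 0.0439
```

```bash
cat >> look.py <<'E'
def inhand():
    """pack/plate in the hand, in tool frame: x down, y long axis, z jaw"""
    o=monitor.get_obs(); p,W,m=snap('wrist'); T=Rm(o['tool_rot']); Q=(W-np.array(o['tool_pos']))@T
    x,y,z=Q[...,0],Q[...,1],Q[...,2]
    for t,k in(('packtop',(x>-.034)&(x<-.008)&(abs(z)<.03)&(abs(y)<.07)),('plate',(x>.008)&(x<.034)&(abs(z)<.045)&(y>.045)&(y<.1))):
        if k.sum()>20: print(t,k.sum(),'x med',np.round(np.median(x[k]),4),'y',np.round(np.percentile(y[k],[1,50,99]),4),'z',np.round(np.percentile(z[k],[1,50,99]),4))
    g=np.arange(-.13,.13,.0005); Y,Z=np.meshgrid(g,g); P=np.c_[np.full(Y.size,.021),Y.ravel(),Z.ravel()]@T.T+np.array(o['tool_pos'])
    uv=proj('wrist',m,P).astype(np.float32); im=cv2.remap(p,uv[:,0].reshape(Y.shape),uv[:,1].reshape(Y.shape),cv2.INTER_LINEAR)
    return im
E
python3 - <<'E'
from look import *
o=state(); im=inhand(); cv2.imwrite('pics/hand.png',im[:,:,::-1])
E
```

```text
{'time_s': 33.575, 'tool_pos': [0.6293, -0.239, 0.1586], 'tool_rot': [-23.7679, 89.2382, -86.1728], 'force': [-0.3897, -0.5449, -5.0014], 'grip_width': 0.0439, 'qpos': [-10.2223, 27.2453, 38.3788, 87.0228, -16.745, 71.3783, -32.0955]}
packtop 9059 x med -0.018 y [-0.017   0.0192  0.0391] z [-0.0263  0.0004  0.0269]
plate 4096 x med 0.0283 y [0.0451 0.0578 0.0688] z [-0.0304  0.0004  0.0304]
```

View pics/hand.png

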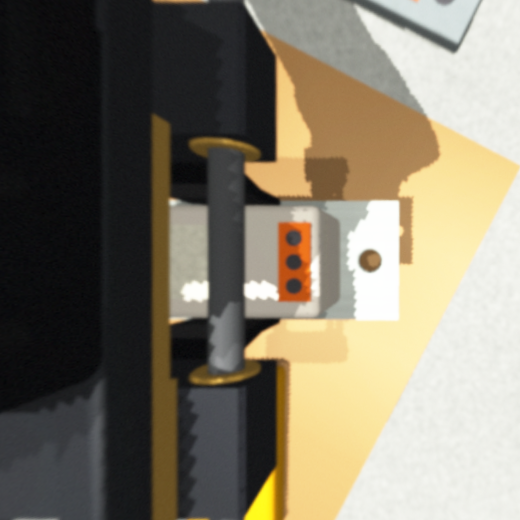

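step_arm(
  deltas=[
    [-1, 0.0, 0.015, -0.06, 6],
    [-1, 0.0, 0.03, -0.12, 13],
    [-1, 0.0, 0.044, -0.18, 20],
    [-1, 0.0, 0.056, -0.23, 25],
    [-1, 0.004, 0.06, -0.252, 26.6],
    [-1, 0.004, 0.06, -0.252, 26.6],
    [-1, 0.004, 0.06, -0.252, 26.6],
    [-1, 0.004, 0.06, -0.252, 26.6],
  ],
)

```text
time_s: 34.62
tool_pos: [0.5673, 0.009, 0.1531]
tool_rot: [17.3, 89.1, -71.9]
force: [0.2, -0.5, -2.8]
grip_width: 0.0439
```

```bash
python3 - <<'E'
from look import *
o=state(); T=Rm(o['tool_rot']); print('tilt axis',T[:,0]); im=inhand(); go(o,.5654,.0123,.10,90.95); go(o,.5654,.0123,.051,90.95)
E
```

```text
{'time_s': 34.625, 'tool_pos': [0.5673, 0.009, 0.1531], 'tool_rot': [17.2953, 89.0652, -71.8849], 'force': [0.2242, -0.4614, -2.8138], 'grip_width': 0.0439, 'qpos': [-39.7799, 13.7709, 40.8534, 103.0839, -8.815, 66.3675, -85.4184]}
tilt axis [ 0.00507266 -0.01550595 -0.99986691]
packtop 9038 x med -0.018 y [-0.0168  0.0194  0.0393] z [-0.0261  0.0007  0.0272]
plate 4142 x med 0.0283 y [0.0452 0.058  0.069 ] z [-0.0301  0.0006  0.0307]
shift [ 0.053  -0.0022 -0.0041] turn -0.13 jaw now -89.18 x,y axes [ 0.005 -0.016 -1.   ] [1.    0.014 0.005]
shift [ 0.102  -0.0024 -0.0049] turn -0.13 jaw now -89.18 x,y axes [ 0.005 -0.016 -1.   ] [1.    0.014 0.005]
```

step_arm(
  deltas=[
    [-1, 0.02, -0.002, -0.004, -0.1],
    [-1, 0.04, -0.002, -0.004, -0.1],
    [-1, 0.06, -0.002, -0.004, -0.1],
    [-1, 0.06, -0.002, -0.004, -0.1],
    [-1, 0.06, -0.002, -0.004, -0.1],
    [-1, 0.06, -0.002, -0.004, -0.1],
  ],
)

```text
time_s: 35.42
tool_pos: [0.5661, 0.0142, 0.0938]
tool_rot: [23.3, 89.1, -65.6]
force: [0.5, -0.1, -4.3]
grip_width: 0.0438
```

```bash
python3 - <<'E'
from look import *
o=state(); go(o,.5654,.0123,.051,90.95)
E
```

```text
{'time_s': 35.425, 'tool_pos': [0.5661, 0.0142, 0.0938], 'tool_rot': [23.2797, 89.0998, -65.6421], 'force': [0.4677, -0.0845, -4.3223], 'grip_width': 0.0438, 'qpos': [-38.6866, 17.627, 39.5784, 106.5311, -11.9305, 59.8835, -83.3936]}
shift [ 0.0428 -0.001   0.0013] turn 0.13 jaw now -88.92 x,y axes [ 0.006 -0.014 -1.   ] [1.    0.019 0.006]
```

step_arm(
  deltas=[
    [-1, 0.008, -0.001, 0.001, 0.1],
    [-1, 0.016, -0.001, 0.001, 0.1],
    [-1, 0.022, -0.001, 0.001, 0.1],
    [-1, 0.028, -0.001, 0.001, 0.1],
    [-1, 0.032, -0.001, 0.001, 0.1],
    [-1, 0.032, -0.001, 0.001, 0.1],
  ],
)

```text
time_s: 36.17
tool_pos: [0.5642, 0.0127, 0.0606]
tool_rot: [14.7, 89.1, -74.3]
force: [0.3, -0.6, -4.3]
grip_width: 0.044
```

```bash
python3 - <<'E'
from look import *
o=state(); go(o,.5654,.0123,.051,90.95)
E
```

```text
{'time_s': 36.175, 'tool_pos': [0.5642, 0.0127, 0.0606], 'tool_rot': [14.7218, 89.1176, -74.2992], 'force': [0.3089, -0.6388, -4.2839], 'grip_width': 0.044, 'qpos': [-37.5744, 20.1281, 38.6993, 108.1209, -13.9245, 56.4739, -81.8962]}
shift [0.0096 0.0011 0.0003] turn 0.03 jaw now -89.02 x,y axes [ 0.004 -0.015 -1.   ] [1.    0.017 0.004]
```

step_arm(
  deltas=[
    [-1, 0.003, 0.0005, 0, 0],
    [-1, 0.006, 0.0005, 0, 0],
    [-1, 0.0085, 0.0005, 0, 0],
    [-1, 0.0095, 0.0005, 0, 0],
    [-1, 0.0105, 0.0005, 0, 0],
    [-1, 0.0105, 0.0005, 0, 0],
  ],
)

```text
time_s: 36.92
tool_pos: [0.565, 0.0125, 0.0507]
tool_rot: [17.1, 89.1, -71.9]
force: [-1.3, -1.6, -1.9]
grip_width: 0.0437
```

step_arm(
  deltas=[
    [-1, 0.001, 0, 0, 0],
    [-1, 0.0018, 0, 0, 0],
    [-1, 0.0018, 0, 0, 0],
  ],
)

```text
time_s: 37.3
tool_pos: [0.5651, 0.0125, 0.0505]
tool_rot: [16.6, 89.2, -72.5]
force: [-5.8, -0.7, 12.0]
grip_width: 0.0438
```

step_arm(
  deltas=[
    [0.3, 0, 0, 0, 0],
    [0.3, 0, 0, 0, 0],
    [0.3, 0, 0, 0, 0],
    [0.3, -0.02, 0, 0, 0],
    [0.3, -0.06, 0, 0, 0],
    [0.3, -0.11, 0, 0, 0],
    [0.3, -0.16, 0, 0, 0],
    [0.3, -0.2, 0, 0, 0],
    [0.3, -0.2, 0, 0, 0],
    [0.3, -0.2, 0, 0, 0],
  ],
)

```text
time_s: 38.55
tool_pos: [0.5638, 0.0154, 0.249]
tool_rot: [19.0, 89.1, -70.0]
force: [-0.9, 1.0, -0.3]
grip_width: 0.0567
```

```bash
python3 - <<'E'
from look import *
o=state(); tray(.56,.012)
q=np.array(o['qpos']); plan(q,[((.444,-.152,.2),77.2,0,7)])
go(o,.445,-.152,.22,77.2)
E
```

```text
{'time_s': 38.55, 'tool_pos': [0.5638, 0.0154, 0.249], 'tool_rot': [19.0247, 89.1386, -70.0068], 'force': [-0.8986, 1.0456, -0.2964], 'grip_width': 0.0567, 'qpos': [-42.3906, 8.5292, 41.863, 96.595, -4.9989, 76.797, -88.7572]}
pack top 37 0.0524 [0.6036 0.0128] 40.5 1.0 -88.6 mean [0.6038 0.0127 0.0524] median rgb [171. 165. 152.]
shift [ 0.05  -0.123  0.163] turn 13.8 n 7
    [-37.  -7.  49. 113.   6.  71. -92.] [ 0.444 -0.152  0.2  ] axis [ 0.005 -0.014 -1.   ] tilt 0.9
shift [ 0.0307 -0.1218  0.1649] turn 13.77 jaw now -89.03 x,y axes [ 0.005 -0.014 -1.   ] [1.    0.017 0.005]
```

step_arm(
  deltas=[
    [0.5, 0.03, -0.122, 0.165, 13.8],
    [0.5, 0.03, -0.122, 0.165, 13.8],
    [0.5, 0.03, -0.122, 0.165, 13.8],
    [0.5, 0.03, -0.122, 0.165, 13.8],
    [0.5, 0.03, -0.122, 0.165, 13.8],
    [0.5, 0.03, -0.122, 0.165, 13.8],
    [0.5, 0.03, -0.122, 0.165, 13.8],
    [0.5, 0.03, -0.122, 0.165, 13.8],
  ],
)

```text
time_s: 39.6
tool_pos: [0.4456, -0.1511, 0.2205]
tool_rot: [28.9, 89.1, -73.8]
force: [-0.4, 0.1, 0.2]
grip_width: 0.0653
```

```bash
python3 - <<'E'
from look import *
o=state(); show('',np.array(o['qpos'])); r=tray(.444,-.152)
go(o,r[0][0],r[0][1],.028,r[3]+90)
E
```

```text
{'time_s': 39.6, 'tool_pos': [0.4456, -0.1511, 0.2205], 'tool_rot': [28.8878, 89.0779, -73.8272], 'force': [-0.4171, 0.0502, 0.2462], 'grip_width': 0.0653, 'qpos': [-37.1773, -7.5108, 49.0704, 111.1015, 6.7622, 73.5112, -92.9481]}
 [-37.  -8.  49. 111.   7.  74. -93.] [ 0.448 -0.151  0.22 ] axis [ 0.004 -0.015 -1.   ] tilt 0.9
pack top 3191 0.0504 [ 0.4416 -0.1522] 89.2 43.9 -13.2 mean [ 0.4432 -0.1525  0.0504] median rgb [164. 160. 143.]
shift [ 0.1924 -0.0052 -0.0008] turn 0.48 jaw now -102.72 x,y axes [ 0.004 -0.015 -1.   ] [ 0.975 -0.22   0.008]
```

step_arm(
  deltas=[
    [0.5, 0.05, -0.005, -0.001, 0.5],
    [0.5, 0.1, -0.005, -0.001, 0.5],
    [0.5, 0.15, -0.005, -0.001, 0.5],
    [0.5, 0.18, -0.005, -0.001, 0.5],
    [0.5, 0.192, -0.005, -0.001, 0.5],
    [0.5, 0.192, -0.005, -0.001, 0.5],
    [-1, 0.192, -0.005, -0.001, 0.5],
    [-1, 0.192, -0.005, -0.001, 0.5],
    [-1, 0.192, -0.005, -0.001, 0.5],
    [-1, 0.192, -0.005, -0.001, 0.5],
    [-1, 0.192, -0.005, -0.001, 0.5],
  ],
  newtons=35,
)

```text
time_s: 41.02
tool_pos: [0.4421, -0.1524, 0.0293]
tool_rot: [38.0, 89.1, -65.3]
force: [-1.6, 0.7, 6.5]
grip_width: 0.0439
```

step_arm(
  deltas=[
    [-1, -0.02, 0, 0, 0],
    [-1, -0.06, 0, 0, 0],
    [-1, -0.1, 0, 0, 0],
    [-1, -0.13, 0, 0, 0],
    [-1, -0.13, 0, 0, 0],
    [-1, -0.13, 0, 0, 0],
    [-1, -0.13, 0, 0, 0],
  ],
)

```text
time_s: 41.9
tool_pos: [0.4393, -0.1507, 0.1567]
tool_rot: [18.7, 89.1, -84.6]
force: [-0.3, 0.4, -4.3]
grip_width: 0.0438
```

```bash
python3 - <<'E'
from look import *
o=state(); inhand(); show('',np.array(o['qpos'])); T=Rm(o['tool_rot'])
plan(np.array(o['qpos']),[((.5585,.088,.155),90.95,0,7)])
go(o,.5585,.088,.155,90.95)
E
```

```text
{'time_s': 41.9, 'tool_pos': [0.4393, -0.1507, 0.1567], 'tool_rot': [18.6918, 89.1344, -84.6384], 'force': [-0.2505, 0.3696, -4.3155], 'grip_width': 0.0438, 'qpos': [-40.3515, -4.2351, 54.3556, 116.5593, 4.6724, 65.6966, -91.3077]}
packtop 10299 x med -0.0211 y [-0.0142  0.0235  0.0446] z [-0.026   0.0007  0.0272]
plate 5171 x med 0.0257 y [0.0452 0.0596 0.0736] z [-0.0304  0.0002  0.0302]
 [-40.  -4.  54. 117.   5.  66. -91.] [ 0.441 -0.151  0.156] axis [ 0.001 -0.015 -1.   ] tilt 0.9
shift [-0.002  0.059 -0.26 ] turn -14.3 n 7
    [-51.  14.  45. 103. -10.  67. -93.] [0.558 0.088 0.155] axis [ 0.001 -0.015 -1.   ] tilt 0.9
shift [-0.0017  0.0609 -0.2597] turn -14.28 jaw now -103.33 x,y axes [ 0.001 -0.015 -1.   ] [ 0.973 -0.231  0.005]
```

step_arm(
  deltas=[
    [-1, 0, 0.015, -0.06, -4],
    [-1, 0, 0.03, -0.12, -8],
    [-1, 0, 0.044, -0.18, -12],
    [-1, 0, 0.056, -0.23, -14.3],
    [-1, -0.002, 0.062, -0.2595, -14.3],
    [-1, -0.002, 0.062, -0.2595, -14.3],
    [-1, -0.002, 0.062, -0.2595, -14.3],
    [-1, -0.002, 0.062, -0.2595, -14.3],
    [-1, -0.002, 0.062, -0.2595, -14.3],
    [-1, -0.002, 0.062, -0.2595, -14.3],
  ],
)

```text
time_s: 43.2
tool_pos: [0.5607, 0.087, 0.1577]
tool_rot: [18.3, 89.1, -70.7]
force: [0.1, -0.1, -4.8]
grip_width: 0.0438
```

```bash
python3 - <<'E'
from look import *
o=state(); inhand(); go(o,.5595,.088,.092,90.95)
E
```

```text
{'time_s': 43.2, 'tool_pos': [0.5607, 0.087, 0.1577], 'tool_rot': [18.3184, 89.1394, -70.7446], 'force': [0.0881, -0.1129, -4.8441], 'grip_width': 0.0438, 'qpos': [-50.3305, 14.1099, 44.0821, 102.7745, -9.6931, 67.1038, -92.4156]}
packtop 10285 x med -0.021 y [-0.0144  0.0233  0.0445] z [-0.0261  0.0006  0.027 ]
plate 5156 x med 0.0257 y [0.0451 0.0595 0.0735] z [-0.0305  0.      0.0302]
shift [ 0.0657 -0.0015 -0.002 ] turn -0.01 jaw now -89.06 x,y axes [ 0.005 -0.014 -1.   ] [1.    0.016 0.005]
```

step_arm(
  deltas=[
    [-1, 0.02, -0.0015, -0.002, 0],
    [-1, 0.04, -0.0015, -0.002, 0],
    [-1, 0.056, -0.0015, -0.002, 0],
    [-1, 0.0655, -0.0015, -0.002, 0],
    [-1, 0.0655, -0.0015, -0.002, 0],
    [-1, 0.0655, -0.0015, -0.002, 0],
    [-1, 0.0655, -0.0015, -0.002, 0],
  ],
)

```text
time_s: 44.12
tool_pos: [0.5601, 0.0885, 0.0927]
tool_rot: [22.5, 89.1, -66.5]
force: [0.5, -0.1, -4.6]
grip_width: 0.0438
```

```bash
python3 - <<'E'
from look import *
o=state(); go(o,.5595,.088,.058,90.95)
E
```

```text
{'time_s': 44.125, 'tool_pos': [0.5601, 0.0885, 0.0927], 'tool_rot': [22.4922, 89.1207, -66.5261], 'force': [0.4838, -0.0516, -4.5747], 'grip_width': 0.0438, 'qpos': [-48.6152, 18.57, 42.6175, 106.4235, -13.4158, 60.1325, -89.8157]}
shift [ 0.0347 -0.0009  0.    ] turn 0.03 jaw now -89.02 x,y axes [ 0.006 -0.014 -1.   ] [1.    0.017 0.006]
```

step_arm(
  deltas=[
    [-1, 0.008, -0.001, 0, 0],
    [-1, 0.016, -0.001, 0, 0],
    [-1, 0.024, -0.001, 0, 0],
    [-1, 0.03, -0.001, 0, 0],
    [-1, 0.034, -0.001, 0, 0],
    [-1, 0.034, -0.001, 0, 0],
    [-1, 0.034, -0.001, 0, 0],
  ],
)

```text
time_s: 45.0
tool_pos: [0.559, 0.0879, 0.0582]
tool_rot: [19.3, 89.1, -69.7]
force: [0.6, 0.1, -3.6]
grip_width: 0.0439
```

step_arm(
  deltas=[
    [-1, 0.003, 0, 0, 0],
    [-1, 0.006, 0, 0, 0],
    [-1, 0.0085, 0, 0, 0],
    [-1, 0.0095, 0, 0, 0],
    [-1, 0.0105, 0, 0, 0],
    [-1, 0.0105, 0, 0, 0],
  ],
)

```text
time_s: 45.75
tool_pos: [0.5589, 0.0878, 0.0478]
tool_rot: [18.4, 89.1, -70.6]
force: [-2.2, -0.3, -2.8]
grip_width: 0.044
```

step_arm(
  deltas=[
    [-1, 0.001, 0, 0, 0],
    [-1, 0.0015, 0, 0, 0],
    [-1, 0.0015, 0, 0, 0],
  ],
)

```text
time_s: 46.12
tool_pos: [0.559, 0.0877, 0.0474]
tool_rot: [18.5, 89.2, -70.6]
force: [-5.6, -0.1, 7.9]
grip_width: 0.044
```

step_arm(
  deltas=[
    [0.3, 0, 0, 0, 0],
    [0.3, 0, 0, 0, 0],
    [0.3, 0, 0, 0, 0],
    [0.3, -0.02, 0, 0, 0],
    [0.3, -0.06, 0, 0, 0],
    [0.3, -0.11, 0, 0, 0],
    [0.3, -0.16, 0, 0, 0],
    [0.3, -0.2, 0, 0, 0],
    [0.3, -0.2, 0, 0, 0],
    [0.3, -0.2, 0, 0, 0],
  ],
)

```text
time_s: 47.38
tool_pos: [0.5576, 0.0905, 0.2463]
tool_rot: [18.8, 89.1, -70.2]
force: [-0.7, 0.0, -0.1]
grip_width: 0.0564
```

```bash
python3 - <<'E'
from look import *
o=state(); q=np.array(o['qpos'])
p,W,m=snap('top'); z=W[...,2];x,y=W[...,0],W[...,1]
k=(z>.044)&(z<.060)&(np.hypot(x-.435,y+.408)<.11); print('C now (top)',k.sum(),*rect(W[k]))
print('direct'); plan(q,[((.433,-.407,.22),93.3,0,11)])
print('extended'); plan(q,[((.66,-.1,.25),None,0,5),((.6,-.38,.25),None,0,6),((.433,-.407,.22),93.3,0,5),((.433,-.407,.03),93.3,0,5)])
E
```

```text
{'time_s': 47.375, 'tool_pos': [0.5576, 0.0905, 0.2463], 'tool_rot': [18.8396, 89.1419, -70.1887], 'force': [-0.6583, 0.0108, -0.1062], 'grip_width': 0.0564, 'qpos': [-52.9182, 9.2471, 45.3594, 96.6801, -5.8844, 76.6843, -95.6211]}
C now (top) 509 [ 0.4353 -0.4085] 89.1 44.8 3.3
direct
shift [ 0.032 -0.134  0.494] turn -2.3 n 11
    [-11.  20.  63.  96. -18.  75. -32.] [ 0.433 -0.407  0.22 ] axis [ 0.005 -0.014 -1.   ] tilt 0.9
extended
shift [-0.001  0.099  0.191] turn 0 n 5
    [-30.  26.  49.  81. -19.  81. -70.] [ 0.66 -0.1   0.25] axis [ 0.005 -0.014 -1.   ] tilt 0.9
shift [ 0.004 -0.065  0.279] turn 0 n 6
    [ -3.  32.  50.  74. -24.  84. -44.] [ 0.6  -0.38  0.25] axis [ 0.005 -0.014 -1.   ] tilt 0.9
shift [ 0.03  -0.168  0.024] turn -2.3 n 5
    [ -6.  17.  56.  95. -14.  75. -35.] [ 0.433 -0.407  0.22 ] axis [ 0.005 -0.014 -1.   ] tilt 0.9
shift [ 0.19  -0.001 -0.003] turn 0.0 n 5
    [  1.  30.  48. 105. -26.  56. -26.] [ 0.433 -0.407  0.03 ] axis [ 0.005 -0.014 -1.   ] tilt 0.9
```

Extended route keeps joint 3 well inside. Tray C is where it was.

step_arm(
  deltas=[
    [0.5, 0, 0.099, 0.191, 0],
    [0.5, 0, 0.099, 0.191, 0],
    [0.5, 0, 0.099, 0.191, 0],
    [0.5, 0, 0.099, 0.191, 0],
    [0.5, 0, 0.034, 0.47, 0],
    [0.5, 0, 0.034, 0.47, 0],
    [0.5, 0, 0.034, 0.47, 0],
    [0.5, 0, 0.034, 0.47, 0],
    [0.5, 0, 0.034, 0.47, 0],
    [0.5, 0, 0.034, 0.47, 0],
  ],
)

```text
time_s: 48.68
tool_pos: [0.5962, -0.3833, 0.2515]
tool_rot: [2.5, 89.1, -87.0]
force: [0.3, 1.0, 0.2]
grip_width: 0.0651
```

step_arm(
  deltas=[
    [0.5, 0.03, -0.168, 0.024, -2.3],
    [0.5, 0.03, -0.168, 0.024, -2.3],
    [0.5, 0.03, -0.168, 0.024, -2.3],
    [0.5, 0.03, -0.168, 0.024, -2.3],
    [0.5, 0.03, -0.168, 0.024, -2.3],
    [0.5, 0.03, -0.168, 0.024, -2.3],
  ],
)

```text
time_s: 49.42
tool_pos: [0.4345, -0.4047, 0.2225]
tool_rot: [14.3, 89.1, -72.2]
force: [0.5, -0.6, -0.1]
grip_width: 0.0657
```

```bash
python3 - <<'E'
from look import *
o=state(); show('',np.array(o['qpos'])); r=tray(.433,-.407)
go(o,r[0][0],r[0][1],.028,r[3]+90)
E
```

```text
{'time_s': 49.425, 'tool_pos': [0.4345, -0.4047, 0.2225], 'tool_rot': [14.347, 89.1141, -72.1823], 'force': [0.4827, -0.6342, -0.068], 'grip_width': 0.0657, 'qpos': [-6.1352, 16.611, 55.6461, 95.3392, -13.7894, 74.7041, -34.6544]}
 [ -6.  17.  56.  95. -14.  75. -35.] [ 0.433 -0.406  0.222] axis [ 0.005 -0.015 -1.   ] tilt 0.9
pack top 3154 0.0503 [ 0.4328 -0.4085] 88.6 44.2 3.6 mean [ 0.4343 -0.4085  0.0503] median rgb [160. 156. 140.]
shift [ 0.1945 -0.0027  0.0008] turn -0.13 jaw now -86.53 x,y axes [ 0.005 -0.015 -1.   ] [0.998 0.061 0.004]
```

step_arm(
  deltas=[
    [0.5, 0.05, -0.003, 0.001, 0],
    [0.5, 0.1, -0.003, 0.001, 0],
    [0.5, 0.15, -0.003, 0.001, 0],
    [0.5, 0.18, -0.003, 0.001, 0],
    [0.5, 0.194, -0.003, 0.001, 0],
    [0.5, 0.194, -0.003, 0.001, 0],
    [0.5, 0.194, -0.003, 0.001, 0],
    [-1, 0.194, -0.003, 0.001, 0],
    [-1, 0.194, -0.003, 0.001, 0],
    [-1, 0.194, -0.003, 0.001, 0],
    [-1, 0.194, -0.003, 0.001, 0],
    [-1, 0.194, -0.003, 0.001, 0],
  ],
  newtons=35,
)

```text
time_s: 50.98
tool_pos: [0.4307, -0.4095, 0.0292]
tool_rot: [18.4, 89.2, -68.3]
force: [-1.0, 2.6, 5.4]
grip_width: 0.0439
```

step_arm(
  deltas=[
    [-1, -0.02, 0, 0, 0],
    [-1, -0.06, 0, 0, 0],
    [-1, -0.1, 0, 0, 0],
    [-1, -0.15, 0, 0, 0],
    [-1, -0.18, 0, 0, 0],
    [-1, -0.18, 0, 0, 0],
    [-1, -0.18, 0, 0, 0],
  ],
)

```text
time_s: 51.85
tool_pos: [0.4288, -0.4065, 0.2071]
tool_rot: [9.9, 89.2, -76.8]
force: [0.6, 0.3, -5.5]
grip_width: 0.0438
```

```bash
python3 - <<'E'
from look import *
o=state(); inhand(); q=np.array(o['qpos']); show('',q)
p,W,m=snap('top'); z=W[...,2];x,y=W[...,0],W[...,1]
k=(z>.060)&(z<.078)&(abs(x-.559)<.1)&(y>-.05)&(y<.13)
nn,l,s,c=cv2.connectedComponentsWithStats(k.astype(np.uint8))
for i in range(1,nn):
    if s[i,4]>100: print('board pack (top cam, +2mm x, -1mm y bias)',*rect(W[l==i]),np.median(W[l==i][:,2]))
plan(q,[((.5573,.1635,.2),90.95,0,11)]); go(o,.5573,.1635,.2,90.95)
E
```

```text
{'time_s': 51.85, 'tool_pos': [0.4288, -0.4065, 0.2071], 'tool_rot': [9.9161, 89.2353, -76.8108], 'force': [0.6177, 0.2954, -5.5023], 'grip_width': 0.0438, 'qpos': [-5.9614, 17.1993, 56.0227, 96.7974, -14.4636, 73.2098, -33.7978]}
packtop 10813 x med -0.0213 y [-0.0143  0.0247  0.0468] z [-0.026   0.0006  0.027 ]
plate 5825 x med 0.0252 y [0.0457 0.0603 0.0762] z [-0.0305  0.      0.0302]
 [ -6.  17.  56.  97. -14.  73. -34.] [ 0.427 -0.408  0.206] axis [ 0.003 -0.013 -1.   ] tilt 0.8
board pack (top cam, +2mm x, -1mm y bias) [0.5599 0.0862] 89.6 43.0 1.5 0.06915934513599076
board pack (top cam, +2mm x, -1mm y bias) [0.56   0.0114] 88.5 39.8 0.8 0.06945035557007084
shift [-0.001  0.163 -0.563] turn 2.3 n 11
    [ -51.   13.   36.   98.   -7.   72. -102.] [0.557 0.164 0.2  ] axis [ 0.003 -0.013 -1.   ] tilt 0.8
shift [ 1.000e-04  1.608e-01 -5.618e-01] turn 2.32 jaw now -86.73 x,y axes [ 0.003 -0.013 -1.   ] [0.998 0.057 0.002]
```

step_arm(
  deltas=[
    [-1, 0, 0.159, -0.562, 2.3],
    [-1, 0, 0.159, -0.562, 2.3],
    [-1, 0, 0.159, -0.562, 2.3],
    [-1, 0, 0.159, -0.562, 2.3],
    [-1, 0, 0.159, -0.562, 2.3],
    [-1, 0, 0.159, -0.562, 2.3],
    [-1, 0, 0.159, -0.562, 2.3],
    [-1, 0, 0.159, -0.562, 2.3],
    [-1, 0, 0.159, -0.562, 2.3],
    [-1, 0, 0.159, -0.562, 2.3],
    [-1, 0, 0.159, -0.562, 2.3],
    [-1, 0, 0.159, -0.562, 2.3],
  ],
)

```text
time_s: 53.45
tool_pos: [0.5559, 0.1601, 0.2001]
tool_rot: [10.7, 89.0, -78.5]
force: [-0.0, -1.3, -4.5]
grip_width: 0.0439
```

step_arm(
  deltas=[
    [-1, 0.03, 0, 0, 0],
    [-1, 0.06, 0, 0, 0],
    [-1, 0.08, 0, 0, 0],
    [-1, 0.08, 0, 0, 0],
    [-1, 0.08, 0, 0, 0],
    [-1, 0.08, 0, 0, 0],
  ],
)

```text
time_s: 54.2
tool_pos: [0.5576, 0.1618, 0.1223]
tool_rot: [26.8, 89.1, -62.2]
force: [0.1, -0.6, -4.6]
grip_width: 0.044
```

```bash
python3 - <<'E'
from look import *
o=state(); inhand(); go(o,.5557,.1635,.092,90.95)
E
```

```text
{'time_s': 54.2, 'tool_pos': [0.5576, 0.1618, 0.1223], 'tool_rot': [26.7823, 89.1251, -62.2481], 'force': [0.0512, -0.5817, -4.5776], 'grip_width': 0.044, 'qpos': [-49.5331, 16.8416, 35.3804, 102.8048, -9.8475, 63.482, -99.9589]}
packtop 10825 x med -0.0211 y [-0.0144  0.0246  0.0468] z [-0.0261  0.0006  0.027 ]
plate 5829 x med 0.0254 y [0.0456 0.0604 0.0762] z [-0.0303  0.      0.0304]
shift [ 0.0303 -0.002  -0.0022] turn 0.02 jaw now -89.03 x,y axes [ 0.007 -0.014 -1.   ] [1.    0.017 0.007]
```

step_arm(
  deltas=[
    [-1, 0.015, -0.002, -0.002, 0],
    [-1, 0.03, -0.002, -0.002, 0],
    [-1, 0.03, -0.002, -0.002, 0],
    [-1, 0.03, -0.002, -0.002, 0],
    [-1, 0.03, -0.002, -0.002, 0],
  ],
)

```text
time_s: 54.88
tool_pos: [0.5551, 0.1632, 0.0913]
tool_rot: [20.7, 89.1, -68.3]
force: [-0.5, -1.0, -4.2]
grip_width: 0.0438
```

```bash
python3 - <<'E'
from look import *
o=state(); go(o,.5557,.1635,.058,90.95)
E
```

```text
{'time_s': 54.875, 'tool_pos': [0.5551, 0.1632, 0.0913], 'tool_rot': [20.7313, 89.1157, -68.2963], 'force': [-0.454, -0.9755, -4.1862], 'grip_width': 0.0438, 'qpos': [-49.081, 18.776, 34.7694, 104.5514, -11.1895, 60.229, -99.199]}
shift [ 0.0333  0.0004 -0.0008] turn 0.02 jaw now -89.03 x,y axes [ 0.006 -0.014 -1.   ] [1.    0.017 0.005]
```

step_arm(
  deltas=[
    [-1, 0.008, 0, -0.001, 0],
    [-1, 0.016, 0, -0.001, 0],
    [-1, 0.024, 0, -0.001, 0],
    [-1, 0.03, 0, -0.001, 0],
    [-1, 0.033, 0, -0.001, 0],
    [-1, 0.033, 0, -0.001, 0],
    [-1, 0.033, 0, -0.001, 0],
  ],
)

```text
time_s: 55.75
tool_pos: [0.5551, 0.1637, 0.0581]
tool_rot: [19.4, 89.1, -69.7]
force: [-0.2, 0.4, -4.4]
grip_width: 0.0438
```

step_arm(
  deltas=[
    [-1, 0.003, 0, 0, 0],
    [-1, 0.006, 0, 0, 0],
    [-1, 0.0085, 0, 0, 0],
    [-1, 0.0095, 0, 0, 0],
    [-1, 0.0105, 0, 0, 0],
    [-1, 0.0105, 0, 0, 0],
  ],
)

```text
time_s: 56.5
tool_pos: [0.555, 0.1635, 0.0476]
tool_rot: [18.0, 89.1, -71.0]
force: [-0.4, -0.7, -2.9]
grip_width: 0.0438
```

step_arm(
  deltas=[
    [-1, 0.001, 0, 0, 0],
    [-1, 0.0015, 0, 0, 0],
    [-1, 0.0015, 0, 0, 0],
  ],
)

```text
time_s: 56.88
tool_pos: [0.555, 0.1635, 0.0475]
tool_rot: [17.4, 89.2, -71.7]
force: [-6.0, -2.4, 8.6]
grip_width: 0.0442
```

step_arm(
  deltas=[
    [0.3, 0, 0, 0, 0],
    [0.3, 0, 0, 0, 0],
    [0.3, 0, 0, 0, 0],
    [0.3, -0.02, 0, 0, 0],
    [0.3, -0.06, 0, 0, 0],
    [0.3, -0.11, 0, 0, 0],
    [0.3, -0.16, 0, 0, 0],
    [0.3, -0.21, 0, 0, 0],
    [0.3, -0.23, 0, 0, 0],
    [0.3, -0.23, 0, 0, 0],
  ],
)

```text
time_s: 58.12
tool_pos: [0.5549, 0.1669, 0.2789]
tool_rot: [36.9, 89.1, -52.1]
force: [-0.3, -0.5, -0.4]
grip_width: 0.0561
```

```bash
cat > chk.py <<'E'
from look import *
def boardcheck(cam='wrist'):
    p,W,m=snap(cam,'chk_%s.png'%cam); z=W[...,2];x,y=W[...,0],W[...,1]
    k=(z>.060)&(z<.078)&(abs(x-.559)<.06)&(y>-.05)&(y<.2)
    nn,l,s,c=cv2.connectedComponentsWithStats(k.astype(np.uint8))
    for i in range(1,nn):
        if s[i,4]>100: print(cam,'pack',s[i,4],*rect(W[l==i]),round(np.median(W[l==i][:,2]),4))
    for b in((.5597,.0122),(.5585,.088),(.5573,.1635)):
        for sx in(-1,1):
            k=(abs(x-b[0]-sx*.06)<.012)&(abs(y-b[1]-sx*.001)<.028)&(abs(x-b[0]-sx*.06)>.0)&(z<.027)&(z>.01)
            if k.sum()>20: print('   plate end z',b[1],sx,np.round(np.percentile(z[k],[25,50,75]),4))
    return p,W,m
E
python3 - <<'E'
from chk import *
o=state(); boardcheck('wrist'); p,W,m=boardcheck('top')
q=np.array(o['qpos'])
for i in range(2): q=call(q,[(0,0,0,-90)]*10); show('flip',q)
q=plan(q,[((.554,.344,.24),142.6,0,7),((.554,.344,.05),142.6,0,4),((.554,.344,.05),142.6-77,0,8)])
E
```

```text
{'time_s': 58.125, 'tool_pos': [0.5549, 0.1669, 0.2789], 'tool_rot': [36.924, 89.1225, -52.1202], 'force': [-0.2771, -0.4516, -0.3879], 'grip_width': 0.0561, 'qpos': [-52.3668, 9.4757, 36.914, 91.8051, -4.9319, 80.2986, -104.0715]}
wrist pack 2590 [0.5565 0.1634] 90.0 44.0 1.4 0.0683
wrist pack 2462 [0.5586 0.0874] 89.8 44.4 1.0 0.0683
wrist pack 2176 [0.5595 0.0126] 90.2 44.9 0.9 0.0682
   plate end z 0.0122 -1 [0.0216 0.0221 0.0227]
   plate end z 0.0122 1 [0.0215 0.022  0.0226]
   plate end z 0.088 -1 [0.0217 0.0222 0.0227]
   plate end z 0.088 1 [0.0214 0.0221 0.0226]
   plate end z 0.1635 -1 [0.0216 0.0222 0.0227]
   plate end z 0.1635 1 [0.0215 0.0221 0.0226]
top pack 502 [0.5601 0.0862] 89.6 42.7 1.6 0.0691
top pack 464 [0.5602 0.0115] 88.3 39.8 0.6 0.0694
top pack 439 [0.5558 0.1623] 84.3 43.7 1.4 0.0693
   plate end z 0.0122 -1 [0.022  0.0231 0.0242]
   plate end z 0.0122 1 [0.0216 0.0227 0.0241]
   plate end z 0.088 -1 [0.0214 0.0232 0.0246]
   plate end z 0.088 1 [0.022  0.0232 0.0243]
   plate end z 0.1635 -1 [0.0212 0.0229 0.0242]
flip [-46.   9.  29.  92.  -4.  80. -15.] [0.555 0.165 0.278] axis [ 0.009 -0.012 -1.   ] tilt 0.9
flip [-40.   9.  22.  91.  -3.  80.  74.] [0.555 0.165 0.278] axis [ 0.009 -0.012 -1.   ] tilt 0.9
shift [ 0.036 -0.001  0.179] turn -51.6 n 7
    [-44.  19.  11.  83.  -3.  78. 110.] [0.554 0.344 0.24 ] axis [ 0.009 -0.012 -1.   ] tilt 0.9
shift [ 0.19  -0.001  0.003] turn 0.0 n 4
    [-43.  28.  10.  94.  -5.  59. 111.] [0.554 0.344 0.05 ] axis [ 0.009 -0.012 -1.   ] tilt 0.9
shift [ 0. -0. -0.] turn 77.0 n 8
    [-54.  29.  25.  95. -13.  59.  40.] [0.554 0.344 0.05 ] axis [ 0.009 -0.012 -1.   ] tilt 0.9
```

View pics/chk_top.png

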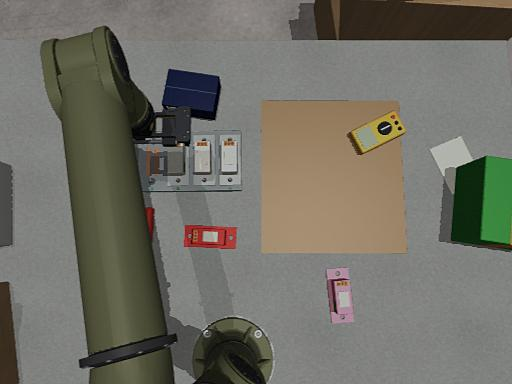

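step_arm(
  deltas=[
    [-0.3, 0, 0, 0, -90],
    [-0.3, 0, 0, 0, -90],
    [-0.3, 0, 0, 0, -90],
    [-0.3, 0, 0, 0, -90],
    [-0.3, 0, 0, 0, -90],
    [-0.3, 0, 0, 0, -90],
    [-0.3, 0, 0, 0, -90],
    [-0.3, 0, 0, 0, -90],
    [-0.3, 0, 0, 0, -90],
    [-0.3, 0, 0, 0, -90],
  ],
)

```text
time_s: 59.48
tool_pos: [0.553, 0.1665, 0.2743]
tool_rot: [-82.5, 89.1, -81.6]
force: [0.6, -0.2, -0.3]
grip_width: 0.0302
```

step_arm(
  deltas=[
    [-0.3, 0, 0, 0, -90],
    [-0.3, 0, 0, 0, -90],
    [-0.3, 0, 0, 0, -90],
    [-0.3, 0, 0, 0, -90],
    [-0.3, 0, 0, 0, -90],
    [-0.3, 0, 0, 0, -90],
    [-0.3, 0, 0, 0, -90],
    [-0.3, 0, 0, 0, -90],
    [-0.3, 0, 0, 0, -90],
    [-0.3, 0, 0, 0, -90],
  ],
)

```text
time_s: 60.72
tool_pos: [0.5534, 0.1667, 0.275]
tool_rot: [-168.1, 89.1, -77.2]
force: [1.0, 0.6, 0.8]
grip_width: 0.0307
```

step_arm(
  deltas=[
    [-0.3, 0.036, -0.001, 0.179, -51.6],
    [-0.3, 0.036, -0.001, 0.179, -51.6],
    [-0.3, 0.036, -0.001, 0.179, -51.6],
    [-0.3, 0.036, -0.001, 0.179, -51.6],
    [-0.3, 0.036, -0.001, 0.179, -51.6],
    [-0.3, 0.036, -0.001, 0.179, -51.6],
    [-0.3, 0.036, -0.001, 0.179, -51.6],
    [-0.3, 0.036, -0.001, 0.179, -51.6],
  ],
)

```text
time_s: 61.72
tool_pos: [0.5519, 0.3451, 0.2373]
tool_rot: [146.0, 89.1, -71.6]
force: [-0.1, 0.0, -0.5]
grip_width: 0.0303
```

```bash
sed -i 's/; rectify(p,m,.56,.*//' t9.py; python3 t9.py timer4.png; python3 -c "
from lib import *; from h import go
o=state(); show('',np.array(o['qpos'])); go(o,.5542,.3440,.05,142.6)"
```

```text
{'time_s': 61.725, 'tool_pos': [0.5519, 0.3451, 0.2373], 'tool_rot': [145.9716, 89.12, -71.5717], 'force': [-0.1414, 0.0407, -0.4745], 'grip_width': 0.0303, 'qpos': [-43.3026, 18.6887, 10.8632, 83.608, -2.6663, 78.2495, 110.0122]}
lip 0.07290985284017715 [0.5537 0.3434] 120.8 120.3 1.1
{'time_s': 61.775, 'tool_pos': [0.5519, 0.3452, 0.2373], 'tool_rot': [146.0513, 89.1187, -71.4625], 'force': [-0.2389, 0.1186, 0.3022], 'grip_width': 0.0309, 'qpos': [-43.302, 18.6887, 10.858, 83.6045, -2.6629, 78.2514, 110.0366]}
 [-43.  19.  11.  84.  -3.  78. 110.] [0.551 0.343 0.237] axis [ 0.005 -0.015 -1.   ] tilt 0.9
shift [ 0.1873 -0.0021 -0.0002] turn -0.11 jaw now 142.49 x,y axes [ 0.005 -0.015 -1.   ] [-0.609 -0.793  0.009]
```

View pics/timer4.png

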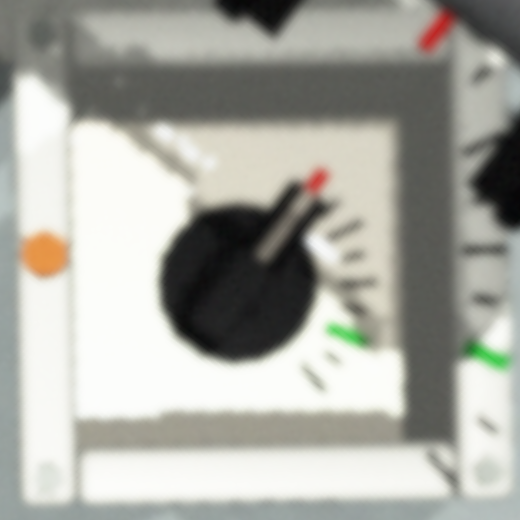

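The mat is empty with no fourth tray, the meter and carton are in place, and the pointer is still on red. I grip the knob and turn it 77.3° clockwise.

step_arm(
  deltas=[
    [-0.3, 0.05, -0.002, 0, 0],
    [-0.3, 0.1, -0.002, 0, 0],
    [-0.3, 0.14, -0.002, 0, 0],
    [-0.3, 0.17, -0.002, 0, 0],
    [-0.3, 0.187, -0.002, 0, 0],
    [-0.3, 0.187, -0.002, 0, 0],
    [-0.3, 0.187, -0.002, 0, 0],
    [-1, 0.187, -0.002, 0, 0],
    [-1, 0.187, -0.002, 0, 0],
    [-1, 0.187, -0.002, 0, 0],
    [-1, 0.187, -0.002, 0, 0],
  ],
  newtons=25,
)

```text
time_s: 63.15
tool_pos: [0.5545, 0.3443, 0.051]
tool_rot: [149.9, 89.1, -67.5]
force: [-0.5, -0.3, 2.9]
grip_width: 0.0115
```

step_arm(
  deltas=[
    [-1, 0, 0, 0, 7],
    [-1, 0, 0, 0, 15],
    [-1, 0, 0, 0, 23],
    [-1, 0, 0, 0, 31],
    [-1, 0, 0, 0, 39],
    [-1, 0, 0, 0, 47],
    [-1, 0, 0, 0, 55],
    [-1, 0, 0, 0, 63],
    [-1, 0, 0, 0, 70],
    [-1, 0, 0, 0, 75],
    [-1, 0, 0, 0, 77.3],
    [-1, 0, 0, 0, 77.3],
  ],
)

```text
time_s: 64.65
tool_pos: [0.5546, 0.3443, 0.051]
tool_rot: [-132.1, 89.1, -66.8]
force: [-0.0, -0.4, 3.9]
grip_width: 0.0119
```

```bash
python3 -c "
from lib import *; from h import Rm
o=state(); print('jaw',jaw(Rm(o['tool_rot'])),o['wrist_torque'])"
```

```text
{'time_s': 64.65, 'tool_pos': [0.5546, 0.3443, 0.051], 'tool_rot': [-132.0649, 89.127, -66.7601], 'force': [-0.0493, -0.4211, 3.9058], 'grip_width': 0.0119, 'qpos': [-53.9093, 28.857, 24.8946, 94.7084, -12.6313, 59.4833, 40.0325]}
jaw 65.3015047737572 [ 0.1053406  -0.13796846 -0.05472441]
```

step_arm(
  deltas=[
    [-0.3, 0, 0, 0, 0],
    [-0.3, 0, 0, 0, 0],
    [-0.3, 0, 0, 0, 0],
    [-0.3, -0.05, 0, 0, 0],
    [-0.3, -0.1, 0, 0, 0],
    [-0.3, -0.15, 0, 0, 0],
    [-0.3, -0.2, 0, 0, 0],
    [-0.3, -0.22, 0, 0, 0],
    [-0.3, -0.22, 0, 0, 0],
    [-0.3, -0.22, 0, 0, 0],
  ],
)

```text
time_s: 65.9
tool_pos: [0.552, 0.347, 0.2677]
tool_rot: [-149.3, 89.0, -84.0]
force: [-0.1, 0.6, -0.1]
grip_width: 0.0304
```

```bash
python3 t9.py timer5.png; python3 -c "
from chk import *
state(); boardcheck('top')
p,W,m=snap('top')
for t in('blue_carton','screwdriver','meter'):
  r=regions_of('top',t)
  if r: q=W[r[0]['pixels']]; q=q[~np.isnan(q[:,0])]; print(t,round(r[0]['p'],2),np.round(np.median(q,0),3))
boardcheck('scene')"
```

```text
{'time_s': 65.9, 'tool_pos': [0.552, 0.347, 0.2677], 'tool_rot': [-149.3082, 89.029, -84.0195], 'force': [-0.1211, 0.6296, -0.0703], 'grip_width': 0.0304, 'qpos': [-56.0177, 19.4147, 27.5699, 81.1598, -8.0408, 81.9649, 36.6772]}
lip 0.07282374092338073 [0.5537 0.3438] 121.5 120.2 -88.7
{'time_s': 65.95, 'tool_pos': [0.5519, 0.3469, 0.2675], 'tool_rot': [-150.4233, 89.014, -85.1394], 'force': [0.0008, -0.1784, -1.0707], 'grip_width': 0.0306, 'qpos': [-56.0198, 19.4265, 27.5732, 81.1638, -8.041, 81.9745, 36.6739]}
top pack 503 [0.5587 0.162 ] 91.2 43.2 1.8 0.0692
top pack 502 [0.5605 0.0865] 89.9 43.3 1.4 0.0693
top pack 463 [0.5601 0.0115] 87.8 39.9 0.7 0.0692
   plate end z 0.0122 -1 [0.0216 0.0229 0.024 ]
   plate end z 0.0122 1 [0.0223 0.0233 0.0244]
   plate end z 0.088 -1 [0.0212 0.023  0.0245]
   plate end z 0.088 1 [0.0222 0.023  0.0242]
   plate end z 0.1635 -1 [0.0218 0.0229 0.0242]
   plate end z 0.1635 1 [0.0219 0.0226 0.024 ]
blue_carton 0.68 [0.742 0.121 0.075]
screwdriver 0.81 [0.369 0.241 0.023]
meter 0.75 [ 0.642 -0.422  0.032]
scene pack 409 [0.5574 0.1638] 90.7 48.9 0.9 0.0702
scene pack 457 [0.5586 0.0872] 90.7 45.7 1.7 0.0704
scene pack 501 [0.5598 0.0119] 90.5 45.1 1.2 0.0704
   plate end z 0.0122 -1 [0.0238 0.0247 0.0253]
   plate end z 0.0122 1 [0.0236 0.0243 0.0252]
   plate end z 0.088 1 [0.0235 0.0242 0.0251]
   plate end z 0.1635 1 [0.0238 0.0246 0.0252]
```

View pics/timer5.png

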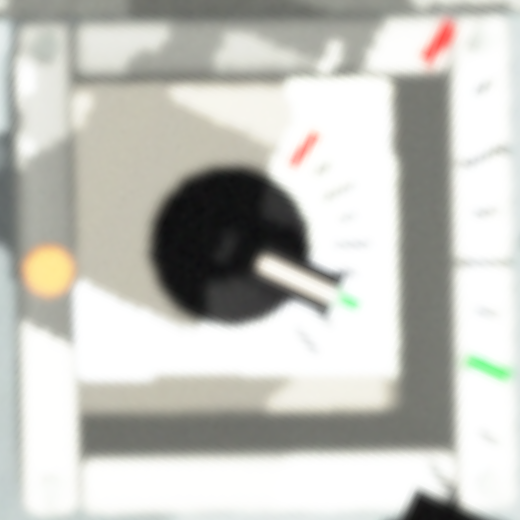

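View pics/chk_scene.png

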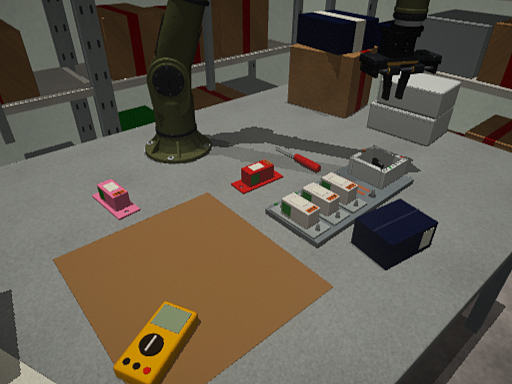

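The pointer is on the green 3-hour mark. All three trays are flush in their bays, the bystanders are where they were, and the gripper is clear. I hand in.

```bash
python3 -c "
from cell import env
print(env.sign_off())"
```

```text
the job is handed in; nothing more can be done
None
```

The job is handed in and, by my last checks, done. One reading early on came close to the wrist-force limit; see the last paragraph.

**What I did:**
- I turned the timer back to its stop, with the pointer on the red mark.
- I seated the three white trays present in three of the four bays, pressing each home at roughly 10–15 N.
- I then set the timer to 3 hours. The bay next to the timer housing stays empty, and I left the red and pink look-alikes alone.

**Last checks:**
- **Timer:** the pointer is on the green mark, about 1.35 rad from the jaw angle.
- **Trays:** wrist-camera centres were within about 1 mm of the measured bays, with long axes within about 0.5° of the board's. The plate tops are level, at 22–23 mm by the wrist and top cameras. The scene camera reads about 1–2 mm higher, which I put down to its calibration. The top camera also reads about 1–2 mm off sideways, as it did from the start.
- **Bystanders:** the meter, carton and screwdriver read within 3 mm of where they started.
- **Gripper:** it is clear of everything, about 0.27 m above the bench.
- **Time:** about 66 s of the 208 s.

**What went wrong:** an early knob-alignment turn went the wrong way and drove joints 3 and 7 into their limits. That swung the arm and tilted the tool about 28°, and the tip came down low over the board. The wrist force at the end of that call was about 114 N, against the 120 N limit. I can't rule out a higher peak in between, because only end-of-call values are reported. I worked the tilt back to about 0.9° before touching anything, and no later force reading exceeded about 13 N.

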